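Load the ink dock and set it to prime

ROBOT

A 6-joint arm with a two-finger parallel gripper is mounted at the origin on the work surface. World frame = base frame: x ahead of the robot, y to its left, z up, the work surface at z = 0. Lengths are in m, angles in rad, forces in N, time in s.
With the tool pointing down it reaches from about 0.3 to 0.875 m from the base axis. Payload 6.4 kg.
Tool frame: the origin (TCP) lies between the finger pads; the fingertips stand 11 mm ahead of it and the grasp point (between the pads) lies 8 mm behind it (ctrl.tcp_to_tips is the y of the fingertips in the tool frame, in m); y points along the fingers, x is the direction in which the jaws open and shut, and the axes are right-handed (so a half turn about y gives the same grasp; the last joint's range is limited). The gripper opens to 85 mm and grips with 20 to 120 N. Pads are 22 mm wide; open, the fingers measure 114 mm over their backs; the gripper's body (76 mm by 85 mm) begins 54 mm behind the grasp point. The pads swing forward as they close: fully open they stand 13 mm farther back than shut.
Start: joints at [0.992, 0.181, 1.607, -0, 1.354, -0.206], TCP at [0.209, 0.536, 0.242] pointing down, gripper open.
Joint ranges: [-2.99, 2.99], [-0.89, 2.07], [0.3, 2.58], [-1.14, 4.28], [0, 2.63], [-3.12, 3.12]. Speed limits (rad/s): [2.57, 2.57, 3.01, 3.14, 3.14, 3.14].

INTERFACE

Orientations are given as a unit quaternion [w, x, y, z].
In Python, from bench import ctrl gives the robot as it stands.
- The arm moves only by the tool apply_moves, never from a script. Its argument "plan" is text: rows parted by semicolons, each of 7 numbers parted by spaces: the shift along the tool's x, y, z each as a share of 0.05 m, from -1 to 1, then the turn, a rotation vector about the tool's x, y, z each as a share of 0.12 rad, from -1 to 1, then the opening, from 0 (shut) to 1 (fully open). In form: dx dy dz wx wy wz claw; .... A call has exactly 5 rows; each row shifts and turns the commanded pose from where the row before left it, along the tool's axes as they then stand; what a row does not reach is not made up. A row lasts 1/10 s, in which the tool goes at most 50 mm and 8.59 degrees, less where a joint would pass 70% of its speed; a pose out of reach is approached as far as the arm can. A call with a number of a shift or a turn outside -1 to 1 is refused whole. A call with a gripper value outside its range is refused whole. The fingers move at their own pace and stop on an object; the grip force is fixed at half the most. Time passes only in rows, so rows that do not move let the fingers close, or fill a call up. It gives the time, the measured TCP pose, the force and the opening at its end, in the units of the state.
- ctrl.get_obs(): the state, without advancing time (a new reading comes with each control period).
- ctrl.camera(name): name is "scene" or "top" or "wrist"; returns the picture (420x560x3 uint8, red, green, blue); there is no depth.
- ctrl.get_calibration(name): a dict with "intrinsics" (3x3 intrinsics, pixels), "k1" (the pictures are not rectified: a ray, as slopes to the right and down, at radius r is drawn at 1 + k1 r^2 times it, then the intrinsics apply), "R" (3x3) and "t" (3): a world point X has camera coordinates R X + t. Camera axes: x right, y down, z forward; pixel columns grow to the right and rows downward; lengths in m; the calibration is good to about 2 mm. A picture is of the moment at which its call begins: read the wrist's pose just before it. get_calibration takes no time and is no camera call; for the wrist camera it gives the pose at the moment of the call.
- ctrl.hand_in(): hands the job in, once; it reports no verdict.
Trained networks look in the newest picture that a camera, given by its name, has taken for a name from the list of things; names that differ only in an ending like _2 or _b are one class to them, and where a whole thing is asked for, a point or a joint stands for the part that bears it (a point fixed in the world has none). Each returns a list of dicts, best first, with "score" (0 to 1); they miss things now and then, are a little off and sometimes report something else, mostly with a low value. They report only what shows in the picture. A call takes as long as a camera call.
- ctrl.recognise(camera, target): "point" ([x, y, z] in m, in world coordinates, good to about 4 mm: the middle of the surface that is visible of it).
The state is a dict: "time_s": time; "q": joint angles; "dq": joint speeds; "joint_efforts": joint torques, N m; "eef_pos": TCP position; "eef_rot": TCP orientation; "wrist_force": force on the tool from outside, world axes, zero at the start; "torque": the same for the moment, N m; "opening": opening from 0.0 (shut) to 1.0 (fully open).
Only numpy, scipy, OpenCV 4.12 (cv2) and the standard library are available. Lean on these libraries where they do the work, as an engineer would, in place of code of your own. Each camera call takes 0.05 s, during which the arm holds its last target.

TASK

Get the printer's ink dock ready for priming. First swing its flow lever fully shut, to its stop on the side facing the round black drip mat; then, with it kept shut, lift the stepped grey shipping plug out of its bay and put it in the cardboard bin, drop each loose ink cartridge upright, cap up, into a bay of its own until it sits on the bay floor (any free bay; leave the one already installed where it is), and turn the white square cup, now mouth-down, mouth-up standing wholly on the round black drip mat. Only when all that is done, set the flow lever upright, to the middle mark; leave the adapter, mug and stapler alone.

Things in the scene. Friction and masses are not known exactly. Their poses are not given: they have to be found in the camera images.
- dock: Ink dock fixed to the desk, white and grey, 315 mm long (its x), 78 mm wide (its y), 40 mm high (45 mm at the lever end). Origin at desk height; bays in a row along its x at x = -105, -51, 3 and 57 mm, lever at x = 135 mm. Yaw differs from start to start. Its +y side faces the drip mat
- bay0 (a point): Bay 0 of the dock: centre of its floor, 8 mm above the desk. Open-topped pocket 46 mm (dock x) x 58 mm (dock y), 32 mm deep, rim chamfered, dock top 40 mm above the desk. Axes as the dock's. One bay holds the plug and one the installed cartridge at the start, the others are empty
- bay1 (a point): Bay 1 of the dock: centre of its floor, 8 mm above the desk. Open-topped pocket 46 mm (dock x) x 58 mm (dock y), 32 mm deep, rim chamfered, dock top 40 mm above the desk. Axes as the dock's. One bay holds the plug and one the installed cartridge at the start, the others are empty
- bay2 (a point): Bay 2 of the dock: centre of its floor, 8 mm above the desk. Open-topped pocket 46 mm (dock x) x 58 mm (dock y), 32 mm deep, rim chamfered, dock top 40 mm above the desk. Axes as the dock's. One bay holds the plug and one the installed cartridge at the start, the others are empty
- bay3 (a point): Bay 3 of the dock: centre of its floor, 8 mm above the desk. Open-topped pocket 46 mm (dock x) x 58 mm (dock y), 32 mm deep, rim chamfered, dock top 40 mm above the desk. Axes as the dock's. One bay holds the plug and one the installed cartridge at the start, the others are empty
- lever (a joint): Flow lever, hinged about the dock's x axis; 0 = shut, at its stop, leaning 0.7 rad from upright to the dock's +y side; 0.7 = upright, middle mark; 1.4 = open, at the other stop, leaning 0.7 rad to the dock's -y side. Stays where it is left (friction; 1.5 N at the knob moves it). Starts near open
- lever_hinge (a point): Point on the lever's hinge axis, 55 mm above the desk; axes as the dock's. Cheeks either side of it reach 80 mm above the desk
- lever_knob (a point): Centre of the lever's black knob, 115 mm from the hinge axis: a cylinder 22 mm in diameter and 28 mm long along the dock's x; can be pinched on its two flat end faces from above and turns freely between the pads, or be pushed. On a steel rod 10 mm thick
- ink1_mid (a point): Loose (sometimes absent) ink cartridge: black upright box 40 (x) x 52 (y) x 72 mm with a round white cap (24 mm diameter, 8 mm high) on top, 80 mm in all, 160 g or so, heavy at the foot. Point half-way up (40 mm above its foot) on its upright axis; z up along the cartridge, y along its 52 mm side. All cartridges are alike; either way round fits
- ink2_mid (a point): Loose (sometimes absent) ink cartridge: black upright box 40 (x) x 52 (y) x 72 mm with a round white cap (24 mm diameter, 8 mm high) on top, 80 mm in all, 160 g or so, heavy at the foot. Point half-way up (40 mm above its foot) on its upright axis; z up along the cartridge, y along its 52 mm side. All cartridges are alike; either way round fits
- ink3_mid (a point): Loose (sometimes absent) ink cartridge: black upright box 40 (x) x 52 (y) x 72 mm with a round white cap (24 mm diameter, 8 mm high) on top, 80 mm in all, 160 g or so, heavy at the foot. Point half-way up (40 mm above its foot) on its upright axis; z up along the cartridge, y along its 52 mm side. All cartridges are alike; either way round fits
- kept_mid (a point): Already installed, standing in a bay, to be left there: ink cartridge: black upright box 40 (x) x 52 (y) x 72 mm with a round white cap (24 mm diameter, 8 mm high) on top, 80 mm in all, 160 g or so, heavy at the foot. Point half-way up (40 mm above its foot) on its upright axis; z up along the cartridge, y along its 52 mm side. All cartridges are alike; either way round fits
- plug_mid (a point): Shipping plug of grey plastic, 100 g, standing in a bay: foot 40 (x) x 52 (y) x 36 mm, and on it a grip 40 (x) x 24 (y) x 44 mm, 80 mm in all. Point half-way up (40 mm above its foot); z up, axes otherwise as the dock's at the start
- cup_mid (a point): White plastic square cup, 52 x 52 mm outside (x, y), 62 mm high, 3 mm walls, 90 g, mouth-down on the desk at the start. Point at its centre, half-way up; its z points out of the closed bottom, so up at the start and down when the cup is mouth-up. It also lies steadily on any of its flat sides
- mat_top (a point): Centre of the top of the round black drip mat, 140 mm diameter, 3 mm thick, fixed to the desk
- bin_in (a point): Centre of the inner floor (4 mm above the desk) of the open cardboard bin, fixed: 130 (x) x 120 (y) x 45 mm high outside, 4 mm walls
- adapter_mid (a point): Bystander: black power adapter 55 x 120 x 32 mm, its centre
- mug_mid (a point): Bystander: white mug, 80 mm diameter, 90 mm high, its centre
- stapler_mid (a point): Bystander: grey desk stapler 130 x 34 x 45 mm, its centre

How it is judged:
On the way, in this order (a step that is already met when the one before it is completed fails the run):
1. the flow lever is fully shut (value of joint lever below 0.12 rad), for 0.2 s.
2. with the lever still shut: plug in the bin, every cartridge seated in a bay, cup mouth-up on the drip mat (x of plug_mid in the frame of bin_in between -0.062 and 0.062 m and y of plug_mid in the frame of bin_in between -0.057 and 0.057 m and height (world z) of plug_mid below 0.07 m and linear speed of each of plug, ink1, ink2, ink3, kept, cup below 0.03 m/s and (horizontal distance between ink1_mid and bay0 below 0.01 m or horizontal distance between ink1_mid and bay1 below 0.01 m or horizontal distance between ink1_mid and bay2 below 0.01 m or horizontal distance between ink1_mid and bay3 below 0.01 m) and height (world z) of each of ink1_mid, ink2_mid, ink3_mid, kept_mid below 0.054 m and angle between each of ink1_mid, ink2_mid, ink3_mid, kept_mid's own z axis and vertical below 0.12 rad and (horizontal distance between ink2_mid and bay0 below 0.01 m or horizontal distance between ink2_mid and bay1 below 0.01 m or horizontal distance between ink2_mid and bay2 below 0.01 m or horizontal distance between ink2_mid and bay3 below 0.01 m) and (horizontal distance between ink3_mid and bay0 below 0.01 m or horizontal distance between ink3_mid and bay1 below 0.01 m or horizontal distance between ink3_mid and bay2 below 0.01 m or horizontal distance between ink3_mid and bay3 below 0.01 m) and (horizontal distance between kept_mid and bay0 below 0.01 m or horizontal distance between kept_mid and bay1 below 0.01 m or horizontal distance between kept_mid and bay2 below 0.01 m or horizontal distance between kept_mid and bay3 below 0.01 m) and angle between cup_mid's own z axis and vertical above 3.04 rad and horizontal distance between cup_mid and mat_top below 0.032 m and height (world z) of cup_mid below 0.04 m and value of joint lever below 0.14 rad), for 0.3 s.
At the end, for the whole second after the job is handed in: Plug lying or standing in the bin; every present cartridge upright (within 0.12 rad) on the floor of a bay, within 10 mm of its centre; the cup mouth-up within 0.1 rad, standing on the drip mat within 32 mm of its centre; the lever upright within 0.12 rad (joint 0.58 to 0.82); everything at rest (x of plug_mid in the frame of bin_in between -0.062 and 0.062 m and y of plug_mid in the frame of bin_in between -0.057 and 0.057 m and height (world z) of plug_mid below 0.07 m and linear speed of each of plug, ink1, ink2, ink3, kept, cup below 0.03 m/s and (horizontal distance between ink1_mid and bay0 below 0.01 m or horizontal distance between ink1_mid and bay1 below 0.01 m or horizontal distance between ink1_mid and bay2 below 0.01 m or horizontal distance between ink1_mid and bay3 below 0.01 m) and height (world z) of each of ink1_mid, ink2_mid, ink3_mid, kept_mid below 0.054 m and angle between each of ink1_mid, ink2_mid, ink3_mid, kept_mid's own z axis and vertical below 0.12 rad and (horizontal distance between ink2_mid and bay0 below 0.01 m or horizontal distance between ink2_mid and bay1 below 0.01 m or horizontal distance between ink2_mid and bay2 below 0.01 m or horizontal distance between ink2_mid and bay3 below 0.01 m) and (horizontal distance between ink3_mid and bay0 below 0.01 m or horizontal distance between ink3_mid and bay1 below 0.01 m or horizontal distance between ink3_mid and bay2 below 0.01 m or horizontal distance between ink3_mid and bay3 below 0.01 m) and (horizontal distance between kept_mid and bay0 below 0.01 m or horizontal distance between kept_mid and bay1 below 0.01 m or horizontal distance between kept_mid and bay2 below 0.01 m or horizontal distance between kept_mid and bay3 below 0.01 m) and angle between cup_mid's own z axis and vertical above 3.04 rad and horizontal distance between cup_mid and mat_top below 0.032 m and height (world z) of cup_mid below 0.04 m and value of joint lever between 0.58 and 0.82 rad); the robot touches nothing.
It fails at once if the installed cartridge is lifted or taken out of its bay (distance of kept_mid from where it was at the start of the episode above 0.025 m).
It fails at once if the adapter is disturbed (distance of adapter_mid from where it was at the start of the episode above 0.04 m).
It fails at once if the mug is disturbed (distance of mug_mid from where it was at the start of the episode above 0.04 m).
It fails at once if the stapler is disturbed (distance of stapler_mid from where it was at the start of the episode above 0.04 m).
Of ink1, ink2, ink3 only 2 to 3 are there at a start; the rules pass over those that are not, and their reading is None.
At some moment in a run one of ink1, ink2, ink3, cup may be knocked a few centimetres aside while the robot is not near it.
It also fails if it takes over 210 s, if anything falls off the work surface, if the arm or the gripper's body presses on something with over 40 N, if the wrist force passes 120 N, or if a joint passes its speed limit or range.

## Working session

There is one attempt and no reset: what is moved stays moved. The work goes in short steps, Python scripts to look and compute and a tool call to move; the robot and the scene stay as the last step left them, time stands still between calls to the robot, and variables do not carry over. Pictures are saved under pics/ and viewed, and the job is handed in when it is done.

Besides the shell and the picture viewer there is one more tool, called as name(argument=value, ...), one argument or row to a line, values as JSON. apply_moves: Moves the arm, as the interface text tells. Shift numbers are shares of 0.05 m and turn numbers shares of 0.12 rad, none past 1 either way. Its arguments: {"type":"object","properties":{"plan":{"type":"string"}},"required":["plan"]}

```bash
ls; mkdir -p pics; python3 - <<'E'
from bench import ctrl
import cv2,numpy as np
o=ctrl.get_obs(); print({k:np.round(v,3).tolist() for k,v in o.items()})
for n in ["scene","top","wrist"]:
    im=ctrl.camera(n); cv2.imwrite(f"pics/{n}0.png",im[:,:,::-1])
    c=ctrl.get_calibration(n); print(n,{k:np.round(v,4).tolist() for k,v in c.items()})
print(ctrl.tcp_to_tips)
E
```

```text
pics
{'time_s': 0.0, 'q': [0.992, 0.182, 1.608, -0.0, 1.354, -0.206], 'dq': [0.001, 0.0, 0.001, -0.001, 0.001, -0.001], 'joint_efforts': [0.002, -44.486, -35.134, -0.0, 0.009, 0.0], 'eef_pos': [0.209, 0.535, 0.241], 'eef_rot': [-0.584, 0.584, 0.398, -0.399], 'wrist_force': [-0.534, -0.887, -0.207], 'torque': [0.019, -0.018, 0.028], 'opening': 1.003}
scene {'intrinsics': [[440.8025, 0.0, 276.894], [0.0, 440.8025, 220.7466], [0.0, 0.0, 1.0]], 'k1': -0.136, 'R': [[-0.024, 0.9995, -0.0199], [0.7192, 0.0034, -0.6948], [-0.6944, -0.0311, -0.7189]], 't': [0.0666, -0.3309, 1.7095]}
top {'intrinsics': [[393.3793, 0.0, 277.3891], [0.0, 393.3793, 213.4151], [0.0, 0.0, 1.0]], 'k1': -0.0832, 'R': [[0.0109, -0.9999, -0.0121], [-0.9936, -0.0095, -0.1121], [0.112, 0.0133, -0.9936]], 't': [-0.048, 0.5823, 0.9718]}
wrist {'intrinsics': [[298.2103, 0.0, 279.8989], [0.0, 298.2103, 209.6023], [0.0, 0.0, 1.0]], 'k1': -0.0455, 'R': [[0.365, 0.931, -0.0009], [0.8983, -0.3519, 0.2632], [0.2447, -0.0968, -0.9647]], 't': [-0.5739, -0.0336, 0.3792]}
0.011
```

View pics/scene0.png

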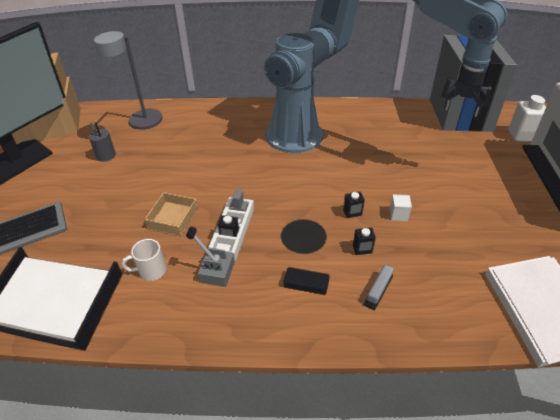

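View pics/top0.png

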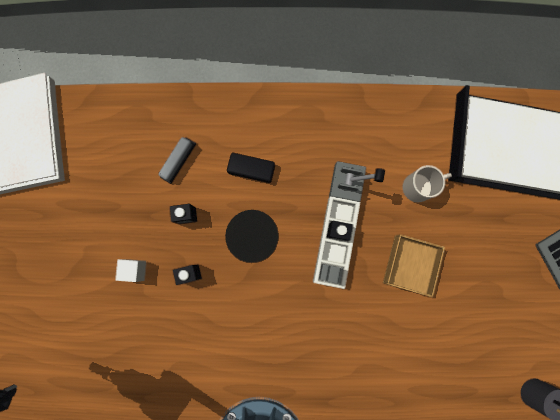

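View pics/wrist0.png

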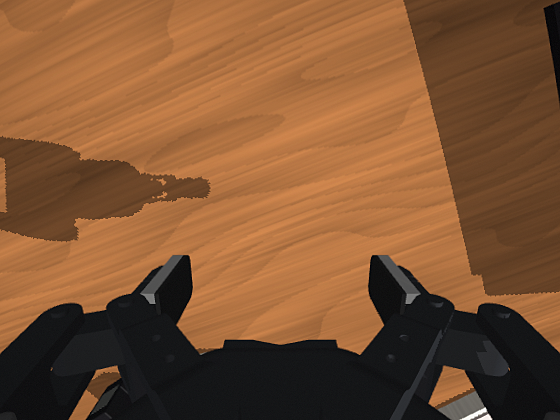

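```bash
python3 - <<'E'
from bench import ctrl
import numpy as np
for n in ["dock","bay0","bay3","lever","lever_hinge","lever_knob","ink1_mid","kept_mid","plug_mid","cup_mid","mat_top","bin_in","adapter_mid","mug_mid","stapler_mid"]:
  for cam in ["top","scene"]:
    try: r=ctrl.recognise(cam,n)
    except Exception as e: print(n,cam,e); continue
    print(n,cam,[(np.round(d['point'],3).tolist(),round(d['score'],2)) for d in r])
print(ctrl.get_obs()['time_s'])
E
```

```text
dock top [([0.596, -0.208, 0.039], 0.61)]
dock scene [([0.655, -0.207, 0.041], 0.91)]
bay0 top [([0.595, -0.205, 0.044], 0.67), ([0.442, 0.322, 0.062], 0.26)]
bay0 scene [([0.654, -0.209, 0.038], 0.96), ([0.533, 0.028, 0.005], 0.52)]
bay3 top [([0.595, -0.205, 0.044], 0.67), ([0.442, 0.322, 0.062], 0.26)]
bay3 scene [([0.654, -0.209, 0.038], 0.96), ([0.533, 0.028, 0.005], 0.52)]
lever top [([0.663, -0.252, 0.128], 0.61), ([0.598, -0.208, 0.039], 0.27), ([0.536, -0.194, 0.082], 0.26)]
lever scene [([0.666, -0.258, 0.131], 0.66), ([0.68, -0.414, 0.056], 0.39), ([0.459, 0.327, 0.054], 0.18)]
lever_hinge top [([0.594, -0.205, 0.038], 0.76)]
lever_hinge scene [([0.653, -0.208, 0.038], 0.73)]
lever_knob top [([0.663, -0.251, 0.134], 0.87)]
lever_knob scene [([0.665, -0.26, 0.13], 0.75)]
ink1_mid top [([0.441, 0.322, 0.062], 0.55), ([0.592, -0.206, 0.034], 0.18)]
ink1_mid scene [([0.445, -0.177, 0.06], 0.49)]
kept_mid top [([0.538, -0.192, 0.08], 0.94), ([0.6, -0.207, 0.039], 0.17)]
kept_mid scene [([0.556, -0.192, 0.078], 0.72)]
plug_mid top [([0.433, -0.172, 0.071], 0.77), ([0.428, 0.176, 0.074], 0.37)]
plug_mid scene [([0.446, -0.175, 0.057], 0.76), ([0.651, -0.211, 0.036], 0.29)]
cup_mid top [([0.441, 0.323, 0.063], 0.63)]
cup_mid scene [([0.459, 0.328, 0.051], 0.77), ([0.652, -0.21, 0.04], 0.61)]
mat_top top [([0.434, -0.169, 0.07], 0.62), ([0.524, 0.026, 0.002], 0.61)]
mat_top scene []
bin_in top [([0.453, -0.398, 0.005], 0.84)]
bin_in scene [([0.45, -0.391, 0.016], 0.63)]
adapter_mid top [([0.704, 0.027, 0.035], 0.66)]
adapter_mid scene [([0.716, 0.026, 0.034], 0.7), ([0.537, 0.025, 0.007], 0.33)]
mug_mid top [([0.663, -0.421, 0.037], 0.89)]
mug_mid scene [([0.678, -0.413, 0.055], 0.95)]
stapler_mid top [([0.722, 0.223, 0.051], 0.7)]
stapler_mid scene [([0.749, 0.22, 0.044], 0.94)]
1.65
```

The scene and top views show two loose cartridges at top (183,213) and (186,274), and the cup at (130,271). The mat is at (252,236), the bin at (415,266) and the knob at (379,175). The plug is in the bay nearest the robot, and the installed cartridge is at (342,230). I'll zoom in for a precise dock fit.

```bash
cat > h.py <<'E'
from bench import ctrl
import cv2,numpy as np
from scipy.spatial.transform import Rotation as Rn
def cal(n):
    c=ctrl.get_calibration(n); return [np.array(c[k],float) for k in("intrinsics","k1","R","t")]
def proj(n,X,c=None):
    K,k1,R,t=c or cal(n); X=np.atleast_2d(X); p=X@R.T+t; s=p[:,:2]/p[:,2:]
    r2=(s**2).sum(1,keepdims=True); s=s*(1+k1*r2); return s*[K[0,0],K[1,1]]+[K[0,2],K[1,2]]
def ray(n,uv,c=None):
    K,k1,R,t=c or cal(n); uv=np.atleast_2d(np.array(uv,float))
    s=cv2.undistortPoints(uv[:,None],K,np.array([float(k1),0,0,0,0]),None,None)[:,0] if False else None
    d=(uv-[K[0,2],K[1,2]])/[K[0,0],K[1,1]]; s=d.copy()
    for _ in range(20): s=d/(1+k1*(s**2).sum(1,keepdims=True))
    v=np.c_[s,np.ones(len(s))]@R; o=-R.T@t; return o,v
def atz(n,uv,z,c=None):
    o,v=ray(n,uv,c); return o+v*((z-o[2])/v[:,2])[:,None]
def pose():
    o=ctrl.get_obs(); q=o['eef_rot']; return np.array(o['eef_pos']),Rn.from_quat([q[1],q[2],q[3],q[0]])
def snap(n,f,box=None,s=1,pts=None,segs=None):
    c=cal(n); im=np.ascontiguousarray(ctrl.camera(n)[:,:,::-1])
    if box: x0,y0,x1,y1=box
    else: x0,y0,x1,y1=0,0,560,420
    im=cv2.resize(im[y0:y1,x0:x1],None,fx=s,fy=s,interpolation=cv2.INTER_CUBIC)
    def P(X): return ((proj(n,X,c)-[x0,y0]+.5)*s-.5)
    for X in (pts if pts is not None else []):
        u=P(X)[0]; cv2.circle(im,tuple(int(a) for a in u),3,(0,0,255),1)
    for a,b in (segs if segs is not None else []):
        u=P(np.array([a,b])); cv2.line(im,tuple(int(a) for a in u[0]),tuple(int(a) for a in u[1]),(0,255,0),1,cv2.LINE_AA)
    cv2.imwrite('pics/'+f,im); return c
def down(yaw):  # tool pointing down, tool x (jaw) along world angle yaw
    x=np.array([np.cos(yaw),np.sin(yaw),0]); y=np.array([0,0,-1.]); return Rn.from_matrix(np.c_[x,y,np.cross(x,y)])
def st():
    o=ctrl.get_obs(); p,R=pose(); M=R.as_matrix()
    print('t',round(o['time_s'],2),'p',p.round(4),'x',M[:,0].round(3),'y',M[:,1].round(3),'F',np.round(o['wrist_force'],1),'op',round(o['opening'],3),'q',np.round(o['q'],2))
def go(p,R,p0=None,R0=None,n=None):
    """suggest rows (straight, tool frame changes each row) to reach p,R"""
    if p0 is None: p0,R0=pose()
    d=np.array(p)-p0; rv=(R0.inv()*R).as_rotvec()
    k=n or int(max(np.ceil(np.linalg.norm(d)/.05),np.ceil(np.linalg.norm(rv)/.12),1))
    print('rows',k,'dist',np.linalg.norm(d).round(4),'ang',np.linalg.norm(rv).round(3))
    for i in range(k):
        Ri=R0*Rn.from_rotvec(rv*i/k); s=Ri.inv().apply(d/k)/.05
        print(' '.join('%.3g'%a for a in np.r_[s.round(3)+0.,(rv/k/.12).round(3)+0.]))
E
python3 - <<'E'
from h import *
snap("top","t1.png",(300,150,460,310),5 if 0 else 3.7)
snap("scene","s1.png",(180,180,270,290),5)
st()
E
```

```text
t 1.75 p [0.2094 0.5355 0.2423] x [0.364 0.931 0.   ] y [ 0.  0. -1.] F [-0.5  1.   0.8] op 1.002 q [ 0.99  0.18  1.61  0.    1.35 -0.21]
```

View pics/t1.png

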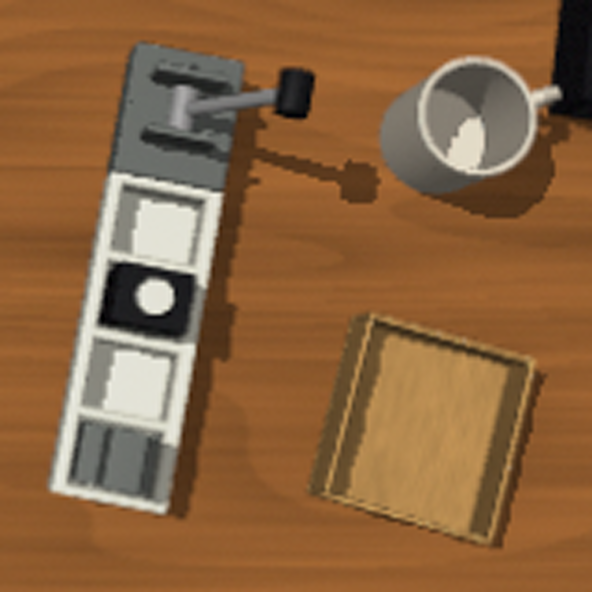

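View pics/s1.png

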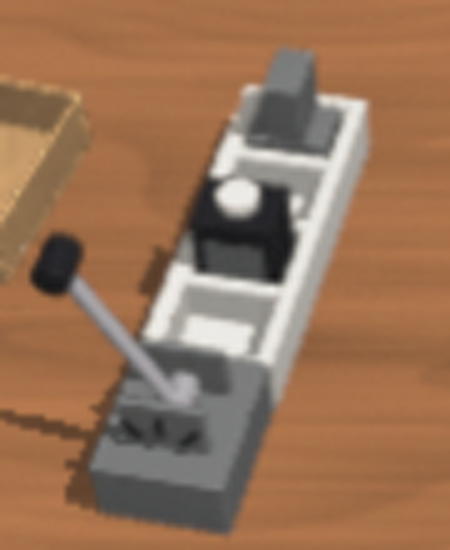

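```bash
cat >> h.py <<'E'
class Fr:
    def __init__(s,x,y,yaw): s.o=np.array([x,y,0]); s.yaw=yaw; c,n=np.cos(yaw),np.sin(yaw); s.M=np.array([[c,-n,0],[n,c,0],[0,0,1]])
    def __call__(s,X): return np.atleast_2d(X)@s.M.T+s.o
def rect(F,cx,cy,w,h,z):
    P=F(np.array([[cx-w/2,cy-h/2,z],[cx+w/2,cy-h/2,z],[cx+w/2,cy+h/2,z],[cx-w/2,cy+h/2,z]])); return [(P[i],P[(i+1)%4]) for i in range(4)]
def docksegs(D):
    S=rect(D,.0215,0,.315,.078,.04)
    for x in(-.105,-.051,.003,.057): S+=rect(D,x,0,.046,.058,.04)
    return S
E
python3 - <<'E'
from h import *
from scipy.optimize import least_squares
uv=np.array([[50,489],[166,512],[135,42],[243,63]])/3.7+[300,150]
L=np.array([[-.136,.039,.04],[-.136,-.039,.04],[.179,.039,.045],[.179,-.039,.045]])
uvs=np.array([[368,100],[231,533],[273,365]])/5+[180,180]
Ls=np.array([[-.136,.039,.04],[.179,.039,.0],[.087,.039,.045]])
ct,cs=cal("top"),cal("scene")
def f(p,full=False):
    D=Fr(p[0],p[1],p[2]); a=proj("top",D(L),ct)-uv; b=proj("scene",D(Ls),cs)-uvs
    return np.r_[a.ravel(),b.ravel()]
r=least_squares(f,[.54,-.19,-.15],loss='soft_l1'); print(r.x,r.fun.round(1))
D=Fr(*r.x)
S=docksegs(D)
snap("top","t2.png",(300,150,460,310),3.7,segs=S); snap("scene","s2.png",(180,180,270,290),5,segs=S)
E
```

```text
[ 0.53531005 -0.1963541  -0.18270354] [-0.3  0.8 -0.8  0.5 -0.7 -0.5  0.1 -0.4 -1.   0.2 -0.2  0.9 -1.2 -0.9]
```

View pics/t2.png

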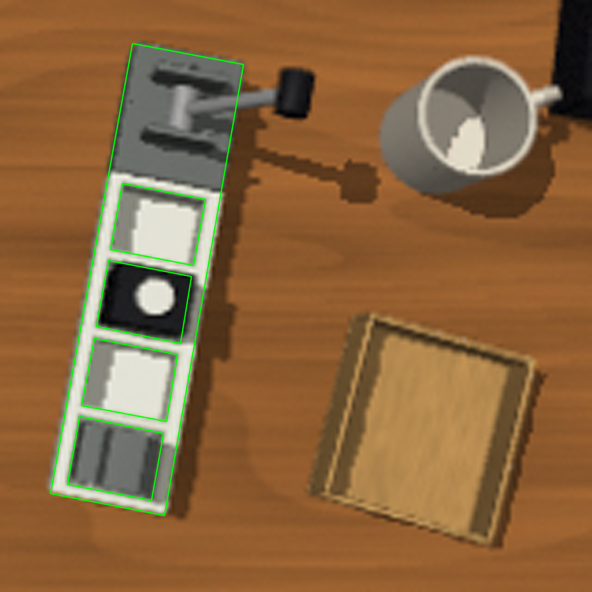

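View pics/s2.png

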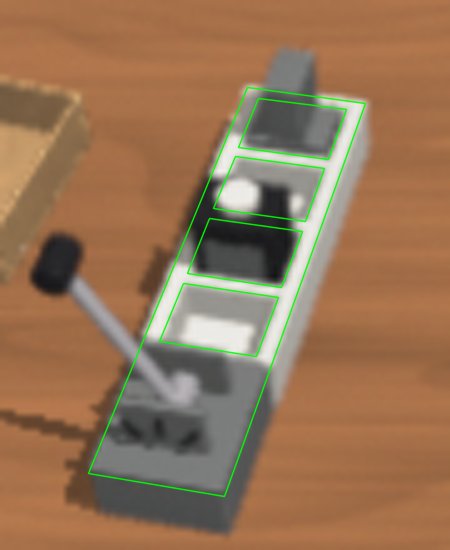

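The dock overlay matches both views, giving a pose of about (0.535, -0.196) with yaw -0.183. Next I'll measure the knob.

```bash
cat >> h.py <<'E'
D=Fr(.5353,-.1964,-.1827)
def knob(th,r=.115): # joint value -> knob centre
    a=.7-th; return D([[.135,r*np.sin(a),.055+r*np.cos(a)]])[0]
E
python3 - <<'E'
from h import *
# knob pixel rays intersect plane dock x=.135
for n,uv in(("top",[300+295/3.7,150+93/3.7]),("scene",[180+56/5,180+263/5])):
    o,v=ray(n,uv); ex=D.M[:,0]; p0=D([[.135,0,0]])[0]
    X=o+v[0]*((p0-o)@ex)/(v[0]@ex); l=(X-D.o)@D.M; print(n,X.round(4),l.round(4),'r',np.hypot(l[1],l[2]-.055), 'th',.7-np.arctan2(l[1],l[2]-.055))
for th in(1.3,1.4): print(th,knob(th))
k=knob(1.3); print('above'); go([k[0],k[1],.26],down(-.183))
E
```

```text
top [ 0.6581 -0.2746  0.1575] [ 0.135  -0.0546  0.1575] r 0.1161448156464012 th 1.1889265097857238
scene [ 0.6587 -0.2716  0.1596] [ 0.135  -0.0516  0.1596] r 0.11659915862772402 th 1.1582257681133736
1.3 [ 0.65625563 -0.28478069  0.1499136 ]
1.4 [ 0.654593   -0.29377953  0.14295685]
above
rows 19 dist 0.9343 ang 1.381
-0.633 -0.019 -0.753 0 0.606 0
-0.577 -0.019 -0.797 0 0.606 0
-0.517 -0.019 -0.836 0 0.606 0
-0.455 -0.019 -0.872 0 0.606 0
-0.391 -0.019 -0.902 0 0.606 0
-0.324 -0.019 -0.928 0 0.606 0
-0.256 -0.019 -0.949 0 0.606 0
-0.186 -0.019 -0.965 0 0.606 0
-0.116 -0.019 -0.976 0 0.606 0
-0.044 -0.019 -0.982 0 0.606 0
0.027 -0.019 -0.983 0 0.606 0
0.098 -0.019 -0.978 0 0.606 0
0.169 -0.019 -0.969 0 0.606 0
0.239 -0.019 -0.954 0 0.606 0
0.308 -0.019 -0.934 0 0.606 0
0.375 -0.019 -0.909 0 0.606 0
0.44 -0.019 -0.879 0 0.606 0
0.503 -0.019 -0.845 0 0.606 0
0.563 -0.019 -0.806 0 0.606 0
```

apply_moves(
  plan="-0.6 0 -0.77 0 0.6 0 1; -0.55 0 -0.82 0 0.6 0 1; -0.5 0 -0.85 0 0.6 0 1; -0.45 0 -0.88 0 0.6 0 1; -0.4 0 -0.9 0 0.6 0 1",
)

```text
time_s: 2.35
eef_pos: [0.3321, 0.3202, 0.2425]
eef_rot: [-0.646, 0.646, 0.287, -0.287]
wrist_force: [1.4, 1.1, 0.5]
opening: 0.998
```

apply_moves(
  plan="-0.32 0 -0.93 0 0.6 0 1; -0.25 0 -0.95 0 0.6 0 1; -0.19 0 -0.96 0 0.6 0 1; -0.12 0 -0.97 0 0.6 0 1; -0.05 0 -0.98 0 0.6 0 1",
)

```text
time_s: 2.85
eef_pos: [0.4502, 0.105, 0.2427]
eef_rot: [-0.687, 0.687, 0.167, -0.166]
wrist_force: [1.6, 0.3, 0.8]
opening: 1.001
```

apply_moves(
  plan="0.03 0 -0.98 0 0.6 0 1; 0.1 0 -0.98 0 0.6 0 1; 0.17 0 -0.97 0 0.6 0 1; 0.24 0 -0.95 0 0.6 0 1; 0.3 0 -0.93 0 0.6 0 1",
)

```text
time_s: 3.35
eef_pos: [0.5694, -0.1096, 0.2424]
eef_rot: [-0.706, 0.706, 0.041, -0.04]
wrist_force: [0.8, 0.5, 0.4]
opening: 1.005
```

```bash
python3 - <<'E'
from h import *
st(); go([.6585,-.273,.25],down(-.183))
snap("wrist","w1.png")
E
```

```text
t 3.35 p [ 0.5694 -0.1096  0.2424] x [0.993 0.114 0.   ] y [ 0. -0. -1.] F [0.8 0.5 0.4] op 1.005 q [-0.39  0.19  1.59  0.    1.36 -0.51]
rows 4 dist 0.1863 ang 0.298
0.349 -0.038 -0.863 0 0.62 0.001
0.412 -0.038 -0.834 0 0.62 0.001
0.473 -0.038 -0.801 0 0.62 0.001
0.531 -0.038 -0.764 0 0.62 0.001
```

View pics/w1.png

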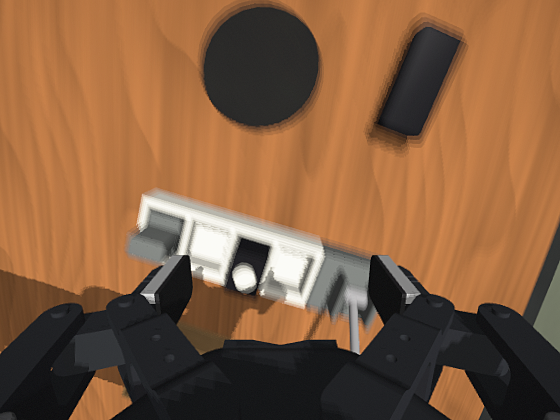

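apply_moves(
  plan="0.35 0 -0.86 0 0.62 0 1; 0.41 0 -0.83 0 0.62 0 1; 0.47 0 -0.8 0 0.62 0 1; 0.53 0 -0.76 0 0.62 0 1; 0 0 0 0 0 0 1",
)

```text
time_s: 3.9
eef_pos: [0.6587, -0.2756, 0.2399]
eef_rot: [-0.704, 0.704, -0.066, 0.065]
wrist_force: [-0.8, 0.6, -0.3]
opening: 1.002
```

```bash
python3 - <<'E'
from h import *
st()
snap("wrist","w2.png",pts=[knob(1.17),knob(0)])
snap("scene","s3.png",(150,150,310,300),3.7)
go([.6585,-.273,.158-.008],down(-.183))
E
```

```text
t 3.9 p [ 0.6587 -0.2756  0.2399] x [ 0.983 -0.185 -0.001] y [-0.001 -0.001 -1.   ] F [-0.8  0.6 -0.3] op 1.002 q [-0.56  0.49  1.21 -0.    1.44 -0.38]
rows 2 dist 0.0909 ang 0.003
0.013 0.908 -0.02 -0.004 0.009 -0.008
0.012 0.908 -0.019 -0.004 0.009 -0.008
```

View pics/w2.png

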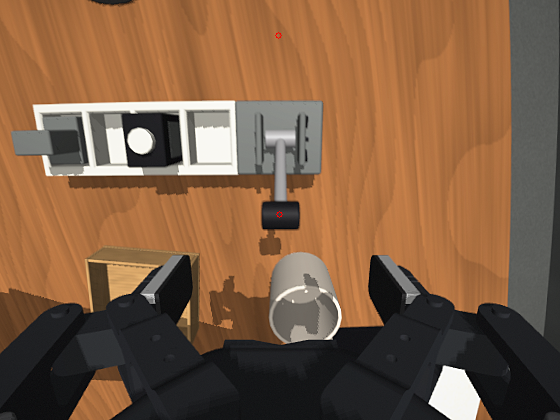

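View pics/s3.png

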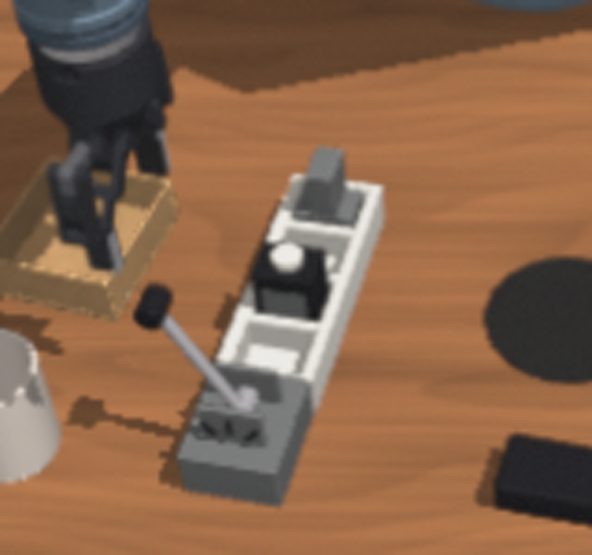

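The wrist view puts the knob at (280,213), exactly on my projected point, so I'll descend and pinch it.

apply_moves(
  plan="0 0.6 0 0 0 0 1; 0 0.6 0 0 0 0 1; 0 0.6 0 0 0 0 1; 0 0 -0.05 0 0 0 0; 0 0 0 0 0 0 0",
)

```text
time_s: 4.5
eef_pos: [0.6574, -0.2717, 0.1529]
eef_rot: [0.704, -0.704, 0.063, -0.063]
wrist_force: [0.7, -0.0, 0.9]
opening: 0.691
```

apply_moves(
  plan="0 0 0 0 0 0 0; 0 0 0 0 0 0 0; 0 0 0 0 0 0 0; 0 0 0 0 0 0 0; 0 0 0 0 0 0 0",
)

```text
time_s: 5.0
eef_pos: [0.6595, -0.2736, 0.1554]
eef_rot: [-0.703, 0.705, -0.061, 0.065]
wrist_force: [4.5, -2.0, 5.6]
opening: 0.313
```

```bash
python3 - <<'E'
from h import *
st()
p,R=pose(); g=p+np.array([0,0,.008])
prev=knob(1.17)
off=p-prev; print(off)
for th in np.linspace(1.17,-0.03,11)[1:]:
    k=knob(th); s=R.inv().apply(k-prev)/.05; print(round(th,2),s.round(2)); prev=k
E
```

```text
t 5.0 p [ 0.6595 -0.2736  0.1554] x [ 0.984 -0.179  0.006] y [ 0.005 -0.003 -1.   ] F [ 4.5 -2.   5.6] op 0.313 q [-0.56  0.55  1.29  0.    1.29 -0.38]
[ 0.00090646 -0.00146478 -0.00216848]
1.05 [ 0.   -0.11  0.25]
0.93 [ 0.   -0.08  0.26]
0.81 [ 0.   -0.05  0.27]
0.69 [ 0.   -0.01  0.28]
0.57 [0.   0.02 0.28]
0.45 [0.   0.05 0.27]
0.33 [0.   0.08 0.26]
0.21 [0.   0.11 0.25]
0.09 [-0.    0.14  0.24]
-0.03 [-0.    0.17  0.22]
```

apply_moves(
  plan="0 -0.11 0.25 0 0 0 0; 0 -0.08 0.26 0 0 0 0; 0 -0.05 0.27 0 0 0 0; 0 -0.01 0.28 0 0 0 0; 0 0.02 0.28 0 0 0 0",
)

```text
time_s: 5.5
eef_pos: [0.6715, -0.2094, 0.1668]
eef_rot: [-0.702, 0.706, -0.061, 0.066]
wrist_force: [5.6, -7.2, 2.3]
opening: 0.313
```

apply_moves(
  plan="0 0.05 0.27 0 0 0 0; 0 0.08 0.26 0 0 0 0; 0 0.11 0.25 0 0 0 0; 0 0.14 0.24 0 0 0 0; 0 0.17 0.22 0 0 0 0",
)

```text
time_s: 6.0
eef_pos: [0.6834, -0.1464, 0.1405]
eef_rot: [-0.703, 0.705, -0.061, 0.066]
wrist_force: [3.5, 0.4, 10.4]
opening: 0.317
```

```bash
python3 - <<'E'
from h import *
st(); print(knob(0)); snap("scene","s4.png",(150,150,310,300),3.7,pts=[knob(0),knob(.7)])
E
```

```text
t 6.0 p [ 0.6834 -0.1464  0.1405] x [ 0.984 -0.178  0.008] y [ 0.007 -0.004 -1.   ] F [ 3.5  0.4 10.4] op 0.317 q [-0.38  0.54  1.35 -0.    1.25 -0.2 ]
[ 0.68151332 -0.1480755   0.14295685]
```

View pics/s4.png

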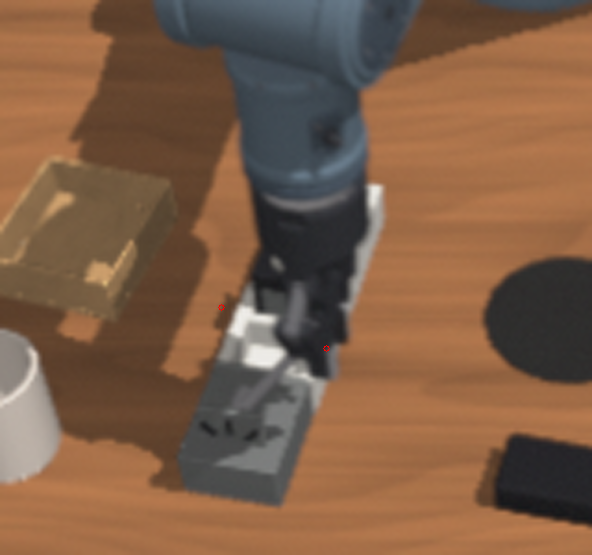

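apply_moves(
  plan="0 0 0 0 0 0 1; 0 0 0 0 0 0 1; 0 0 0 0 0 0 1; 0 0 0 0 0 0 1; 0 -0.3 0 0 0 0 1",
)

```text
time_s: 6.55
eef_pos: [0.6787, -0.1452, 0.1488]
eef_rot: [0.705, -0.704, 0.066, -0.062]
wrist_force: [0.3, 0.2, -0.6]
opening: 0.998
```

```bash
python3 - <<'E'
from h import *
st(); snap("scene","s5.png",(150,150,310,300),3.7,pts=[knob(0)])
p,R=pose()
b=D([[-.105,0,0]])[0]; print(b)
p1=p+[0,0,.07]
go([b[0],b[1],.21],down(-.183-np.pi/2),p1,R)
E
```

```text
t 6.55 p [ 0.6787 -0.1452  0.1488] x [ 0.984 -0.179 -0.006] y [-0.005  0.002 -1.   ] F [ 0.3  0.2 -0.6] op 0.998 q [-0.38  0.53  1.35 -0.    1.27 -0.2 ]
[ 0.43204754 -0.17732304  0.        ]
rows 14 dist 0.2513 ang 1.574
-0.342 0.019 -0.108 0 0.937 0.001
-0.328 0.019 -0.145 0 0.937 0.001
-0.309 0.019 -0.181 0 0.937 0.001
-0.287 0.019 -0.215 0 0.937 0.001
-0.261 0.019 -0.246 0 0.937 0.001
-0.232 0.019 -0.273 0 0.937 0.001
-0.2 0.019 -0.298 0 0.937 0.001
-0.165 0.02 -0.318 0 0.937 0.001
-0.128 0.02 -0.335 0 0.937 0.001
-0.09 0.02 -0.347 0 0.937 0.001
-0.051 0.02 -0.355 0 0.937 0.001
-0.01 0.02 -0.358 0 0.937 0.001
0.03 0.02 -0.357 0 0.937 0.001
0.07 0.02 -0.352 0 0.937 0.001
```

View pics/s5.png

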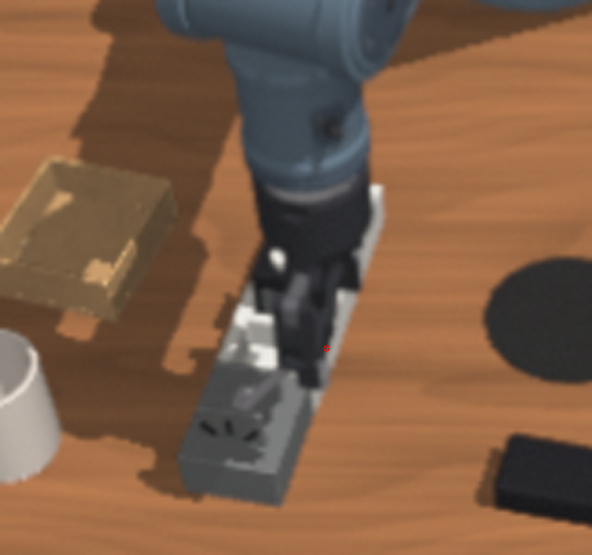

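apply_moves(
  plan="0 -0.7 0 0 0 0 1; 0 -0.7 0 0 0 0 1; -0.34 0 -0.1 0 0.94 0 1; -0.33 0 -0.14 0 0.94 0 1; -0.31 0 -0.18 0 0.94 0 1",
)

```text
time_s: 7.1
eef_pos: [0.6273, -0.1519, 0.223]
eef_rot: [-0.683, 0.683, -0.182, 0.183]
wrist_force: [0.0, -0.2, -0.1]
opening: 1.001
```

apply_moves(
  plan="-0.29 0 -0.21 0 0.94 0 1; -0.26 0 -0.25 0 0.94 0 1; -0.23 0 -0.27 0 0.94 0 1; -0.2 0 -0.3 0 0.94 0 1; -0.17 0 -0.32 0 0.94 0 1",
)

```text
time_s: 7.6
eef_pos: [0.5379, -0.1628, 0.2225]
eef_rot: [0.605, -0.605, 0.365, -0.366]
wrist_force: [-0.3, 0.1, -0.1]
opening: 0.999
```

apply_moves(
  plan="-0.13 0 -0.33 0 0.94 0 1; -0.09 0 -0.35 0 0.94 0 1; -0.05 0 -0.36 0 0.94 0 1; -0.01 0 -0.36 0 0.94 0 1; 0.03 0 -0.36 0 0.94 0 1",
)

```text
time_s: 8.1
eef_pos: [0.4485, -0.1737, 0.2225]
eef_rot: [-0.48, 0.479, -0.519, 0.52]
wrist_force: [-0.4, 0.0, 0.9]
opening: 1.001
```

apply_moves(
  plan="0.07 0 -0.35 0 0.94 0 1; 0 0 0 0 0 0 1; 0 0 0 0 0 0 1; 0 0 0 0 0 0 1; 0 0 0 0 0 0 1",
)

```text
time_s: 8.6
eef_pos: [0.4318, -0.1755, 0.2215]
eef_rot: [-0.451, 0.451, -0.544, 0.545]
wrist_force: [-0.2, 0.7, 0.1]
opening: 1.001
```

```bash
python3 - <<'E'
from h import *
st(); snap("wrist","w3.png",segs=docksegs(D)+rect(D,-.105,0,.04,.024,.088),pts=[knob(0)])
snap("scene","s6.png",(150,150,310,300),3.7,pts=[knob(0)])
b=D([[-.105,0,0]])[0]
go([b[0],b[1],.06],down(-.183-np.pi/2))
E
```

```text
t 8.6 p [ 0.4318 -0.1755  0.2215] x [-0.185 -0.983  0.   ] y [ 0. -0. -1.] F [-0.2  0.7  0.1] op 1.001 q [-0.64 -0.05  1.89  0.    1.3   1.12]
rows 4 dist 0.1613 ang 0.004
0.009 0.806 0.004 0 -0.008 0
0.009 0.806 0.004 0 -0.008 0
0.009 0.806 0.004 0 -0.008 0
0.009 0.806 0.004 0 -0.008 0
```

View pics/w3.png

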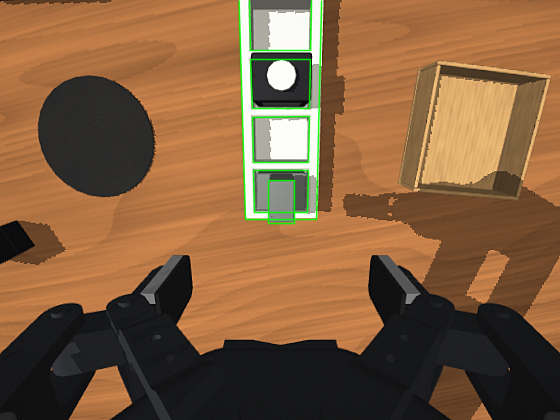

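View pics/s6.png

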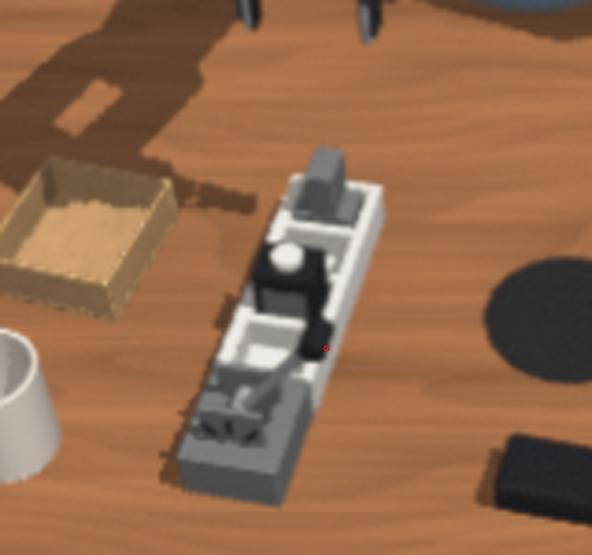

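```bash
python3 - <<'E'
from h import *
P=[knob(0),knob(.1),knob(.2)]
snap("scene","s7.png",(220,220,250,255),16,pts=P)
snap("top","t7.png",(320,155,380,195),12,pts=P)
print(proj("scene",np.array(P)).round(1),proj("top",np.array(P)).round(1))
E
```

```text
[[238.  243.7]
 [234.3 241.4]
 [230.4 239.3]] [[323.3 165.9]
 [327.6 165.9]
 [332.1 166.1]]
```

View pics/s7.png

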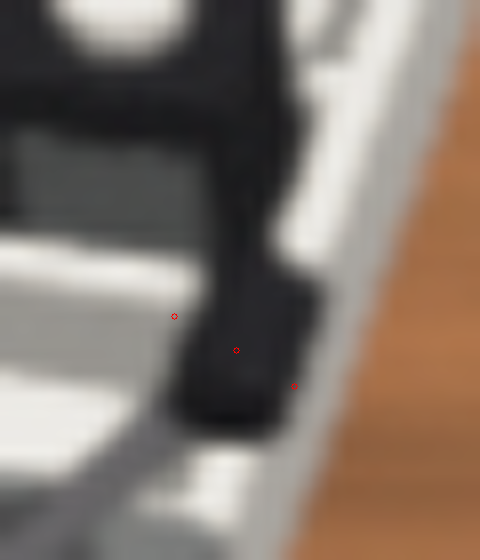

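View pics/t7.png

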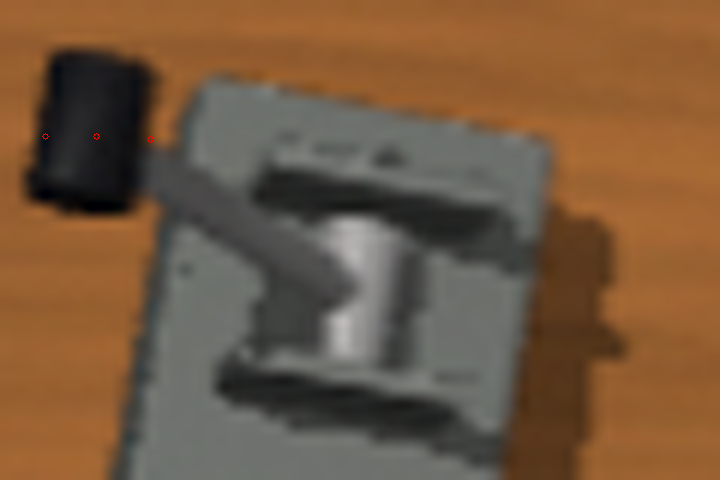

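The knob sits at about 0.09 rad rather than 0: it is near top-crop (92,132), while the th=0 projection is (45,136). That margin is thin, so I'll press it onto its stop with closed fingertips before going on.

```bash
python3 - <<'E'
from h import *
go(np.r_[knob(0.04)[:2],.2],down(-.183-np.pi/2),n=6)
E
```

```text
rows 6 dist 0.2515 ang 0.004
-0.233 0.07 0.802 0 -0.006 0
-0.232 0.07 0.803 0 -0.006 0
-0.231 0.07 0.803 0 -0.006 0
-0.231 0.07 0.803 0 -0.006 0
-0.23 0.07 0.803 0 -0.006 0
-0.23 0.071 0.803 0 -0.006 0
```

apply_moves(
  plan="-0.23 0 0.8 0 0 0 0; -0.23 0 0.8 0 0 0 0; -0.23 0 0.8 0 0 0 0; -0.23 0 0.8 0 0 0 0; -0.23 0.2 0.8 0 0 0 0",
)

```text
time_s: 9.3
eef_pos: [0.641, -0.1563, 0.2124]
eef_rot: [-0.451, 0.451, -0.544, 0.545]
wrist_force: [0.6, -0.3, 1.1]
opening: 0.138
```

apply_moves(
  plan="-0.23 0.22 0.8 0 0 0 0; 0 0 0 0 0 0 0; 0 0 0 0 0 0 0; 0 0 0 0 0 0 0; 0 0 0 0 0 0 0",
)

```text
time_s: 9.8
eef_pos: [0.6794, -0.153, 0.2018]
eef_rot: [-0.451, 0.45, -0.544, 0.545]
wrist_force: [-0.2, -0.5, -0.6]
opening: -0.002
```

```bash
python3 - <<'E'
from h import *
st(); print(knob(0)); snap("scene","s8.png",(180,180,280,280),6,pts=[knob(0)]); snap("wrist","w8.png")
E
```

```text
t 9.8 p [ 0.6794 -0.153   0.2018] x [-0.187 -0.982  0.001] y [ 0.002 -0.001 -1.   ] F [-0.2 -0.5 -0.6] op -0.002 q [-0.39  0.48  1.31 -0.    1.35  1.37]
[ 0.68151332 -0.1480755   0.14295685]
```

View pics/s8.png

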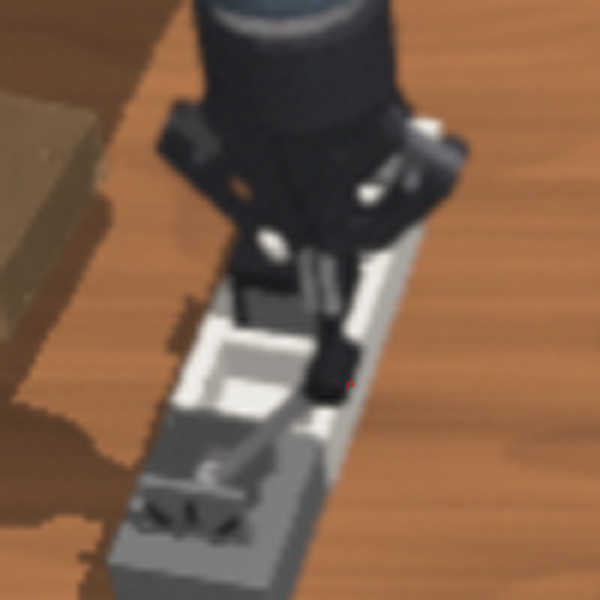

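View pics/w8.png

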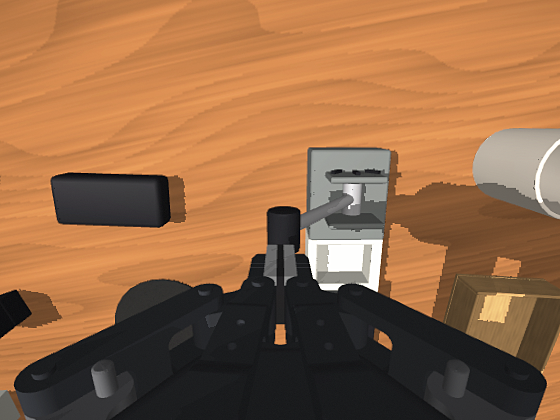

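apply_moves(
  plan="0 0.3 0 0 0 0 0; 0 0.2 0 0 0 0 0; 0 0.1 0 0 0 0 0; 0 0.1 0 0 0 0 0; 0 0.1 0 0 0 0 0",
)

```text
time_s: 10.4
eef_pos: [0.6804, -0.146, 0.1648]
eef_rot: [0.454, -0.449, 0.547, -0.542]
wrist_force: [-13.8, 32.2, 40.7]
opening: -0.001
```

apply_moves(
  plan="0 0.05 0 0 0 0 0; 0 0.05 0 0 0 0 0; 0 0.05 0 0 0 0 0; 0 0 0 0 0 0 0; 0 0 0 0 0 0 0",
)

```text
time_s: 10.9
eef_pos: [0.6809, -0.1451, 0.1639]
eef_rot: [0.455, -0.449, 0.545, -0.542]
wrist_force: [-26.0, 29.9, 58.8]
opening: -0.001
```

```bash
python3 - <<'E'
from h import *
st(); P=[knob(0),knob(.1),knob(.2)]
snap("top","t8.png",(320,155,380,195),12,pts=P)
E
```

```text
t 10.9 p [ 0.6809 -0.1451  0.1639] x [-0.183 -0.983 -0.009] y [ 0.003  0.008 -1.   ] F [-26.   29.9  58.8] op -0.001 q [-0.38  0.51  1.34  0.01  1.29  1.37]
```

View pics/t8.png

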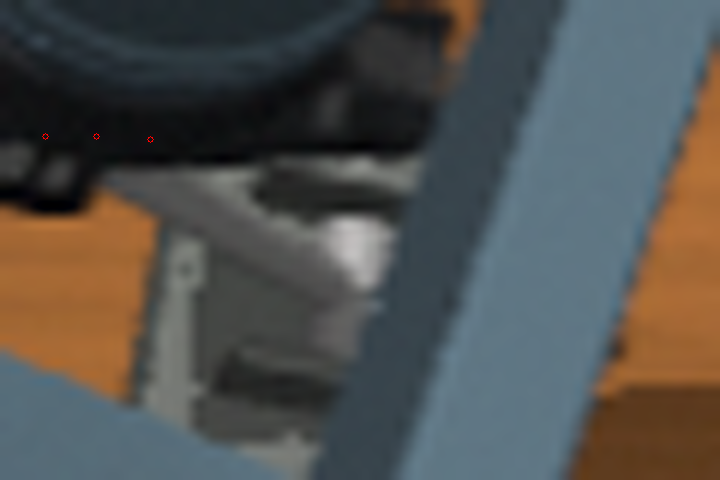

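It is pressing at about 60 N with the tips at z≈0.153, where the knob's top should be at the stop, so the lever is on its stop. Backing off.

apply_moves(
  plan="0 -0.2 0 0 0 0 0; 0 -0.3 0 0 0 0 0; 0 -0.6 0 0 0 0 0; 0.2 0 -0.8 0 0 0 1; 0.2 0 -0.8 0 0 0 1",
)

```text
time_s: 11.45
eef_pos: [0.5972, -0.1579, 0.2079]
eef_rot: [-0.451, 0.451, -0.544, 0.545]
wrist_force: [-0.4, -1.1, -1.3]
opening: 0.329
```

```bash
python3 - <<'E'
from h import *
st(); P=[knob(0),knob(.1),knob(.2)]
snap("top","t9.png",(320,155,380,195),12,pts=P)
snap("scene","s9.png",(220,220,250,255),16,pts=P)
b=D([[-.105,0,0]])[0]
go([b[0],b[1],.16],down(-.183-np.pi/2))
E
```

```text
t 11.45 p [ 0.5972 -0.1579  0.2079] x [-0.187 -0.982  0.001] y [ 0.001 -0.001 -1.   ] F [-0.4 -1.1 -1.3] op 0.329 q [-0.45  0.3   1.53 -0.    1.31  1.31]
rows 4 dist 0.1672 ang 0.011
0.252 0.231 -0.763 0.017 -0.014 -0.002
0.251 0.229 -0.764 0.017 -0.014 -0.002
0.25 0.228 -0.765 0.017 -0.014 -0.002
0.248 0.226 -0.766 0.017 -0.014 -0.002
```

View pics/t9.png

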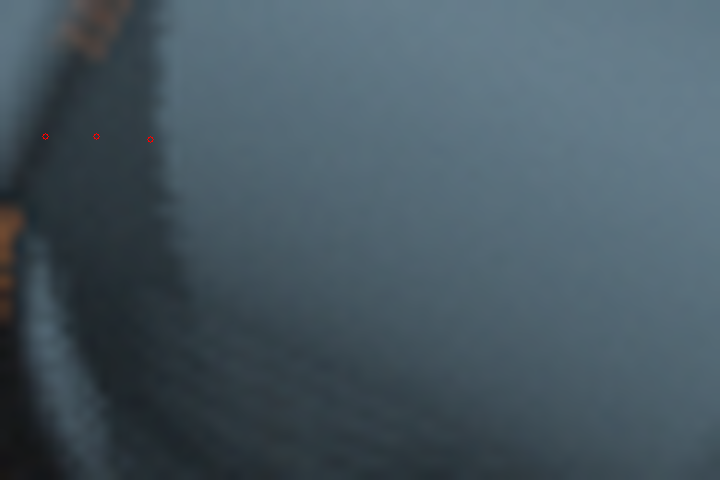

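View pics/s9.png

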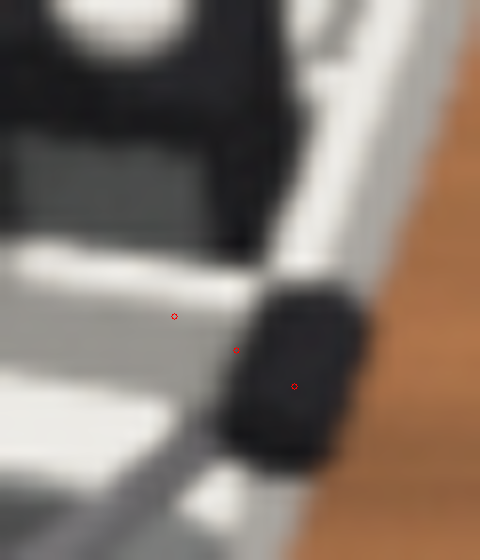

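The scene crop now shows the knob centre at (297,378), right on the th=0 mark. Next is the plug.

apply_moves(
  plan="0.25 0.22 -0.76 0 0 0 1; 0.25 0.22 -0.76 0 0 0 1; 0.25 0.22 -0.76 0 0 0 1; 0.25 0.22 -0.77 0 0 0 1; 0 0.1 0 0 0 0 1",
)

```text
time_s: 12.05
eef_pos: [0.4336, -0.1771, 0.1562]
eef_rot: [0.449, -0.451, 0.547, -0.543]
wrist_force: [0.2, -0.0, 0.2]
opening: 0.999
```

```bash
python3 - <<'E'
from h import *
st(); snap("wrist","w4.png",segs=docksegs(D)+rect(D,-.105,0,.04,.024,.088))
b=D([[-.105,0,0]])[0]
go([b[0],b[1],.06],down(-.183-np.pi/2))
E
```

```text
t 12.05 p [ 0.4336 -0.1771  0.1562] x [-0.189 -0.982 -0.002] y [-0.006  0.003 -1.   ] F [ 0.2 -0.   0.2] op 0.999 q [-0.64  0.05  1.94 -0.    1.16  1.12]
rows 2 dist 0.0968 ang 0.009
0.005 0.968 -0.035 0.014 -0.032 -0.006
0.004 0.968 -0.037 0.014 -0.032 -0.006
```

View pics/w4.png

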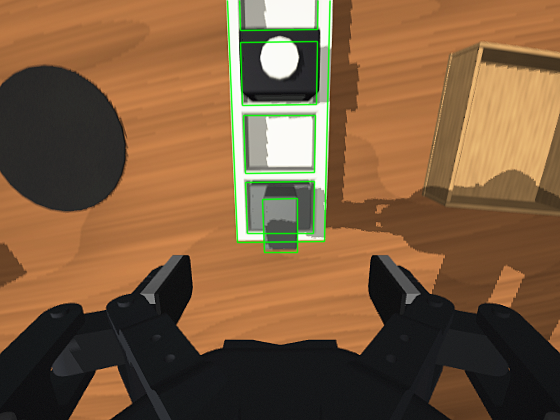

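apply_moves(
  plan="0 0.6 0 0 0 0 1; 0 0.6 0 0 0 0 1; 0 0.5 0 0 0 0 1; 0 0.22 0 0 0 0 1; 0 0 0 0 0 0 0",
)

```text
time_s: 12.6
eef_pos: [0.4382, -0.1776, 0.0615]
eef_rot: [0.451, -0.451, 0.546, -0.544]
wrist_force: [0.1, 0.5, 0.8]
opening: 0.857
```

apply_moves(
  plan="0 0 0 0 0 0 0; 0 0 0 0 0 0 0; 0 0 0 0 0 0 0; 0 0 0 0 0 0 0; 0 0 0 0 0 0 0",
)

```text
time_s: 13.1
eef_pos: [0.4393, -0.1784, 0.0641]
eef_rot: [-0.451, 0.451, -0.544, 0.546]
wrist_force: [-0.2, 0.5, 5.0]
opening: 0.272
```

apply_moves(
  plan="0 -0.2 0 0 0 0 0; 0 -0.4 0 0 0 0 0; 0 -0.6 0 0 0 0 0; 0 -0.6 0 0 0 0 0; 0 0 0 0 0 0 0",
)

```text
time_s: 13.6
eef_pos: [0.4406, -0.1795, 0.1575]
eef_rot: [-0.452, 0.45, -0.542, 0.547]
wrist_force: [1.2, -0.0, -1.0]
opening: 0.271
```

```bash
python3 - <<'E'
from h import *
st(); snap("wrist","w5.png",segs=docksegs(D))
# bin from top cam corners
uv=np.array([[372,314],[535,362],[491,546],[326,497]])/3.7+[300,150]
uv=np.array([[370,316],[536,362],[493,545],[326,495]])/3.7+[300,150]
P=atz("top",uv,.045); print(P.round(4),P.mean(0)); d=P[1]-P[0]; e=P[0]-P[3]; print(np.linalg.norm(d),np.linalg.norm(e),np.arctan2(e[1],e[0]),np.arctan2(d[1],d[0]))
go([.455,-.398,.19],down(-.183-np.pi/2))
E
```

```text
t 13.6 p [ 0.4406 -0.1795  0.1575] x [-0.187 -0.982  0.004] y [ 0.007 -0.005 -1.   ] F [ 1.2 -0.  -1. ] op 0.271 q [-0.64  0.05  1.94 -0.    1.15  1.12]
[[ 0.5286 -0.3514  0.045 ]
 [ 0.498  -0.4658  0.045 ]
 [ 0.3747 -0.4329  0.045 ]
 [ 0.408  -0.3193  0.045 ]] [ 0.45232155 -0.39234792  0.045     ]
0.11846706480174071 0.12481431832431458 -0.25981960188161785 -1.832393496470924
rows 5 dist 0.2225 ang 0.007
0.85 -0.136 0.225 -0.008 -0.008 0.004
0.85 -0.136 0.224 -0.008 -0.008 0.004
0.851 -0.137 0.223 -0.008 -0.008 0.004
0.851 -0.138 0.222 -0.008 -0.008 0.004
0.851 -0.138 0.221 -0.008 -0.008 0.004
```

View pics/w5.png

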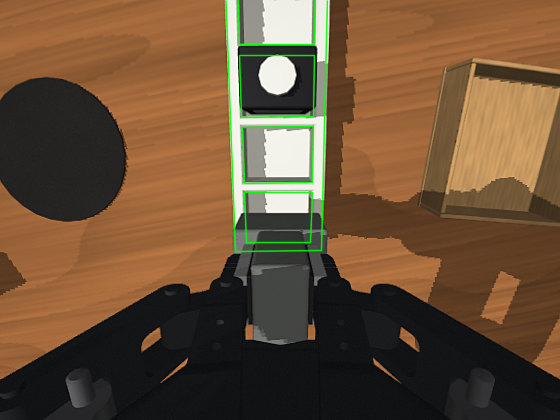

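apply_moves(
  plan="0.82 0 0.23 0 0 0 0; 0.82 0 0.23 0 0 0 0; 0.82 0 0.23 0 0 0 0; 0.82 0 0.23 0 0 0 0; 0.82 0 0.23 0 0 0 0",
)

```text
time_s: 14.15
eef_pos: [0.4557, -0.3908, 0.1511]
eef_rot: [0.451, -0.451, 0.546, -0.544]
wrist_force: [0.5, 0.2, -0.2]
opening: 0.27
```

apply_moves(
  plan="0 0.4 0 0 0 0 0; 0 0.5 0 0 0 0 0; 0 0.5 0 0 0 0 0; 0 0.3 0 0 0 0 0; 0 0.1 0 0 0 0 0",
)

```text
time_s: 14.65
eef_pos: [0.4549, -0.388, 0.0601]
eef_rot: [0.451, -0.451, 0.547, -0.543]
wrist_force: [-7.3, 10.3, 23.6]
opening: 0.272
```

```bash
python3 - <<'E'
from h import *
st(); snap("wrist","w6.png"); snap("scene","s10.png",(120,150,280,300),3.7)
E
```

```text
t 14.65 p [ 0.4549 -0.388   0.0601] x [-0.187 -0.982 -0.004] y [-0.004  0.005 -1.   ] F [-7.3 10.3 23.6] op 0.272 q [-0.9   0.45  1.66  0.    1.03  0.85]
```

View pics/s10.png

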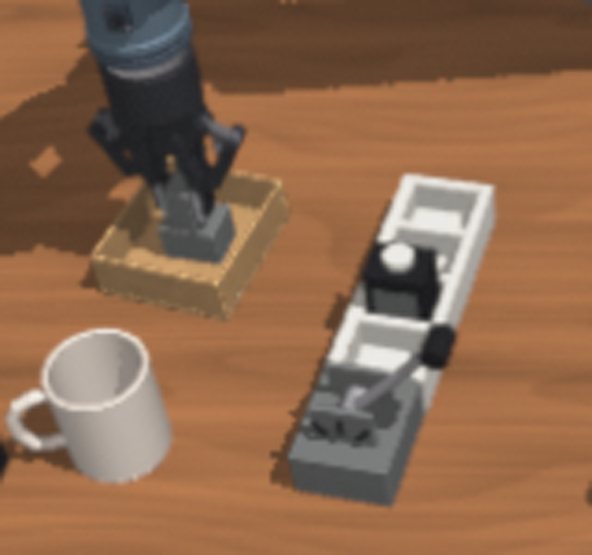

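The plug is on the bin floor, at about (195,230) in the scene crop. Releasing it and retreating.

apply_moves(
  plan="0 -0.05 0 0 0 0 1; 0 0 0 0 0 0 1; 0 0 0 0 0 0 1; 0 -0.4 0 0 0 0 1; 0 -1 0 0 0 0 1",
)

```text
time_s: 15.25
eef_pos: [0.4542, -0.3873, 0.1316]
eef_rot: [0.451, -0.451, 0.548, -0.541]
wrist_force: [0.5, -0.9, -0.3]
opening: 1.002
```

```bash
python3 - <<'E'
from h import *
st()
snap("top","t10.png",(90,120,300,300),3.7)
for n in ["ink1_mid","cup_mid"]:
  for cam in ["top","scene"]:
    ctrl.camera(cam); r=ctrl.recognise(cam,n); print(n,cam,[(np.round(d['point'],3).tolist(),round(d['score'],2)) for d in r])
E
```

```text
t 15.25 p [ 0.4542 -0.3873  0.1316] x [-0.187 -0.982 -0.006] y [-0.006  0.007 -1.   ] F [ 0.5 -0.9 -0.3] op 1.002 q [-0.9   0.35  1.63 -0.    1.17  0.85]
ink1_mid top [([0.537, -0.194, 0.082], 0.46), ([0.703, 0.028, 0.037], 0.21)]
ink1_mid scene []
cup_mid top [([0.442, 0.323, 0.059], 0.69), ([0.665, -0.421, 0.038], 0.62)]
cup_mid scene [([0.457, 0.327, 0.056], 0.9), ([0.442, 0.177, 0.049], 0.33)]
```

View pics/t10.png

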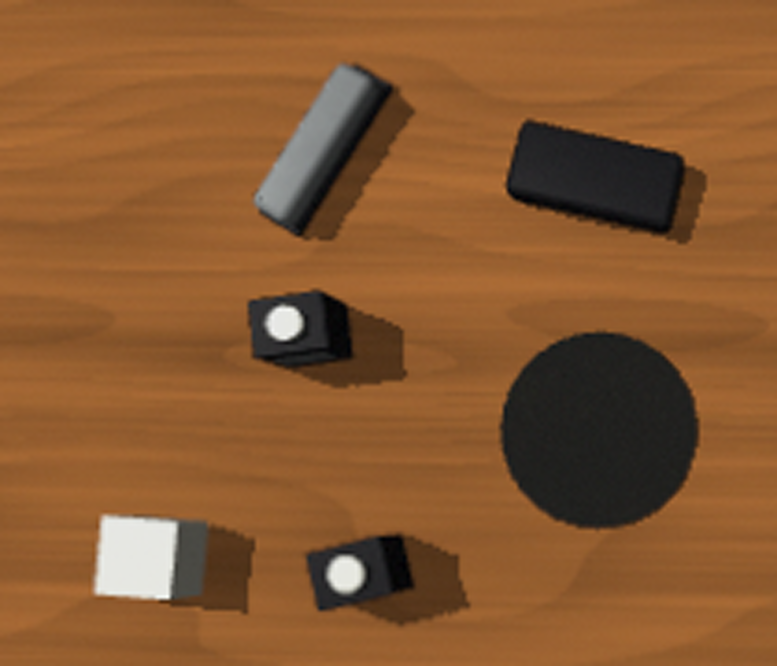

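```bash
python3 - <<'E'
from h import *
f=lambda u,z: atz("top",np.array(u,float)/3.7+[90,120],z)
for nm,cap,c,z in (("A",(285,323),[(248,300),(318,291),(327,350),(256,359)],.072),("B",(346,574),[(307,551),(383,537),(393,592),(319,608)],.072),("cup",None,[(102,515),(179,521),(172,599),(95,592)],.062)):
    P=f(c,z); print(nm,P.mean(0).round(4), 'cap',f([cap],.08).round(4) if cap else '')
    e=P[1]-P[0]+P[2]-P[3]; g=P[3]-P[0]+P[2]-P[1]; print(' long edge dir',np.arctan2(e[1],e[0]).round(3),np.linalg.norm(e)/2,'other',np.arctan2(g[1],g[0]).round(3),np.linalg.norm(g)/2)
print('mat',f([(599,430)],.003))
E
```

```text
A [0.5897 0.2299 0.072 ] cap [[0.59  0.229 0.08 ]]
 long edge dir -1.436 0.048243135069495326 other -2.955 0.040510904141761395
B [0.4264 0.1812 0.072 ] cap [[0.4254 0.1821 0.08  ]]
 long edge dir -1.359 0.05074037749927598 other -2.913 0.037389426011378936
cup [0.4333 0.3296 0.062 ] cap 
 long edge dir -1.631 0.053559438456802756 other 3.093 0.05183980000279571
mat [[0.52545893 0.0243861  0.003     ]]
```

```bash
python3 - <<'E'
from h import *
st(); go([.59,.2295,.18],down(-1.41),n=14)
E
```

```text
t 15.7 p [ 0.4559 -0.3892  0.1339] x [-0.187 -0.982 -0.002] y [-0.002  0.002 -1.   ] F [ 0.3 -0.1 -1. ] op 1.002 q [-0.9   0.35  1.63 -0.    1.16  0.85]
rows 14 dist 0.6348 ang 0.349
-0.904 -0.064 0.023 0.001 -0.208 -0.001
-0.903 -0.065 0.045 0.001 -0.208 -0.001
-0.902 -0.065 0.068 0.001 -0.208 -0.001
-0.9 -0.065 0.09 0.001 -0.208 -0.001
-0.897 -0.065 0.113 0.001 -0.208 -0.001
-0.894 -0.065 0.135 0.001 -0.208 -0.001
-0.891 -0.065 0.157 0.001 -0.208 -0.001
-0.886 -0.065 0.18 0.001 -0.208 -0.001
-0.882 -0.065 0.202 0.001 -0.208 -0.001
-0.876 -0.065 0.223 0.001 -0.208 -0.001
-0.871 -0.066 0.245 0.001 -0.208 -0.001
-0.864 -0.066 0.267 0.001 -0.208 -0.001
-0.857 -0.066 0.288 0.001 -0.208 -0.001
-0.85 -0.066 0.31 0.001 -0.208 -0.001
```

apply_moves(
  plan="-0.9 -0.2 0.02 0 -0.2 0 1; -0.9 -0.2 0.04 0 -0.2 0 1; -0.9 -0.2 0.07 0 -0.2 0 1; -0.9 -0.2 0.09 0 -0.2 0 1; -0.9 -0.1 0.11 0 -0.2 0 1",
)

```text
time_s: 16.2
eef_pos: [0.5043, -0.1677, 0.1803]
eef_rot: [0.483, -0.483, 0.517, -0.517]
wrist_force: [0.3, -0.2, -0.4]
opening: 1.004
```

apply_moves(
  plan="-0.9 0 0.13 0 -0.2 0 1; -0.9 0 0.16 0 -0.2 0 1; -0.89 0 0.18 0 -0.2 0 1; -0.88 0 0.2 0 -0.2 0 1; -0.88 0 0.22 0 -0.2 0 1",
)

```text
time_s: 16.7
eef_pos: [0.5529, 0.0543, 0.1794]
eef_rot: [-0.513, 0.513, -0.487, 0.486]
wrist_force: [1.2, -0.2, -0.2]
opening: 0.998
```

apply_moves(
  plan="-0.87 0 0.24 0 -0.2 0 1; -0.86 0 0.27 0 -0.2 0 1; -0.86 0 0.29 0 -0.2 0 1; -0.85 0 0.31 0 -0.3 0 1; 0 0 0 0 0 0 1",
)

```text
time_s: 17.2
eef_pos: [0.593, 0.2338, 0.179]
eef_rot: [0.54, -0.54, 0.457, -0.456]
wrist_force: [0.1, -0.5, -0.1]
opening: 1.002
```

```bash
python3 - <<'E'
from h import *
st(); A=Fr(.5897,.2297,-1.41+np.pi/2)
snap("wrist","w11.png",segs=rect(A,0,0,.04,.052,.072)+rect(A,0,0,.04,.052,.0))
go([.5897,.2297,.05],down(-1.41),n=4)
E
```

```text
t 17.2 p [0.593  0.2338 0.179 ] x [ 0.165 -0.986 -0.002] y [-0.001  0.002 -1.   ] F [ 0.1 -0.5 -0.1] op 1.002 q [0.19 0.38 1.5  0.   1.27 1.59]
rows 4 dist 0.1288 ang 0.004
0.005 0.644 -0.015 0.004 0.007 0
0.005 0.644 -0.015 0.004 0.007 0
0.005 0.644 -0.015 0.004 0.007 0
0.005 0.644 -0.016 0.004 0.007 0
```

View pics/w11.png

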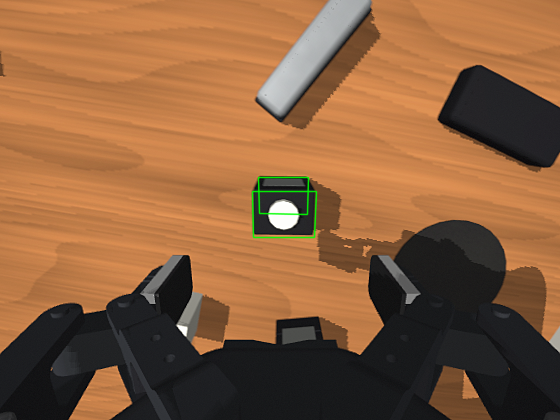

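apply_moves(
  plan="0 0.7 -0.02 0 0 0 1; 0 0.7 -0.02 0 0 0 1; 0 0.7 -0.02 0 0 0 1; 0 0.48 0 0 0 0 1; 0 0 0 0 0 0 1",
)

```text
time_s: 17.75
eef_pos: [0.5865, 0.2261, 0.0463]
eef_rot: [-0.535, 0.541, -0.461, 0.457]
wrist_force: [-0.8, 0.4, 0.6]
opening: 1.0
```

```bash
python3 - <<'E'
from h import *
st(); snap("wrist","w12.png")
go([.5897,.2297,.05],down(-1.41),n=1)
E
```

```text
t 17.75 p [0.5865 0.2261 0.0463] x [ 0.158 -0.987  0.001] y [-0.009 -0.002 -1.   ] F [-0.8  0.4  0.6] op 1.0 q [ 0.18  0.53  1.58 -0.    1.04  1.59]
rows 1 dist 0.0034 ang 0.006
-0.056 -0.021 0.034 0.046 -0.018 0.003
```

View pics/w12.png

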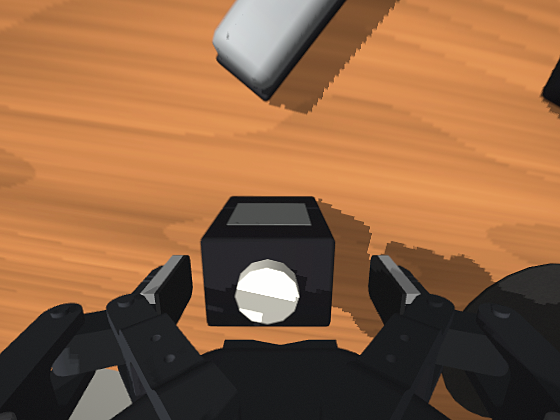

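apply_moves(
  plan="-0.08 -0.04 0.03 0 0 0 1; 0 0 0 0 0 0 0; 0 0 0 0 0 0 0; 0 0 0 0 0 0 0; 0 0 0 0 0 0 0",
)

```text
time_s: 18.3
eef_pos: [0.5926, 0.2325, 0.0552]
eef_rot: [0.539, -0.538, 0.458, -0.459]
wrist_force: [-0.6, -0.8, 6.5]
opening: 0.601
```

apply_moves(
  plan="0 0 0 0 0 0 0; 0 0 0 0 0 0 0; 0 -0.2 0 0 0 0 0; 0 -0.6 0 0 0 0 0; 0 -0.6 0 0 0 0 0",
)

```text
time_s: 18.8
eef_pos: [0.59, 0.2322, 0.1232]
eef_rot: [-0.538, 0.539, -0.459, 0.458]
wrist_force: [0.1, 0.2, -1.6]
opening: 0.6
```

```bash
python3 - <<'E'
from h import *
st(); snap("wrist","w13.png")
b=D([[-.051,0,0]])[0]; print(b)
go([b[0],b[1],.16],down(-.1827-np.pi/2))
E
```

```text
t 18.8 p [0.59   0.2322 0.1232] x [ 0.159 -0.987  0.   ] y [-0.003 -0.001 -1.   ] F [ 0.1  0.2 -1.6] op 0.6 q [0.19 0.43 1.54 0.   1.17 1.6 ]
[ 0.48514881 -0.18713405  0.        ]
rows 9 dist 0.435 ang 0.343
0.883 -0.069 -0.387 -0.006 0.318 -0.001
0.897 -0.069 -0.353 -0.006 0.318 -0.001
0.91 -0.069 -0.319 -0.006 0.318 -0.001
0.922 -0.068 -0.284 -0.006 0.318 -0.001
0.932 -0.068 -0.248 -0.006 0.318 -0.001
0.941 -0.068 -0.213 -0.006 0.318 -0.001
0.948 -0.067 -0.177 -0.006 0.318 -0.001
0.954 -0.067 -0.141 -0.006 0.318 -0.001
0.959 -0.067 -0.104 -0.006 0.318 -0.001
```

View pics/w13.png

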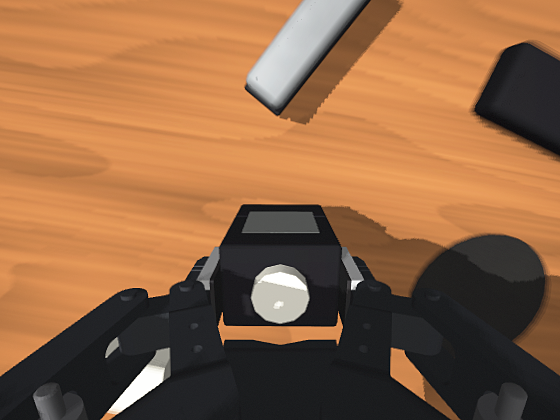

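```bash
cat >> h.py <<'E'
def toolpt(uv,ytool,c=None):
    """pixel of wrist cam -> tool frame point on plane y_tool"""
    p,R=pose(); o,v=ray("wrist",uv,c); o=R.inv().apply(o-p); v=R.inv().apply(v); return o+v*((ytool-o[1])/v[:,1])[:,None]
E
python3 - <<'E'
from h import *
for y in(-.025,-.03): print(toolpt([[281,292]],y).round(4))
for y in(-.017,-.022): print(toolpt([[221,326],[338,324],[237,207],[325,207]],y).round(4))
E
```

```text
[[ 0.0006 -0.025   0.002 ]]
[[ 0.0006 -0.03    0.005 ]]
[[-0.0265 -0.017  -0.0202]
 [ 0.0265 -0.017  -0.0192]
 [-0.017  -0.017   0.0356]
 [ 0.0183 -0.017   0.0356]]
[[-0.0254 -0.022  -0.0165]
 [ 0.0253 -0.022  -0.0155]
 [-0.0162 -0.022   0.0369]
 [ 0.0175 -0.022   0.0369]]
```

apply_moves(
  plan="0.88 -0.2 -0.39 0 0.32 0 0; 0.9 -0.2 -0.35 0 0.32 0 0; 0.91 -0.2 -0.32 0 0.32 0 0; 0.92 -0.2 -0.28 0 0.32 0 0; 0.93 0 -0.25 0 0.32 0 0",
)

```text
time_s: 19.35
eef_pos: [0.5309, -0.0024, 0.1651]
eef_rot: [-0.492, 0.491, -0.507, 0.509]
wrist_force: [1.1, 0.1, -2.2]
opening: 0.602
```

apply_moves(
  plan="0.94 0 -0.21 0 0.32 0 0; 0.95 0 -0.18 0 0.32 0 0; 0.95 0 -0.14 0 0.32 0 0; 0.96 0 -0.1 0 0.32 0 0; 0 0 0 0 0 0 0",
)

```text
time_s: 19.85
eef_pos: [0.4812, -0.1929, 0.1639]
eef_rot: [-0.449, 0.45, -0.545, 0.547]
wrist_force: [-0.1, 1.7, -0.5]
opening: 0.597
```

```bash
python3 - <<'E'
from h import *
ctrl.camera("top");ctrl.camera("top")
for i in range(3): st(); ctrl.camera("top")
snap("wrist","w14.png",segs=docksegs(D))
b=D([[-.053,0,0]])[0]; print(b)
go([b[0],b[1],.115],down(-.1827-np.pi/2),n=1)
E
```

```text
t 19.95 p [ 0.4819 -0.1883  0.1633] x [-0.187 -0.982 -0.   ] y [-0.  0. -1.] F [-0.5 -0.  -2.1] op 0.597 q [-0.6   0.14  1.82  0.    1.18  1.16]
t 20.0 p [ 0.4821 -0.1871  0.1632] x [-0.185 -0.983 -0.001] y [-0.     0.001 -1.   ] F [-0.1  0.7 -1.9] op 0.595 q [-0.6   0.14  1.82  0.    1.18  1.16]
t 20.05 p [ 0.4823 -0.1864  0.1631] x [-0.184 -0.983 -0.001] y [-0.     0.001 -1.   ] F [ 0.2  0.6 -0.9] op 0.594 q [-0.6   0.14  1.82  0.    1.18  1.16]
[ 0.48318209 -0.18677068  0.        ]
rows 1 dist 0.0482 ang 0.001
0.015 0.963 0.015 0.003 -0.006 -0.004
```

View pics/w14.png

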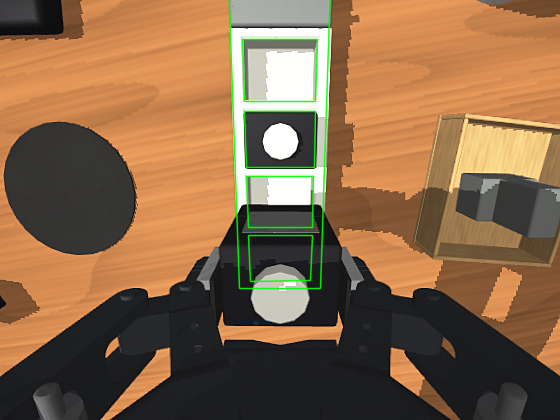

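apply_moves(
  plan="0.015 0.4 0.015 0 0 0 0; 0 0.4 0 0 0 0 0; 0 0.4 0 0 0 0 0; 0 0 0 0 0 0 0; 0 0 0 0 0 0 0",
)

```text
time_s: 20.65
eef_pos: [0.4832, -0.1873, 0.1034]
eef_rot: [0.452, -0.452, 0.544, -0.544]
wrist_force: [0.4, -0.8, -2.5]
opening: 0.597
```

```bash
python3 - <<'E'
from h import *
ctrl.camera("top"); st()
snap("wrist","w15.png",segs=docksegs(D))
b=D([[-.053,0,0]])[0]
go([b[0],b[1],.061],down(-.1827-np.pi/2),n=1)
snap("scene","s15.png",(180,180,280,280),6)
E
```

```text
t 20.7 p [ 0.4838 -0.1879  0.1041] x [-0.183 -0.983  0.   ] y [ 0.001 -0.001 -1.   ] F [-0.3 -1.3 -1.7] op 0.596 q [-0.6   0.23  1.86  0.    1.05  1.16]
rows 1 dist 0.0435 ang 0.003
-0.027 0.87 -0.023 -0.015 -0.015 0.007
```

View pics/w15.png

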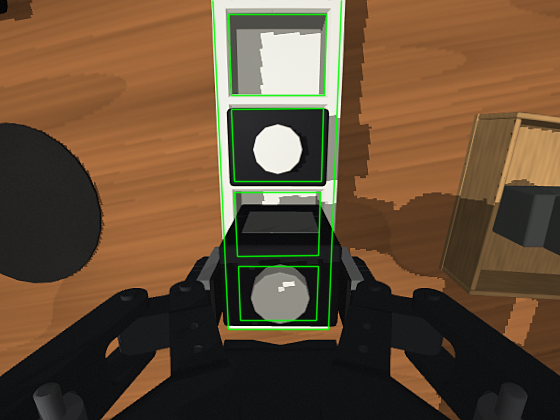

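View pics/s15.png

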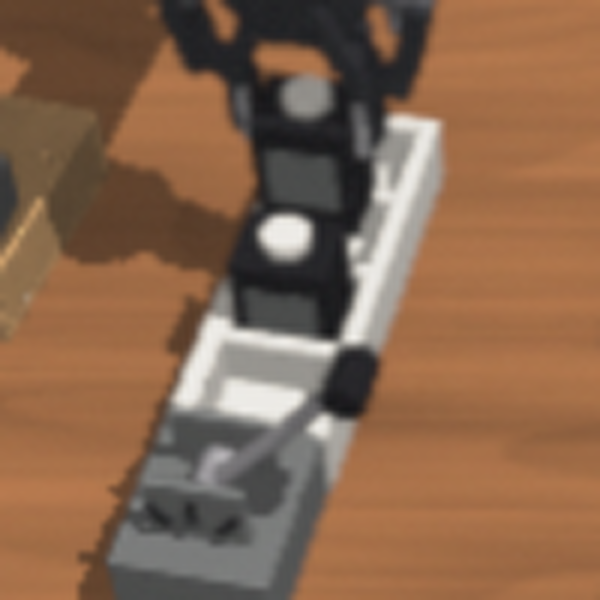

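apply_moves(
  plan="-0.01 0.2 -0.01 0 0 0 0; 0 0.2 0 0 0 0 0; 0 0.15 0 0 0 0 0; 0 0.1 0 0 0 0 0; 0 0 0 0 0 0 0",
)

```text
time_s: 21.3
eef_pos: [0.4832, -0.1881, 0.0701]
eef_rot: [-0.452, 0.451, -0.544, 0.545]
wrist_force: [5.1, -2.0, -5.8]
opening: 0.594
```

```bash
python3 - <<'E'
from h import *
ctrl.camera("top"); st()
snap("wrist","w16.png",segs=docksegs(D))
E
```

```text
t 21.35 p [ 0.4832 -0.188   0.0702] x [-0.185 -0.983  0.   ] y [ 0.001 -0.    -1.   ] F [ 4.7 -1.6 -4.7] op 0.603 q [-0.6   0.28  1.87  0.    0.98  1.16]
```

View pics/w16.png

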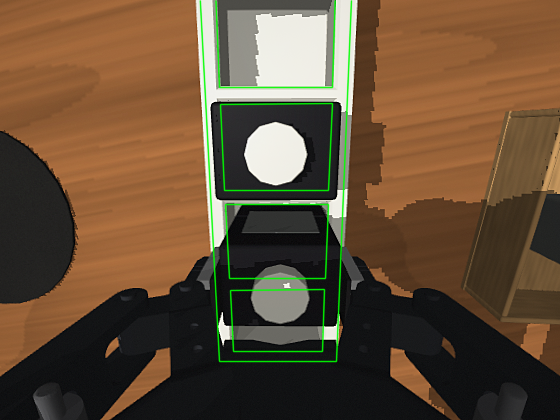

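apply_moves(
  plan="-0.01 0.1 0 0 0 0 0; 0 0.08 0 0 0 0 0; 0 0.04 0 0 0 0 0; 0 0 0 0 0 0 0; 0 0 0 0 0 0 0",
)

```text
time_s: 21.9
eef_pos: [0.4837, -0.1878, 0.0631]
eef_rot: [-0.452, 0.451, -0.544, 0.545]
wrist_force: [-7.1, 4.2, 31.4]
opening: 0.599
```

```bash
python3 - <<'E'
from h import *
ctrl.camera("top"); st()
snap("scene","s16.png",(180,180,280,280),6)
E
```

```text
t 21.95 p [ 0.4837 -0.1878  0.0631] x [-0.184 -0.983  0.001] y [ 0.001 -0.001 -1.   ] F [-6.6  3.5 30.1] op 0.596 q [-0.6   0.3   1.87  0.    0.97  1.16]
```

View pics/s16.png

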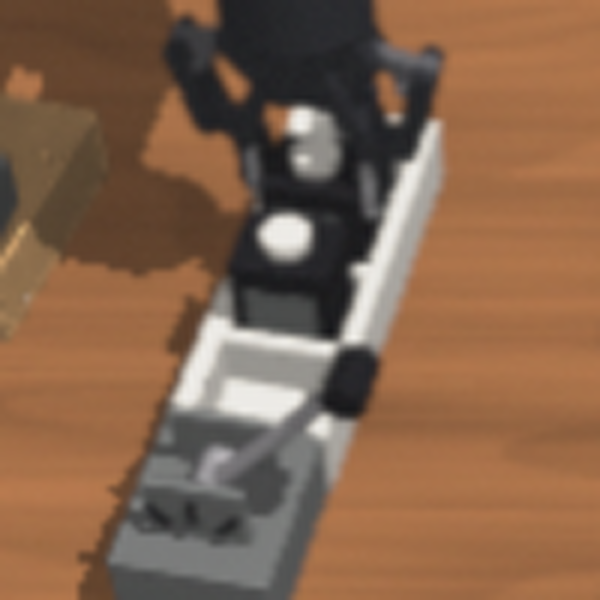

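A force of 30 N at TCP 0.063 matches the floor (0.055 + 0.008), so it is seated. Releasing and moving to the second cartridge.

apply_moves(
  plan="0 -0.04 0 0 0 0 1; 0 0 0 0 0 0 1; 0 0 0 0 0 0 1; 0 -0.3 0 0 0 0 1; 0 -0.8 0 0 0 0 1",
)

```text
time_s: 22.5
eef_pos: [0.4794, -0.1852, 0.113]
eef_rot: [0.45, -0.452, 0.548, -0.541]
wrist_force: [0.3, -0.2, 0.1]
opening: 0.996
```

```bash
python3 - <<'E'
from h import *
st(); snap("wrist","w17.png",segs=docksegs(D)+rect(D,-.051,0,.04,.052,.08)+rect(D,.003,0,.04,.052,.08))
snap("top","t17.png",(90,120,380,310),2.7)
p,R=pose()
go([.4258,.1815,.18],down(-1.35),p+[0,0,.05],R)
E
```

```text
t 22.5 p [ 0.4794 -0.1852  0.113 ] x [-0.185 -0.983 -0.004] y [-0.008  0.006 -1.   ] F [ 0.3 -0.2  0.1] op 0.996 q [-0.6   0.21  1.86 -0.    1.08  1.16]
rows 8 dist 0.3751 ang 0.406
-0.882 -0.028 -0.316 -0.006 -0.423 0.004
-0.897 -0.027 -0.271 -0.006 -0.423 0.004
-0.91 -0.027 -0.225 -0.006 -0.423 0.004
-0.92 -0.026 -0.179 -0.006 -0.423 0.004
-0.928 -0.025 -0.132 -0.006 -0.423 0.004
-0.934 -0.025 -0.084 -0.006 -0.423 0.004
-0.937 -0.024 -0.037 -0.006 -0.423 0.004
-0.937 -0.024 0.011 -0.006 -0.423 0.004
```

View pics/w17.png

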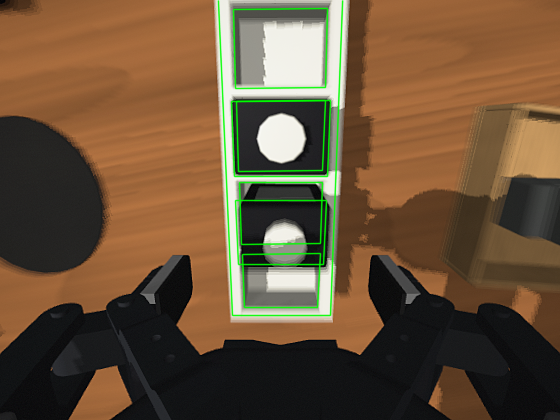

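View pics/t17.png

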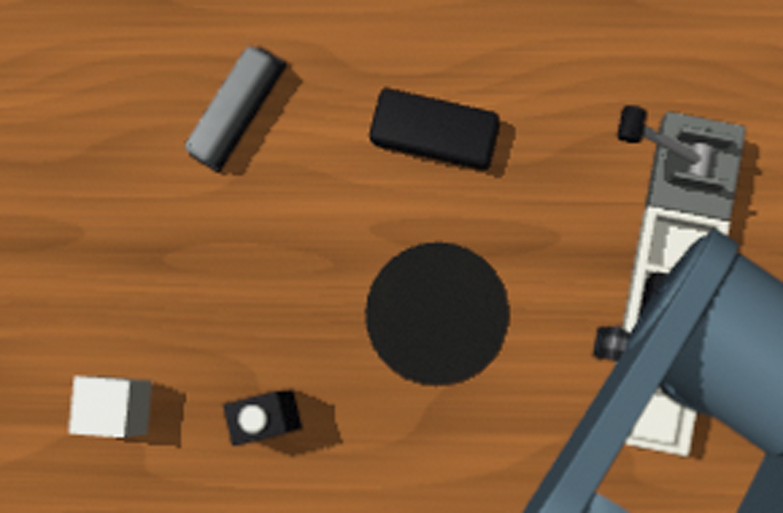

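apply_moves(
  plan="0 -0.6 0 0 0 0 1; -0.88 -0.4 -0.31 0 -0.42 0 1; -0.9 -0.2 -0.27 0 -0.42 0 1; -0.91 -0.1 -0.22 0 -0.42 0 1; -0.92 0 -0.18 0 -0.42 0 1",
)

```text
time_s: 23.1
eef_pos: [0.4534, -0.0014, 0.1815]
eef_rot: [0.504, -0.504, 0.496, -0.496]
wrist_force: [1.8, 0.5, -0.1]
opening: 0.999
```

apply_moves(
  plan="-0.93 0 -0.13 0 -0.42 0 1; -0.93 0 -0.08 0 -0.42 0 1; -0.94 0 -0.03 0 -0.42 0 1; -0.94 0 0.01 0 -0.42 0 1; 0 0 0 0 0 0 1",
)

```text
time_s: 23.6
eef_pos: [0.423, 0.1872, 0.1805]
eef_rot: [-0.553, 0.553, -0.441, 0.44]
wrist_force: [0.2, -1.0, 0.1]
opening: 1.0
```

```bash
python3 - <<'E'
from h import *
ctrl.camera("top");ctrl.camera("top"); st(); A=Fr(.4258,.1815,-1.35+np.pi/2)
snap("wrist","w18.png",segs=rect(A,0,0,.04,.052,.072)+rect(A,0,0,.04,.052,.0))
go([.4258,.1815,.053],down(-1.35),n=4)
E
```

```text
t 23.7 p [0.4243 0.1835 0.1805] x [ 0.219 -0.976  0.   ] y [-0.002 -0.001 -1.   ] F [-0.8 -0.8 -0.6] op 0.998 q [ 0.15 -0.01  1.94 -0.    1.21  1.5 ]
rows 4 dist 0.1277 ang 0.003
0.005 0.638 0.005 0.003 -0.005 0.001
0.006 0.638 0.005 0.003 -0.005 0.001
0.006 0.638 0.005 0.003 -0.005 0.001
0.006 0.638 0.004 0.003 -0.005 0.001
```

View pics/w18.png

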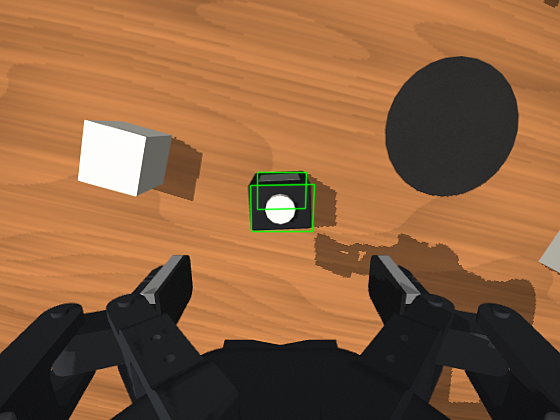

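apply_moves(
  plan="0.01 0.7 0.01 0 0 0 1; 0.01 0.7 0.01 0 0 0 1; 0 0.7 0 0 0 0 1; 0 0.45 0 0 0 0 1; 0 0 0 0 0 0 1",
)

```text
time_s: 24.25
eef_pos: [0.4238, 0.1796, 0.0507]
eef_rot: [-0.549, 0.553, -0.445, 0.442]
wrist_force: [0.3, -0.4, 0.6]
opening: 0.997
```

```bash
python3 - <<'E'
from h import *
ctrl.camera("top"); st(); snap("wrist","w19.png")
go([.4258,.1815,.053],down(-1.35),n=1)
E
```

```text
t 24.3 p [0.4254 0.1802 0.0526] x [ 0.213 -0.977 -0.   ] y [-0.004 -0.001 -1.   ] F [ 0.9 -0.1 -0. ] op 1.001 q [ 0.14  0.21  2.01 -0.    0.92  1.5 ]
rows 1 dist 0.0017 ang 0.006
-0.021 0.021 -0.015 0.009 -0.047 0.001
```

View pics/w19.png

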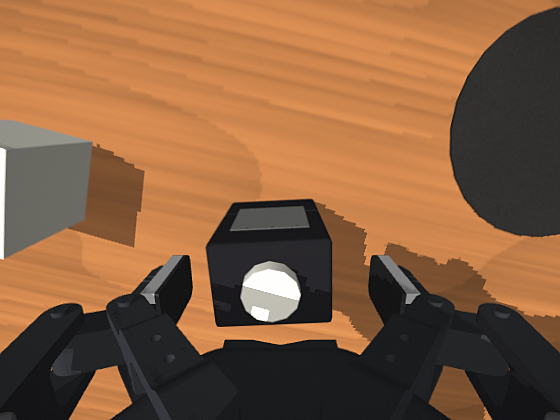

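apply_moves(
  plan="-0.06 0 0 0 -0.25 0 1; 0 0 0 0 0 0 0; 0 0 0 0 0 0 0; 0 0 0 0 0 0 0; 0 0 0 0 0 0 0",
)

```text
time_s: 24.85
eef_pos: [0.4266, 0.1849, 0.0552]
eef_rot: [0.558, -0.558, 0.434, -0.435]
wrist_force: [-1.7, -0.8, 7.0]
opening: 0.595
```

apply_moves(
  plan="0 0 0 0 0 0 0; 0 0 0 0 0 0 0; 0 -0.2 0 0 0 0 0; 0 -0.6 0 0 0 0 0; 0 -0.6 0 0 0 0 0",
)

```text
time_s: 25.35
eef_pos: [0.4249, 0.1847, 0.1247]
eef_rot: [-0.557, 0.558, -0.435, 0.434]
wrist_force: [0.9, -0.4, -1.6]
opening: 0.594
```

apply_moves(
  plan="0 -0.6 0 0 0 0 0; 0 0 0 0 0 0 0; 0 0 0 0 0 0 0; 0 0 0 0 0 0 0; 0 0 0 0 0 0 0",
)

```text
time_s: 25.85
eef_pos: [0.4247, 0.1846, 0.1527]
eef_rot: [-0.557, 0.559, -0.435, 0.434]
wrist_force: [0.3, -0.6, -0.8]
opening: 0.595
```

```bash
python3 - <<'E'
from h import *
ctrl.camera("top"); st(); snap("wrist","w20.png")
b=D([[-.107,0,0]])[0]; print(b)
go([b[0],b[1],.163],down(-.1827-np.pi/2),n=8)
E
```

```text
t 25.9 p [0.4248 0.1846 0.1527] x [ 0.245 -0.97  -0.   ] y [-0.003 -0.    -1.   ] F [-0.   0.  -0.8] op 0.599 q [0.15 0.04 1.96 0.   1.15 1.48]
[ 0.43008083 -0.17695967  0.        ]
rows 8 dist 0.3618 ang 0.43
0.88 -0.025 -0.209 0.002 0.448 0
0.89 -0.025 -0.162 0.002 0.448 0
0.897 -0.025 -0.114 0.002 0.448 0
0.902 -0.025 -0.065 0.002 0.448 0
0.904 -0.025 -0.017 0.002 0.448 0
0.904 -0.025 0.032 0.002 0.448 0
0.901 -0.025 0.08 0.002 0.448 0
0.895 -0.025 0.129 0.002 0.448 0
```

View pics/w20.png

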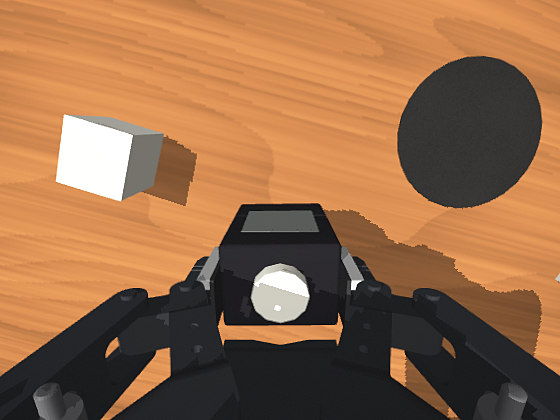

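apply_moves(
  plan="0.88 -0.1 -0.21 0 0.45 0 0; 0.89 -0.1 -0.16 0 0.45 0 0; 0.9 0 -0.11 0 0.45 0 0; 0.9 0 -0.07 0 0.45 0 0; 0.9 0 -0.02 0 0.45 0 0",
)

```text
time_s: 26.45
eef_pos: [0.4282, -0.0427, 0.1636]
eef_rot: [0.494, -0.494, 0.506, -0.506]
wrist_force: [0.7, 0.2, -1.6]
opening: 0.598
```

apply_moves(
  plan="0.9 0 0.03 0 0.45 0 0; 0.9 0 0.08 0 0.45 0 0; 0.9 0 0.13 0 0.45 0 0; 0 0 0 0 0 0 0; 0 0 0 0 0 0 0",
)

```text
time_s: 26.95
eef_pos: [0.4298, -0.1774, 0.1632]
eef_rot: [0.451, -0.451, 0.545, -0.544]
wrist_force: [0.3, 0.5, -0.9]
opening: 0.596
```

```bash
python3 - <<'E'
from h import *
ctrl.camera("top"); ctrl.camera("top"); st(); snap("wrist","w21.png",segs=docksegs(D))
b=D([[-.107,0,0]])[0]; print(b)
go([b[0],b[1],.104],down(-.1827-np.pi/2),n=1)
E
```

```text
t 27.05 p [ 0.4299 -0.1757  0.1633] x [-0.183 -0.983 -0.001] y [-0.001  0.001 -1.   ] F [-0.2  0.  -2.6] op 0.597 q [-0.64  0.02  1.95  0.    1.17  1.11]
[ 0.43008083 -0.17695967  0.        ]
rows 1 dist 0.0595 ang 0.001
0.03 1.19 0.008 0.01 -0.002 -0.007
```

View pics/w21.png

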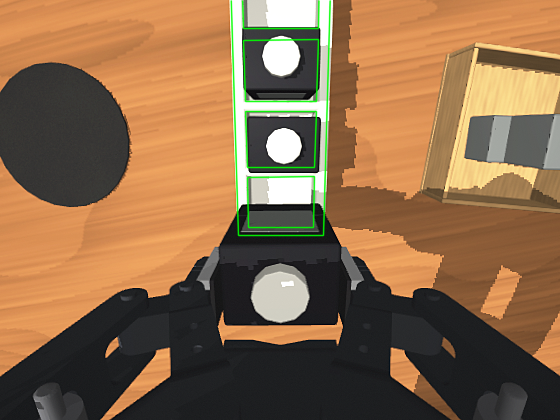

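apply_moves(
  plan="0.02 0.4 0 0 0 0 0; 0 0.4 0 0 0 0 0; 0 0.35 0 0 0 0 0; 0 0 0 0 0 0 0; 0 0 0 0 0 0 0",
)

```text
time_s: 27.6
eef_pos: [0.4302, -0.1767, 0.1066]
eef_rot: [0.452, -0.452, 0.544, -0.543]
wrist_force: [0.1, -0.1, -0.3]
opening: 0.599
```

```bash
python3 - <<'E'
from h import *
ctrl.camera("top"); ctrl.camera("top"); st(); snap("wrist","w22.png",segs=docksegs(D))
b=D([[-.107,0,0]])[0]; print(b)
go([b[0],b[1],.07],down(-.1827-np.pi/2),n=1)
E
```

```text
t 27.7 p [ 0.431  -0.1777  0.1076] x [-0.182 -0.983  0.001] y [ 0.001 -0.001 -1.   ] F [ 0.7 -0.2 -0.6] op 0.599 q [-0.65  0.11  1.99  0.    1.04  1.11]
[ 0.43008083 -0.17695967  0.        ]
rows 1 dist 0.0377 ang 0.002
-0.016 0.753 -0.022 -0.016 -0.008 0.007
```

View pics/w22.png

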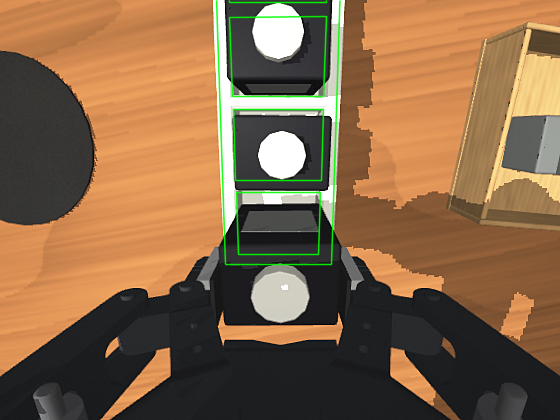

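apply_moves(
  plan="0 0.25 -0.02 0 0 0 0; 0 0.2 0 0 0 0 0; 0 0.18 0 0 0 0 0; 0 0.14 0 0 0 0 0; 0 0 0 0 0 0 0",
)

```text
time_s: 28.25
eef_pos: [0.4298, -0.1779, 0.0671]
eef_rot: [-0.452, 0.451, -0.544, 0.544]
wrist_force: [5.4, -1.7, -5.6]
opening: 0.6
```

```bash
python3 - <<'E'
from h import *
ctrl.camera("top"); st()
E
```

```text
t 28.3 p [ 0.4298 -0.1779  0.0673] x [-0.184 -0.983  0.   ] y [ 0.001 -0.    -1.   ] F [ 5.8 -0.8 -5.2] op 0.598 q [-0.65  0.19  2.01  0.    0.95  1.11]
```

apply_moves(
  plan="0 0.08 0 0 0 0 0; 0 0.05 0 0 0 0 0; 0 0.02 0 0 0 0 0; 0 0 0 0 0 0 0; 0 0 0 0 0 0 0",
)

```text
time_s: 28.8
eef_pos: [0.4303, -0.1782, 0.0631]
eef_rot: [-0.452, 0.452, -0.543, 0.544]
wrist_force: [-5.6, 3.4, 29.9]
opening: 0.598
```

Seated at the same height with the same force. Releasing and rising.

apply_moves(
  plan="0 -0.04 0 0 0 0 1; 0 0 0 0 0 0 1; 0 0 0 0 0 0 1; 0 -0.3 0 0 0 0 1; 0 -1 0 0 0 0 1",
)

```text
time_s: 29.3
eef_pos: [0.4253, -0.1749, 0.1231]
eef_rot: [0.451, -0.453, 0.548, -0.54]
wrist_force: [-0.2, -0.6, 0.6]
opening: 0.999
```

apply_moves(
  plan="0 -0.8 0 0 0 0 1; -0.5 0 0 0 0 0 1; -1 0 0 0 0 0 1; -1 0 0 0 0 0 1; -1 0 0 0 0 0 1",
)

```text
time_s: 29.8
eef_pos: [0.4608, -0.004, 0.167]
eef_rot: [0.451, -0.452, 0.544, -0.544]
wrist_force: [1.2, -0.1, -0.0]
opening: 1.001
```

```bash
python3 - <<'E'
from h import *
ctrl.camera("scene"); st(); S=docksegs(D)
snap("scene","s23.png",(150,170,290,290),4.5); snap("top","t23.png",(90,120,380,310),2.7)
E
```

```text
t 29.85 p [0.4609 0.0032 0.1669] x [-0.18  -0.984 -0.004] y [-0.001  0.005 -1.   ] F [-1.1  4.3  0.8] op 0.998 q [-0.25  0.01  1.96  0.    1.18  1.5 ]
```

View pics/s23.png

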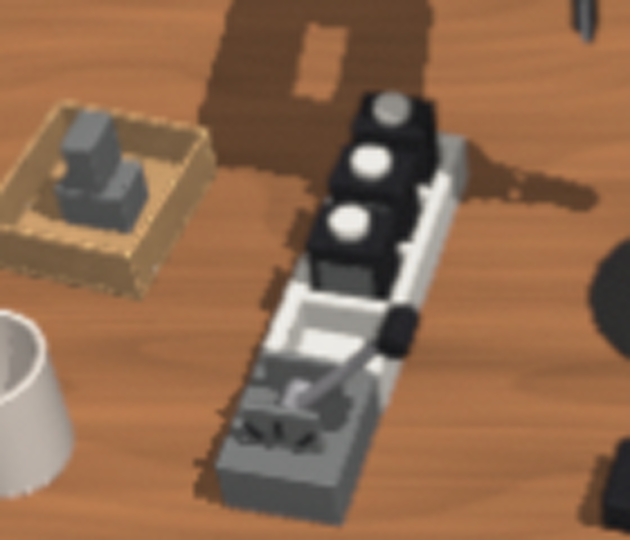

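View pics/t23.png

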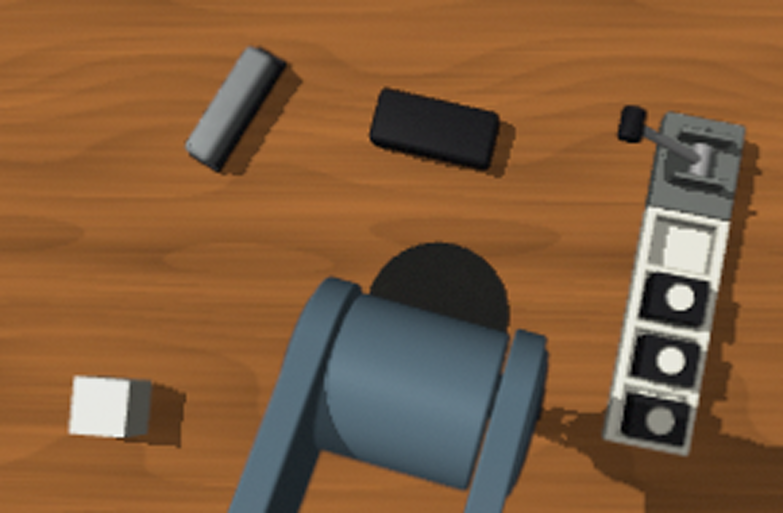

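All three cartridges stand at equal height in bays 0–2, the plug stands in the bin, and the lever is shut. Next is the cup: I'll move above it and check which tilt direction the wrist allows.

```bash
python3 - <<'E'
from h import *
st(); go([.4333,.3296,.22],down(-.055),n=15)
E
```

```text
t 29.95 p [ 0.4606 -0.0025  0.1667] x [-0.177 -0.984 -0.   ] y [-0.002  0.001 -1.   ] F [-0.7 -0.2 -0.5] op 1.0 q [-0.26  0.01  1.96 -0.    1.18  1.49]
rows 15 dist 0.3375 ang 1.694
-0.429 -0.071 -0.115 0.001 -0.941 -0.001
-0.44 -0.071 -0.065 0.001 -0.941 -0.001
-0.444 -0.071 -0.015 0.001 -0.941 -0.001
-0.443 -0.071 0.035 0.001 -0.941 -0.001
-0.436 -0.071 0.084 0.001 -0.941 -0.001
-0.424 -0.071 0.133 0.001 -0.941 -0.001
-0.406 -0.071 0.18 0.001 -0.941 -0.001
-0.383 -0.071 0.225 0.001 -0.941 -0.001
-0.356 -0.071 0.266 0.001 -0.941 -0.001
-0.323 -0.071 0.305 0.001 -0.941 -0.001
-0.287 -0.071 0.339 0.001 -0.941 -0.001
-0.247 -0.071 0.369 0.001 -0.941 -0.001
-0.204 -0.071 0.395 0.001 -0.941 -0.001
-0.158 -0.071 0.415 0.001 -0.941 -0.001
-0.11 -0.071 0.431 0.001 -0.941 -0.001
```

apply_moves(
  plan="-0.43 -0.07 -0.11 0 -0.94 0 1; -0.44 -0.07 -0.06 0 -0.94 0 1; -0.44 -0.07 -0.01 0 -0.94 0 1; -0.44 -0.07 0.04 0 -0.94 0 1; -0.43 -0.07 0.08 0 -0.94 0 1",
)

```text
time_s: 30.45
eef_pos: [0.4535, 0.1039, 0.1845]
eef_rot: [-0.585, 0.586, -0.396, 0.396]
wrist_force: [0.8, 0.4, -0.5]
opening: 0.996
```

apply_moves(
  plan="-0.42 -0.07 0.13 0 -0.94 0 1; -0.41 -0.07 0.18 0 -0.94 0 1; -0.38 -0.07 0.23 0 -0.94 0 1; -0.36 -0.07 0.27 0 -0.94 0 1; -0.32 -0.07 0.31 0 -0.94 0 1",
)

```text
time_s: 30.95
eef_pos: [0.446, 0.2149, 0.2019]
eef_rot: [-0.672, 0.673, -0.218, 0.217]
wrist_force: [0.1, 0.2, 0.5]
opening: 0.995
```

apply_moves(
  plan="-0.29 -0.07 0.34 0 -0.94 0 1; -0.25 -0.07 0.37 0 -0.94 0 1; -0.2 -0.07 0.4 0 -0.94 0 1; -0.16 -0.07 0.42 0 -0.94 0 1; -0.11 -0.07 0.43 0 -0.94 0 1",
)

```text
time_s: 31.45
eef_pos: [0.4382, 0.3262, 0.2193]
eef_rot: [-0.706, 0.707, -0.022, 0.021]
wrist_force: [-0.3, 0.2, 0.1]
opening: 0.998
```

apply_moves(
  plan="0 0 0 1 0 0 1; 0 0 0 1 0 0 1; 0 0 0 1 0 0 1; 0 0 0 0 0 0 1; 0 0 0 0 0 0 1",
)

```text
time_s: 31.95
eef_pos: [0.4383, 0.3252, 0.2195]
eef_rot: [0.821, -0.57, 0.019, -0.027]
wrist_force: [0.6, 0.8, 0.0]
opening: 0.998
```

```bash
python3 - <<'E'
from h import *
st(); snap("wrist","w24.png")
E
```

```text
t 31.95 p [0.4383 0.3252 0.2195] x [ 0.998 -0.067 -0.001] y [ 0.022  0.349 -0.937] F [0.6 0.8 0. ] op 0.998 q [0.22 0.02 1.87 0.37 1.17 0.16]
```

View pics/w24.png

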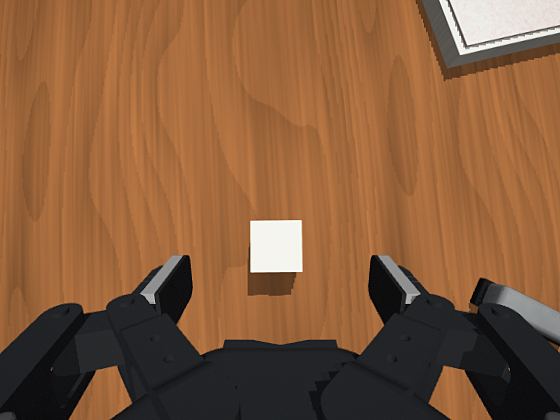

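apply_moves(
  plan="0 0 0 1 0 0 1; 0 0 0 1 0 0 1; 0 0 0 1 0 0 1; 0 0 0 1 0 0 1; 0 0 0 1 0 0 1",
)

```text
time_s: 32.5
eef_pos: [0.4381, 0.3273, 0.2208]
eef_rot: [0.954, -0.299, 0.008, -0.03]
wrist_force: [0.1, 0.5, -0.5]
opening: 0.998
```

apply_moves(
  plan="0 0 0 1 0 0 1; 0 0 0 1 0 0 1; 0 0 0 1 0 0 1; 0 0 0 0 0 0 1; 0 0 0 0 0 0 1",
)

```text
time_s: 33.0
eef_pos: [0.4375, 0.3273, 0.2192]
eef_rot: [0.991, -0.127, 0.005, -0.03]
wrist_force: [-0.6, -0.2, 0.2]
opening: 0.998
```

```bash
python3 - <<'E'
from h import *
st(); snap("scene","s25.png",(200,0,560,270),2)
E
```

```text
t 33.0 p [0.4375 0.3273 0.2192] x [ 0.998 -0.061 -0.003] y [ 0.059  0.966 -0.251] F [-0.6 -0.2  0.2] op 0.998 q [-0.21  0.28  2.12  1.29  1.48 -0.84]
```

View pics/s25.png

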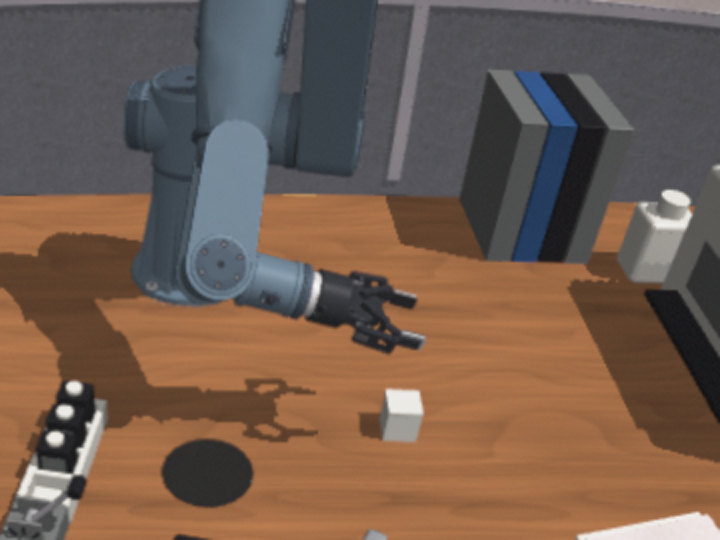

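Tilting toward +y works: it reached 75° with joints in range. Plan: grip the cup with the tool about 14° below horizontal, roll it 180° about the tool axis and let it settle upright, then carry it to the mat with the tool vertical. First I'll re-measure the cup.

```bash
python3 - <<'E'
from h import *
C=Fr(.4333,.3296,-.055); S=rect(C,0,0,.052,.052,.062)+rect(C,0,0,.052,.052,0)
snap("top","t26.png",(90,220,200,310),6,segs=S); snap("scene","s26.png",(360,170,450,240),7,segs=S)
snap("wrist","w26.png",segs=S)
p,R=pose(); d=R.as_matrix()[:,1]
c=np.array([.4333,.3296,.034]); t=c+.008*d*[1,1,0]; t[2]=.034
print(d); pre=t-np.array([.06,.966,0])*.11; print(pre,t)
go(pre,R)
go(t,R,pre,R)
E
```

```text
[ 0.0601164   0.96632981 -0.25018538]
[0.42718093 0.23107064 0.034     ] [0.43378093 0.33733064 0.034     ]
rows 5 dist 0.2107 ang 0.0
-0.021 -0.188 -0.821 0 0 0
-0.021 -0.188 -0.821 0 0 0
-0.021 -0.188 -0.821 0 0 0
-0.021 -0.188 -0.821 0 0 0
-0.021 -0.188 -0.821 0 0 0
rows 3 dist 0.1065 ang 0.0
0.001 0.687 0.178 0 0 0
0.001 0.687 0.178 0 0 0
0.001 0.687 0.178 0 0 0
```

View pics/t26.png

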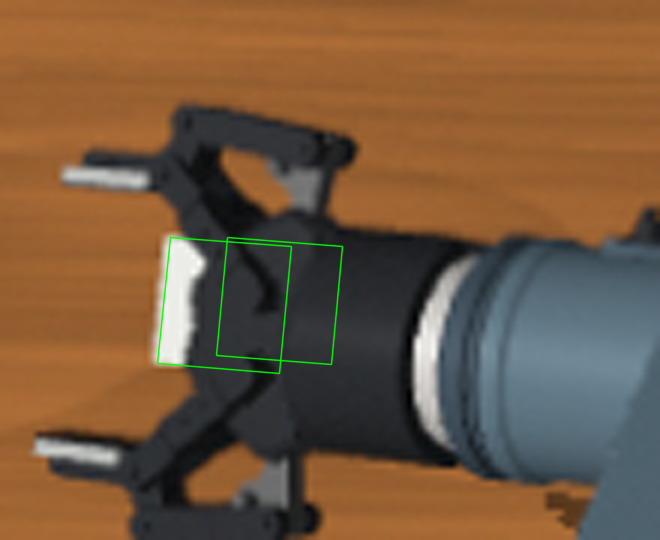

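View pics/s26.png

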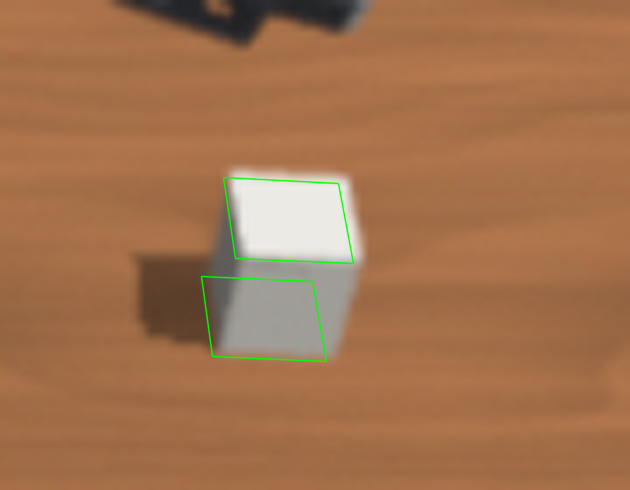

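View pics/w26.png

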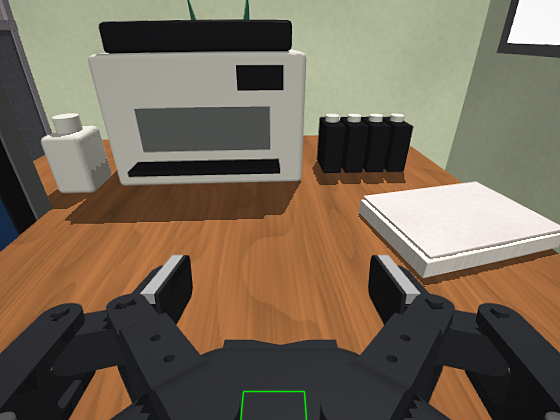

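apply_moves(
  plan="-0.02 -0.4 -0.7 0 0 0 1; -0.02 -0.3 -0.8 0 0 0 1; -0.02 -0.1 -0.9 0 0 0 1; -0.02 -0.1 -0.8 0 0 0 1; -0.02 -0.04 -0.7 0 0 0 1",
)

```text
time_s: 33.7
eef_pos: [0.4275, 0.2326, 0.0417]
eef_rot: [0.992, -0.126, 0.003, -0.031]
wrist_force: [1.3, -1.0, -0.1]
opening: 0.999
```

```bash
python3 - <<'E'
from h import *
ctrl.camera("top");ctrl.camera("top"); st(); 
C=Fr(.4333,.3306,-.055); S=rect(C,0,0,.052,.052,.062)+rect(C,0,0,.052,.052,0)
snap("wrist","w27.png",segs=S); snap("scene","s27.png",(300,130,450,240),5)
p,R=pose(); go([.4338,.338,.034],R,n=4)
E
```

```text
t 33.8 p [0.426  0.2332 0.0402] x [ 0.998 -0.064 -0.005] y [ 0.061  0.967 -0.248] F [0.3 1.  1.2] op 0.999 q [-0.45  0.76  2.04  1.13  1.46 -1.25]
rows 4 dist 0.1049 ang 0.0
0.001 0.518 0.083 0 0 0
0.001 0.518 0.083 0 0 0
0.001 0.518 0.083 0 0 0
0.001 0.518 0.083 0 0 0
```

View pics/w27.png

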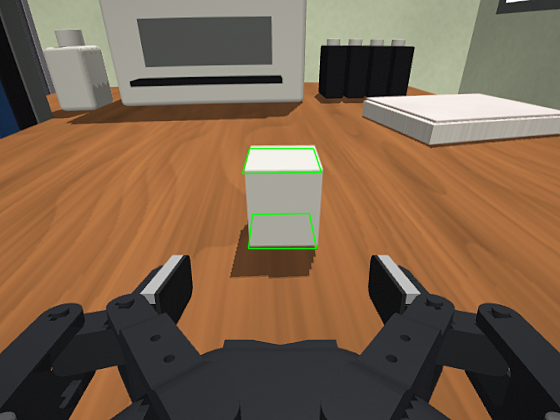

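View pics/s27.png

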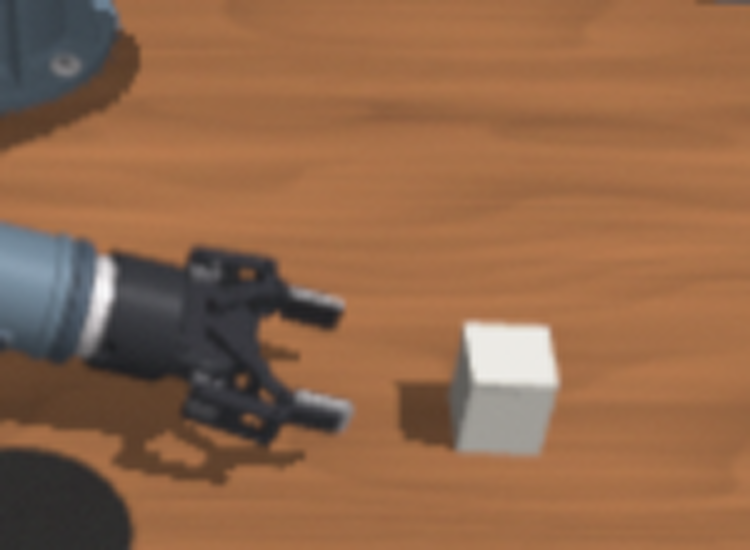

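apply_moves(
  plan="0.01 0.52 0.08 0 0 0 1; 0 0.52 0.08 0 0 0 1; 0 0.52 0.08 0 0 0 1; 0 0.52 0.08 0 0 0 1; 0 0 0 0 0 0 1",
)

```text
time_s: 34.4
eef_pos: [0.4331, 0.3411, 0.0353]
eef_rot: [0.992, -0.125, 0.001, -0.029]
wrist_force: [-0.9, -0.3, 0.2]
opening: 1.001
```

```bash
python3 - <<'E'
from h import *
ctrl.camera("top");ctrl.camera("top"); st(); 
snap("wrist","w28.png"); snap("scene","s28.png",(300,130,450,240),5)
E
```

```text
t 34.5 p [0.434  0.339  0.0347] x [ 0.998 -0.06   0.004] y [ 0.059  0.967 -0.248] F [-0.7 -0.3  0.1] op 1.003 q [-0.19  0.78  2.02  1.37  1.38 -1.23]
```

View pics/w28.png

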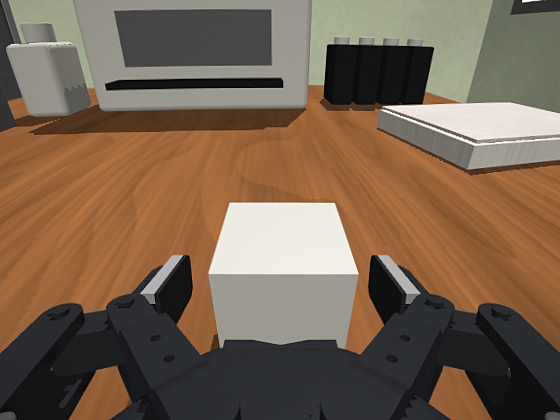

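apply_moves(
  plan="0 0 0 0 0 0 0; 0 0 0 0 0 0 0; 0 0 0 0 0 0 0; 0 0 0 0 0 0 0; 0 -0.05 0.2 0 0 0 0",
)

```text
time_s: 35.1
eef_pos: [0.4335, 0.3379, 0.0421]
eef_rot: [0.992, -0.125, 0.005, -0.031]
wrist_force: [-0.7, 0.1, -0.9]
opening: 0.603
```

apply_moves(
  plan="0 -0.15 0.6 0 0 0 0; 0 -0.2 0.8 0 0 0 0; 0 -0.15 0.6 0 0 0 0; 0 0 0 0 0 0 0; 0 0 0 0 0 0 0",
)

```text
time_s: 35.6
eef_pos: [0.4338, 0.3387, 0.1463]
eef_rot: [0.992, -0.126, 0.003, -0.031]
wrist_force: [0.2, 0.6, -1.7]
opening: 0.601
```

```bash
python3 - <<'E'
from h import *
st(); 
snap("wrist","w29.png"); snap("scene","s29.png",(300,130,450,240),5)
E
```

```text
t 35.6 p [0.4338 0.3387 0.1463] x [ 0.998 -0.063  0.002] y [ 0.061  0.966 -0.249] F [ 0.2  0.6 -1.7] op 0.601 q [-0.19  0.47  2.11  1.33  1.42 -1.01]
```

View pics/w29.png

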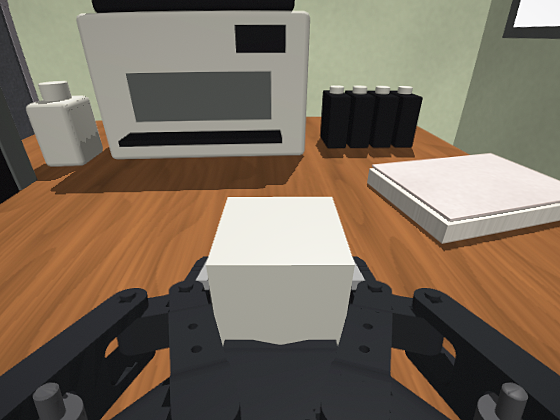

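View pics/s29.png

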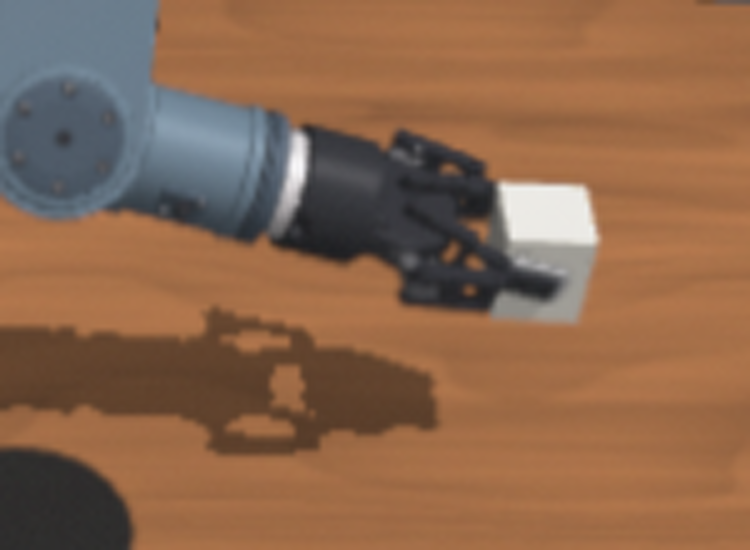

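apply_moves(
  plan="0 0 0 0 1 0 0; 0 0 0 0 1 0 0; 0 0 0 0 1 0 0; 0 0 0 0 1 0 0; 0 0 0 0 1 0 0",
)

```text
time_s: 36.2
eef_pos: [0.4331, 0.3388, 0.1444]
eef_rot: [0.945, -0.11, 0.301, -0.067]
wrist_force: [-0.7, -0.5, -0.6]
opening: 0.604
```

apply_moves(
  plan="0 0 0 0 1 0 0; 0 0 0 0 1 0 0; 0 0 0 0 1 0 0; 0 0 0 0 1 0 0; 0 0 0 0 1 0 0",
)

```text
time_s: 36.7
eef_pos: [0.4331, 0.3388, 0.1444]
eef_rot: [0.814, -0.085, 0.567, -0.096]
wrist_force: [-0.2, -0.8, -1.8]
opening: 0.603
```

apply_moves(
  plan="0 0 0 0 1 0 0; 0 0 0 0 1 0 0; 0 0 0 0 1 0 0; 0 0 0 0 1 0 0; 0 0 0 0 1 0 0",
)

```text
time_s: 37.2
eef_pos: [0.4331, 0.3388, 0.1444]
eef_rot: [0.61, -0.053, 0.782, -0.117]
wrist_force: [-0.6, -0.3, -0.9]
opening: 0.608
```

apply_moves(
  plan="0 0 0 0 1 0 0; 0 0 0 0 1 0 0; 0 0 0 0 1 0 0; 0 0 0 0 1 0 0; 0 0 0 0 1 0 0",
)

```text
time_s: 37.7
eef_pos: [0.4331, 0.3388, 0.1444]
eef_rot: [0.352, -0.016, 0.927, -0.128]
wrist_force: [0.4, -0.2, -0.9]
opening: 0.601
```

apply_moves(
  plan="0 0 0 0 1 0 0; 0 0 0 0 1 0 0; 0 0 0 0 1 0 0; 0 0 0 0 1 0 0; 0 0 0 0 1 0 0",
)

```text
time_s: 38.2
eef_pos: [0.4331, 0.3388, 0.1444]
eef_rot: [0.062, 0.023, 0.99, -0.127]
wrist_force: [0.6, -0.1, -1.0]
opening: 0.603
```

apply_moves(
  plan="0 0 0 0 1 0 0; 0 0 0 0 0.18 0 0; 0 0 0 0 0 0 0; 0 0 0 0 0 0 0; 0 0 0 0 0 0 0",
)

```text
time_s: 38.7
eef_pos: [0.4338, 0.3387, 0.1456]
eef_rot: [-0.004, 0.031, 0.992, -0.125]
wrist_force: [-0.5, 0.2, 0.0]
opening: 0.601
```

```bash
python3 - <<'E'
from h import *
st(); print(pose()[1].as_matrix()[:,2])
snap("wrist","w30.png"); snap("scene","s30.png",(300,130,450,240),5)
c=cal("wrist"); p,R=pose(); print('cam in tool',R.inv().apply(-c[2].T@c[3]-p))
E
```

```text
t 38.7 p [0.4338 0.3387 0.1456] x [-0.998  0.063 -0.001] y [ 0.061  0.967 -0.248] F [-0.5  0.2  0. ] op 0.601 q [-0.19  0.47  2.11  1.33  1.42  2.13]
[-0.01478179 -0.24773023 -0.96871628]
cam in tool [ 0.00049065 -0.13220774  0.0657232 ]
```

View pics/w30.png

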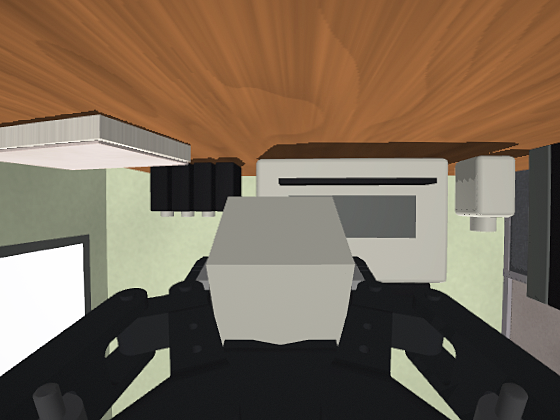

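View pics/s30.png

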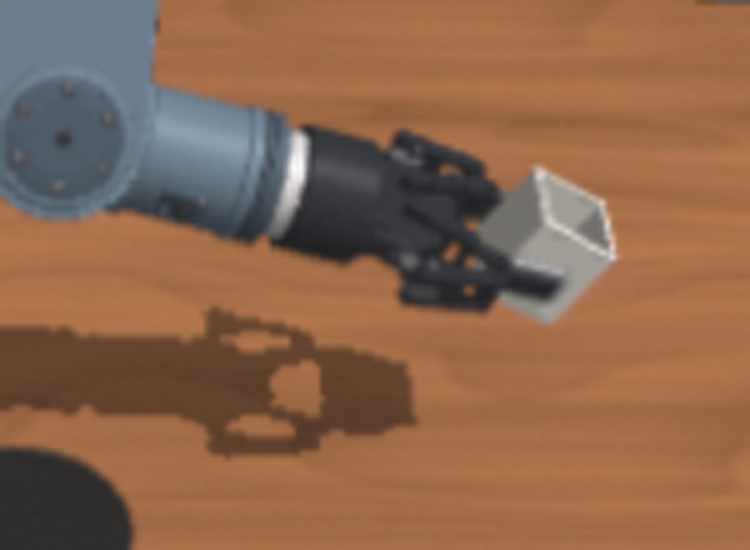

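The scene crop at (550,245) shows the cup mouth-up, tilted 29° as planned. I'll lower it until its bottom edge is about to touch the desk.

apply_moves(
  plan="0 0.13 0.5 0 0 0 0; 0 0.15 0.6 0 0 0 0; 0 0.13 0.5 0 0 0 0; 0 0.07 0.3 0 0 0 0; 0 0.03 0.1 0 0 0 0",
)

```text
time_s: 39.3
eef_pos: [0.4334, 0.3386, 0.0413]
eef_rot: [-0.005, 0.031, 0.992, -0.125]
wrist_force: [-0.2, 0.5, -0.8]
opening: 0.601
```

```bash
python3 - <<'E'
from h import *
ctrl.camera("top"); st(); snap("scene","s31.png",(300,130,450,240),5)
E
```

```text
t 39.35 p [0.4334 0.3386 0.0414] x [-0.998  0.063  0.002] y [ 0.061  0.967 -0.248] F [ 0.6  0.1 -0.7] op 0.603 q [-0.19  0.76  2.03  1.37  1.38  1.93]
```

View pics/s31.png

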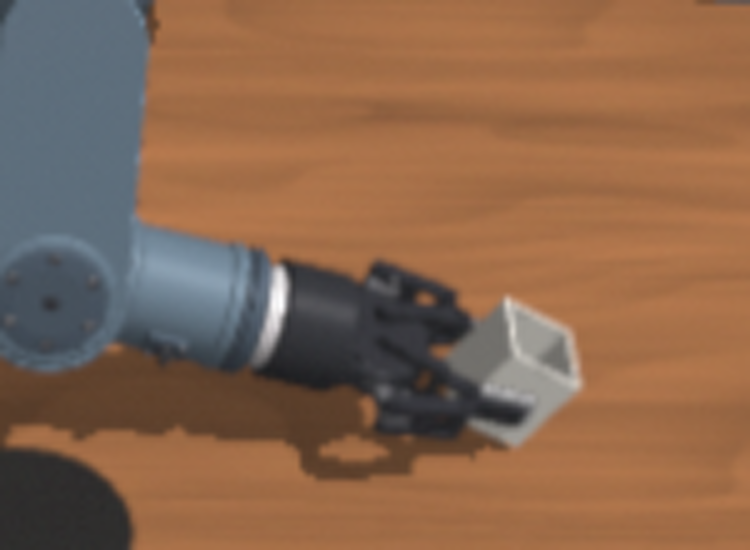

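apply_moves(
  plan="0 0.02 0.06 0 0 0 0; 0 0.01 0.04 0 0 0 0; 0 0.01 0.04 0 0 0 0; 0 0 0 0 0 0 0; 0 0 0 0 0 0 0",
)

```text
time_s: 39.9
eef_pos: [0.4343, 0.3388, 0.036]
eef_rot: [-0.003, 0.032, 0.992, -0.125]
wrist_force: [0.1, -0.4, 3.4]
opening: 0.603
```

apply_moves(
  plan="0 0 0 0 0 0 1; 0 0 0 0 0 0 1; 0 0 0 0 0 0 1; 0 0 0 0 0 0 1; 0 0 0 0 0 0 1",
)

```text
time_s: 40.4
eef_pos: [0.4338, 0.3388, 0.0353]
eef_rot: [-0.004, 0.031, 0.992, -0.125]
wrist_force: [0.5, 0.4, -0.6]
opening: 1.0
```

```bash
python3 - <<'E'
from h import *
st(); snap("scene","s32.png",(300,130,450,240),5); snap("wrist","w32.png")
E
```

```text
t 40.4 p [0.4338 0.3388 0.0353] x [-0.998  0.063  0.   ] y [ 0.061  0.967 -0.248] F [ 0.5  0.4 -0.6] op 1.0 q [-0.19  0.78  2.02  1.37  1.38  1.92]
```

View pics/s32.png

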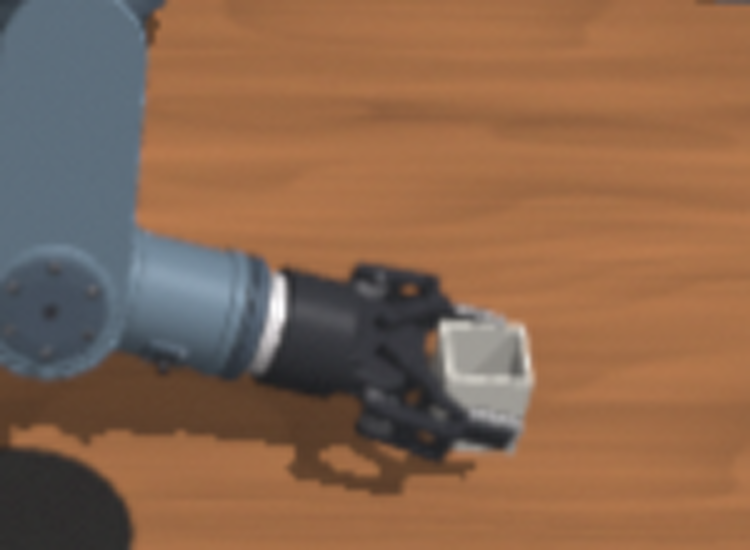

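View pics/w32.png

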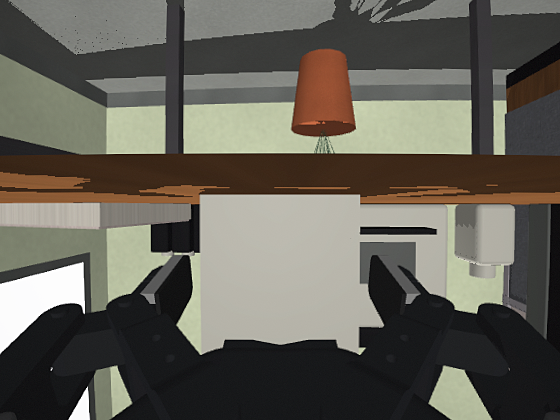

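The cup stands mouth-up on the desk at about (487,385) in the scene crop. Backing straight out, then rolling the wrist back to tool-down.

apply_moves(
  plan="0 -0.3 0 0 0 0 1; 0 -0.6 0 0 0 0 1; 0 -0.8 0 0 0 0 1; 0 -0.8 0 0 0 0 1; 0 0 -0.6 0 0 0 1",
)

```text
time_s: 41.0
eef_pos: [0.4292, 0.2204, 0.0948]
eef_rot: [-0.005, 0.035, 0.991, -0.126]
wrist_force: [1.1, 0.5, -0.1]
opening: 1.001
```

apply_moves(
  plan="0 0 -1 0 0 0 1; 0 0 -1 0 0 0 1; 0 0 0 0 -1 0 1; 0 0 0 0 -1 0 1; 0 0 0 0 -1 0 1",
)

```text
time_s: 41.5
eef_pos: [0.4282, 0.2503, 0.1929]
eef_rot: [0.177, 0.008, 0.976, -0.129]
wrist_force: [-0.8, 0.2, -0.3]
opening: 1.0
```

apply_moves(
  plan="0 0 0 0 -1 0 1; 0 0 0 0 -1 0 1; 0 0 0 0 -1 0 1; 0 0 0 0 -1 0 1; 0 0 0 0 -1 0 1",
)

```text
time_s: 42.0
eef_pos: [0.4281, 0.2502, 0.1923]
eef_rot: [0.457, -0.03, 0.88, -0.125]
wrist_force: [-0.5, -0.3, -0.8]
opening: 0.997
```

apply_moves(
  plan="0 0 0 0 -1 0 1; 0 0 0 0 -1 0 1; 0 0 0 0 -1 0 1; 0 0 0 0 -1 0 1; 0 0 0 0 -1 0 1",
)

```text
time_s: 42.5
eef_pos: [0.4281, 0.2502, 0.1923]
eef_rot: [0.696, -0.066, 0.706, -0.111]
wrist_force: [-0.3, -0.0, -0.1]
opening: 0.998
```

apply_moves(
  plan="0 0 0 0 -1 0 1; 0 0 0 0 -1 0 1; 0 0 0 0 -1 0 1; 0 0 0 0 -1 0 1; 0 0 0 0 -1 0 1",
)

```text
time_s: 43.0
eef_pos: [0.4281, 0.2502, 0.1923]
eef_rot: [0.874, -0.096, 0.469, -0.086]
wrist_force: [-0.2, 1.2, 0.6]
opening: 0.997
```

apply_moves(
  plan="0 0 0 0 -1 0 1; 0 0 0 0 -1 0 1; 0 0 0 0 -1 0 1; 0 0 0 0 -1 0 1; 0 0 0 0 -1 0 1",
)

```text
time_s: 43.5
eef_pos: [0.4281, 0.2502, 0.1923]
eef_rot: [0.973, -0.117, 0.19, -0.054]
wrist_force: [-0.1, -0.9, 0.3]
opening: 0.999
```

apply_moves(
  plan="0 0 0 0 -1 0 1; 0 0 0 0 -1 0 1; 0 0 0 0 -1 0 1; 0 0 0 0 -0.18 0 1; 0 0 0 0 0 0 1",
)

```text
time_s: 44.0
eef_pos: [0.4281, 0.2502, 0.1923]
eef_rot: [0.992, -0.125, 0.005, -0.031]
wrist_force: [0.0, 0.2, 0.2]
opening: 1.002
```

```bash
python3 - <<'E'
from h import *
st(); snap("wrist","w33.png"); snap("top","t33.png",(90,200,220,310),5); snap("scene","s33.png",(300,130,450,240),5)
go([.434,.30,.22],down(-.06))
E
```

```text
t 44.0 p [0.4281 0.2502 0.1923] x [ 0.998 -0.064 -0.002] y [ 0.061  0.967 -0.248] F [0.  0.2 0.2] op 1.002 q [-0.41  0.34  2.14  1.15  1.58 -0.95]
rows 11 dist 0.0573 ang 1.32
0.005 0.076 0.071 -1 -0.003 0.001
0.005 0.067 0.08 -1 -0.003 0.001
0.005 0.057 0.087 -1 -0.003 0.001
0.005 0.046 0.093 -1 -0.003 0.001
0.005 0.034 0.098 -1 -0.003 0.001
0.005 0.022 0.102 -1 -0.003 0.001
0.005 0.01 0.104 -1 -0.003 0.001
0.005 -0.003 0.104 -1 -0.003 0.001
0.005 -0.015 0.103 -1 -0.003 0.001
0.005 -0.027 0.1 -1 -0.003 0.001
0.005 -0.039 0.096 -1 -0.003 0.001
```

View pics/w33.png

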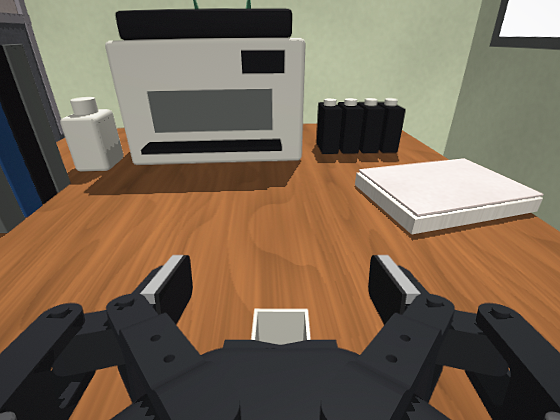

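View pics/t33.png

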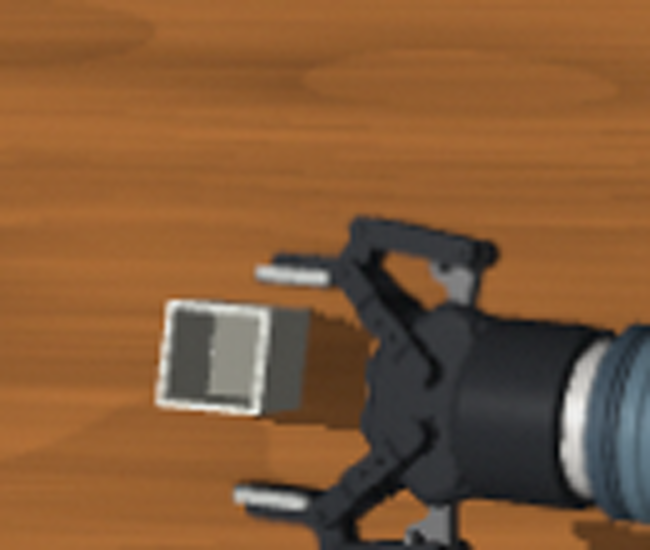

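apply_moves(
  plan="0 0.08 0.07 -1 0 0 1; 0 0.07 0.08 -1 0 0 1; 0 0.06 0.09 -1 0 0 1; 0 0.05 0.09 -1 0 0 1; 0 0.03 0.1 -1 0 0 1",
)

```text
time_s: 44.65
eef_pos: [0.43, 0.2732, 0.2054]
eef_rot: [0.909, -0.415, 0.013, -0.03]
wrist_force: [0.7, 0.3, -1.5]
opening: 0.996
```

apply_moves(
  plan="0 0.02 0.1 -1 0 0 1; 0 0.01 0.1 -1 0 0 1; 0 0 0.1 -1 0 0 1; 0 -0.01 0.1 -1 0 0 1; 0 -0.03 0.1 -1 0 0 1",
)

```text
time_s: 45.15
eef_pos: [0.4313, 0.2959, 0.2178]
eef_rot: [0.746, -0.665, 0.021, -0.025]
wrist_force: [-0.1, -0.4, -0.6]
opening: 1.0
```

apply_moves(
  plan="0 0 0.1 -1 0 0 1; 0 0 0 0 0 0 1; 0 0 0 0 0 0 1; 0 0 0 0 0 0 1; 0 0 0 0 0 0 1",
)

```text
time_s: 45.65
eef_pos: [0.4314, 0.2994, 0.2171]
eef_rot: [0.707, -0.706, 0.023, -0.023]
wrist_force: [-0.3, -0.1, -0.2]
opening: 0.999
```

```bash
python3 - <<'E'
from h import *
st()
P=atz("top",np.array([(170,298),(270,303),(262,415),(157,408)])/5+[90,200],.062); print(P.round(4),P.mean(0)); e=P[1]-P[0]+P[2]-P[3]; g=P[3]-P[0]+P[2]-P[1]; print(np.arctan2(e[1],e[0]),np.arctan2(g[1],g[0]))
c=P.mean(0); C=Fr(c[0],c[1],-.06)
snap("wrist","w34.png",segs=rect(C,0,0,.052,.052,.062)+rect(C,0,0,.052,.052,0))
go([c[0],c[1],.042],down(-.06),n=5)
E
```

```text
t 45.65 p [0.4314 0.2994 0.2171] x [ 0.998 -0.065 -0.001] y [-0.001  0.001 -1.   ] F [-0.3 -0.1 -0.2] op 0.999 q [0.38 0.09 1.76 0.   1.29 0.44]
[[0.46   0.3385 0.062 ]
 [0.4585 0.2873 0.062 ]
 [0.4033 0.2891 0.062 ]
 [0.4055 0.3427 0.062 ]] [0.43183155 0.31438201 0.062     ]
-1.6065359330759887 3.0868033831047343
rows 5 dist 0.1759 ang 0.005
-0.002 0.701 0.059 -0.001 -0.009 -0.001
-0.002 0.701 0.059 -0.001 -0.009 -0.001
-0.002 0.701 0.059 -0.001 -0.009 -0.001
-0.002 0.701 0.059 -0.001 -0.009 -0.001
-0.002 0.701 0.059 -0.001 -0.009 -0.001
```

View pics/w34.png

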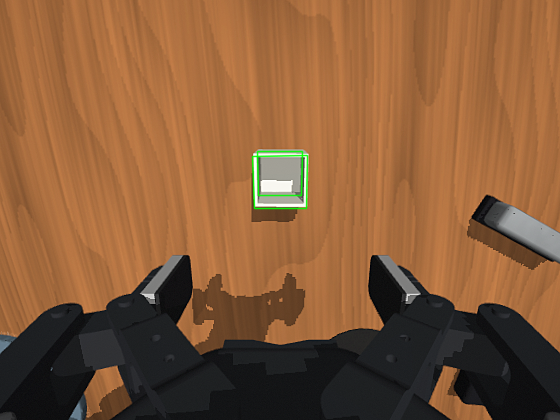

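apply_moves(
  plan="0 0.8 0.07 0 0 0 1; 0 0.8 0.07 0 0 0 1; 0 0.8 0.07 0 0 0 1; 0 0.7 0.07 0 0 0 1; 0 0.4 0 0 0 0 1",
)

```text
time_s: 46.2
eef_pos: [0.4308, 0.3132, 0.0395]
eef_rot: [-0.706, 0.707, -0.024, 0.022]
wrist_force: [0.2, -0.6, 0.1]
opening: 1.001
```

apply_moves(
  plan="0 0 0 0 0 0 1; 0 0 0 0 0 0 0; 0 0 0 0 0 0 0; 0 0 0 0 0 0 0; 0 0 0 0 0 0 0",
)

```text
time_s: 46.7
eef_pos: [0.434, 0.3151, 0.0446]
eef_rot: [0.707, -0.706, 0.021, -0.024]
wrist_force: [0.8, -0.2, 7.0]
opening: 0.598
```

apply_moves(
  plan="0 0 0 0 0 0 0; 0 0 0 0 0 0 0; 0 -0.2 0 0 0 0 0; 0 -0.6 0 0 0 0 0; 0 -0.6 0 0 0 0 0",
)

```text
time_s: 47.2
eef_pos: [0.4316, 0.3143, 0.1133]
eef_rot: [-0.707, 0.707, -0.023, 0.022]
wrist_force: [-0.3, 0.0, -0.4]
opening: 0.597
```

```bash
python3 - <<'E'
from h import *
ctrl.camera("top"); st()
snap("wrist","w35.png"); snap("scene","s35.png",(300,130,450,240),5)
go([.5255,.0244,.14],down(-.06),n=7)
E
```

```text
t 47.25 p [0.4349 0.3159 0.1191] x [ 0.998 -0.063  0.006] y [ 0.007  0.003 -1.   ] F [3.7 3.  3. ] op 0.6 q [0.41 0.24 1.81 0.   1.09 0.47]
rows 7 dist 0.306 ang 0.006
0.314 -0.071 -0.813 -0.003 -0.004 0.006
0.313 -0.071 -0.813 -0.003 -0.004 0.006
0.313 -0.071 -0.814 -0.003 -0.004 0.006
0.312 -0.071 -0.814 -0.003 -0.004 0.006
0.312 -0.07 -0.814 -0.003 -0.004 0.006
0.312 -0.07 -0.814 -0.003 -0.004 0.006
0.311 -0.07 -0.814 -0.003 -0.004 0.006
```

View pics/w35.png

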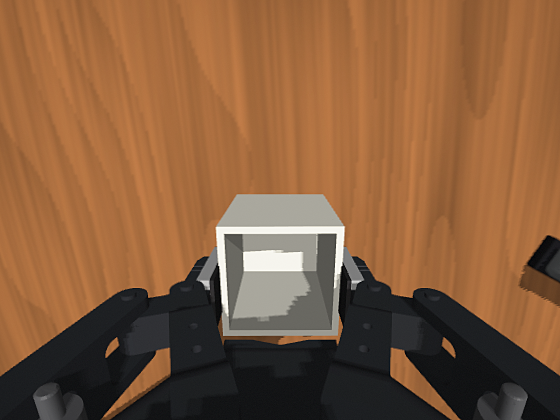

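View pics/s35.png

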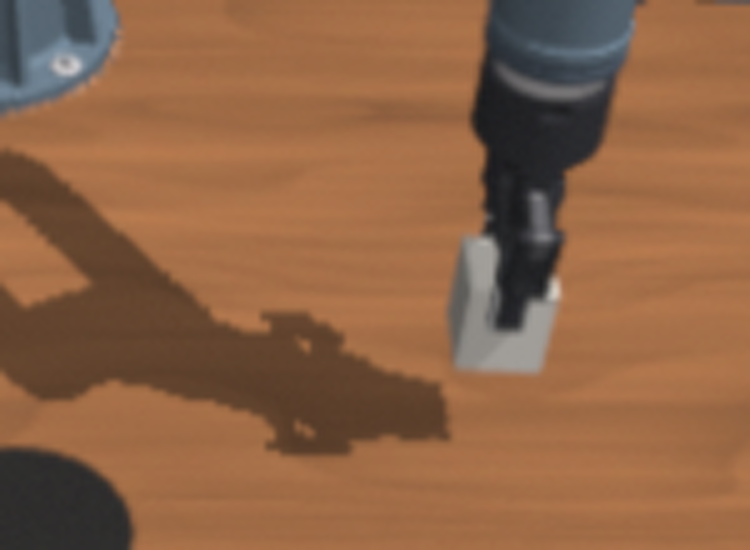

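apply_moves(
  plan="0.31 -0.05 -0.81 0 0 0 0; 0.31 -0.05 -0.81 0 0 0 0; 0.31 0 -0.81 0 0 0 0; 0.31 0 -0.81 0 0 0 0; 0.31 0 -0.81 0 0 0 0",
)

```text
time_s: 47.85
eef_pos: [0.4962, 0.106, 0.1166]
eef_rot: [0.707, -0.707, 0.023, -0.022]
wrist_force: [1.1, 0.7, -0.2]
opening: 0.596
```

apply_moves(
  plan="0.31 0 -0.81 0 0 0 0; 0.31 0 -0.81 0 0 0 0; 0 0 0 0 0 0 0; 0 0 0 0 0 0 0; 0 0 0 0 0 0 0",
)

```text
time_s: 48.35
eef_pos: [0.5216, 0.0257, 0.1166]
eef_rot: [0.707, -0.707, 0.023, -0.021]
wrist_force: [-0.5, -0.4, -0.1]
opening: 0.599
```

```bash
python3 - <<'E'
from h import *
st(); a=np.linspace(0,2*np.pi,41); m=np.c_[.5255+.07*np.cos(a),.0244+.07*np.sin(a),0*a+.003]
snap("wrist","w36.png",pts=m); snap("scene","s36.png",(250,170,400,280),5,pts=m)
go([.5255,.0244,.05],down(-.06),n=3)
E
```

```text
t 48.35 p [0.5216 0.0257 0.1166] x [ 0.998 -0.063 -0.002] y [-0.002  0.001 -1.   ] F [-0.5 -0.4 -0.1] op 0.599 q [-0.18  0.22  1.84  0.    1.09 -0.12]
rows 3 dist 0.0671 ang 0.002
0.025 0.447 -0.01 -0.001 -0.004 -0.003
0.025 0.447 -0.01 -0.001 -0.004 -0.003
0.025 0.447 -0.01 -0.001 -0.004 -0.003
```

View pics/w36.png

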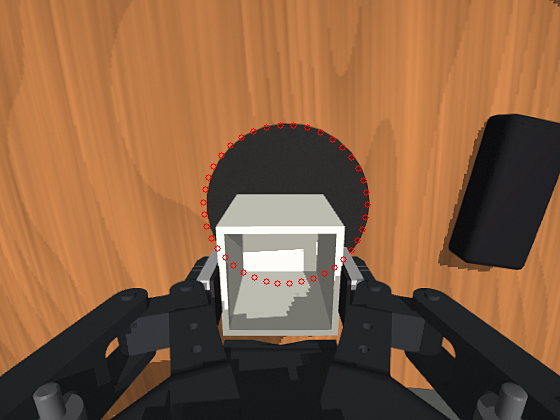

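View pics/s36.png

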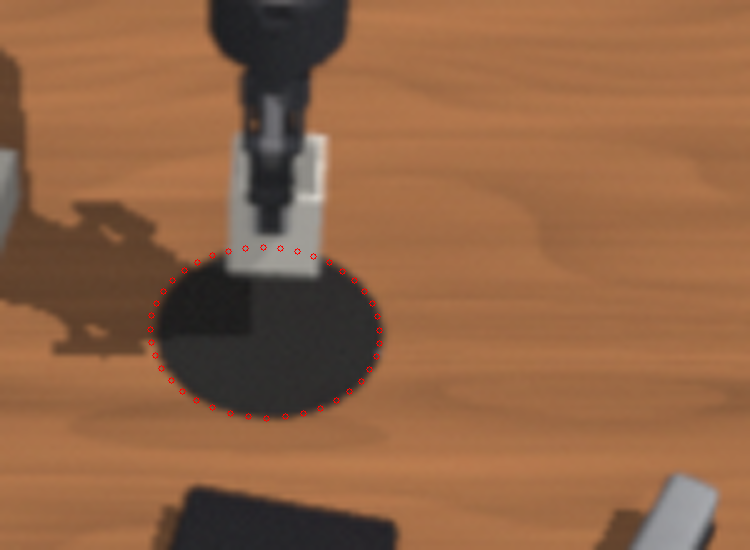

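The projected mat circle lies on the mat in both views. Lowering the cup.

apply_moves(
  plan="0.03 0.45 0 0 0 0 0; 0.03 0.45 0 0 0 0 0; 0.02 0.35 0 0 0 0 0; 0 0.08 0 0 0 0 0; 0 0.02 0 0 0 0 0",
)

```text
time_s: 48.95
eef_pos: [0.526, 0.0255, 0.0495]
eef_rot: [0.707, -0.707, 0.022, -0.021]
wrist_force: [0.2, -0.6, -0.7]
opening: 0.593
```

apply_moves(
  plan="0 0.02 0 0 0 0 0; 0 0.02 0 0 0 0 0; 0 0 0 0 0 0 0; 0 0 0 0 0 0 0; 0 0 0 0 0 0 0",
)

```text
time_s: 49.45
eef_pos: [0.5269, 0.0244, 0.0483]
eef_rot: [-0.707, 0.707, -0.022, 0.023]
wrist_force: [-0.3, 1.5, -1.3]
opening: 0.597
```

apply_moves(
  plan="0 0.02 0 0 0 0 0; 0 0.02 0 0 0 0 0; 0 0 0 0 0 0 0; 0 0 0 0 0 0 0; 0 0 0 0 0 0 0",
)

```text
time_s: 49.95
eef_pos: [0.527, 0.0244, 0.0476]
eef_rot: [-0.707, 0.707, -0.022, 0.022]
wrist_force: [-6.3, -0.1, 14.4]
opening: 0.597
```

apply_moves(
  plan="0 0 0 0 0 0 1; 0 0 0 0 0 0 1; 0 0 0 0 0 0 1; 0 -0.2 0 0 0 0 1; 0 -0.8 0 0 0 0 1",
)

```text
time_s: 50.45
eef_pos: [0.5232, 0.025, 0.0929]
eef_rot: [0.707, -0.706, 0.026, -0.019]
wrist_force: [0.9, 0.2, 0.1]
opening: 0.998
```

apply_moves(
  plan="0 -0.8 0 0 0 0 1; 0 -0.8 0 0 0 0 1; 0 0 0 0 0 0 1; 0 0 0 0 0 0 1; 0 0 0 0 0 0 1",
)

```text
time_s: 50.95
eef_pos: [0.5259, 0.0247, 0.1751]
eef_rot: [0.707, -0.707, 0.023, -0.022]
wrist_force: [-0.3, 0.4, -0.8]
opening: 0.999
```

```bash
python3 - <<'E'
from h import *
st(); a=np.linspace(0,2*np.pi,41); m=np.c_[.5255+.07*np.cos(a),.0244+.07*np.sin(a),0*a+.003]
C=Fr(.5265,.0244,-.06); S=rect(C,0,0,.052,.052,.065)+rect(C,0,0,.052,.052,.003)
snap("wrist","w37.png",pts=m,segs=S); snap("scene","s37.png",(150,150,350,290),4)
go(np.r_[knob(0)[:2],.25],down(-.183),n=5)
E
```

```text
t 50.95 p [0.5259 0.0247 0.1751] x [ 0.998 -0.063 -0.002] y [-0.002  0.    -1.   ] F [-0.3  0.4 -0.8] op 0.999 q [-0.18  0.15  1.79 -0.    1.21 -0.12]
rows 5 dist 0.2447 ang 0.12
0.665 -0.305 -0.65 0 0.2 -0.005
0.681 -0.304 -0.634 0 0.2 -0.005
0.696 -0.304 -0.618 0 0.2 -0.005
0.711 -0.303 -0.601 0 0.2 -0.005
0.725 -0.303 -0.584 0 0.2 -0.005
```

View pics/w37.png

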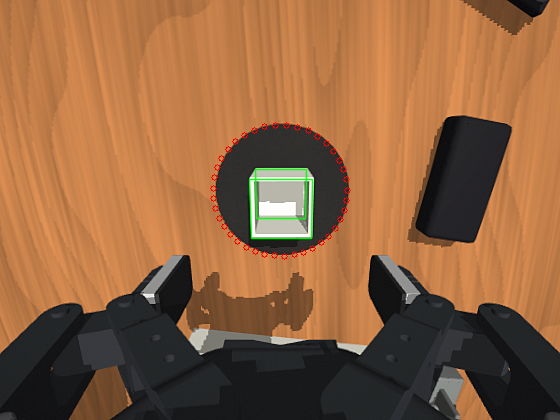

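View pics/s37.png

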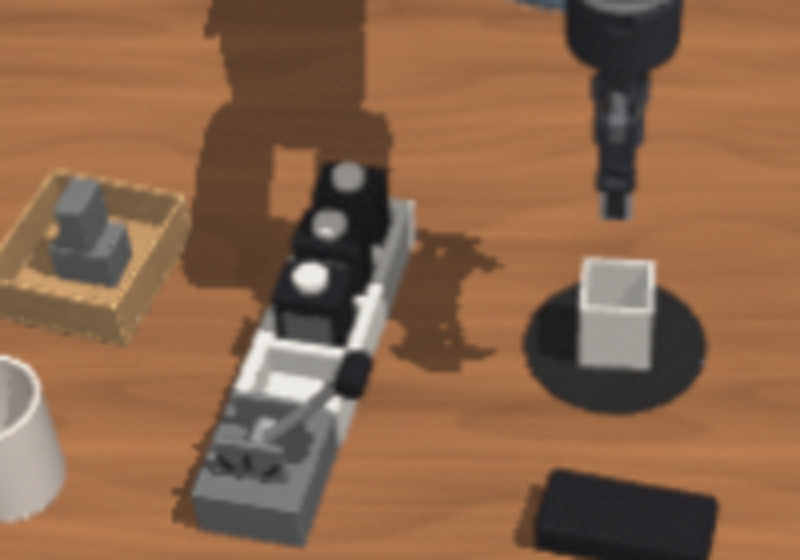

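The cup is mouth-up and centred on the mat in the wrist view, around (281,208). Before opening the lever I'll check full views for a third cartridge, for seating and for the lever angle. I'll also locate the row of black bottles seen in the background earlier.

```bash
python3 - <<'E'
from h import *
# w26 pose: reconstruct camera of that moment
p0,R0=pose(); c=cal("wrist"); Rc=c[2]; o=-Rc.T@c[3]
ot=R0.inv().apply(o-p0); Rt=Rc@R0.as_matrix()  # cam<-tool
p=np.array([.4375,.3273,.2192]); x=np.array([.998,-.061,-.003]); y=np.array([.0601,.9663,-.2502]); x-=y*(x@y); x/=np.linalg.norm(x); M=np.c_[x,y,np.cross(x,y)]
Rw=Rt@M.T; ow=p+M@ot; cc=[c[0],c[1],Rw,-Rw@ow]
print(atz("wrist",[[325,172],[405,172]],0,cc).round(3))
C=[ (D([[x,0,.048]])[0]) for x in(-.105,-.051,.003)]
S=sum([rect(D,x,0,.04,.052,.08) for x in(-.105,-.051,.003)],[])
snap("top","t38.png",(270,130,470,300),3.9,segs=S)
im=ctrl.camera("scene"); cv2.imwrite("pics/s38.png",im[:,:,::-1])
snap("scene","s39.png",(180,190,270,290),6,segs=S,pts=[knob(0)])
E
```

```text
[[0.601 0.968 0.   ]
 [0.823 0.954 0.   ]]
```

View pics/t38.png

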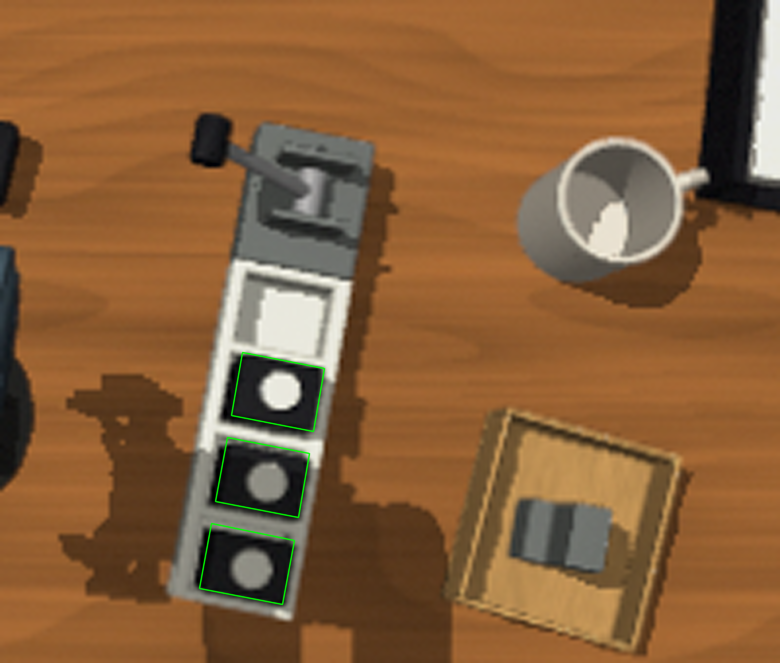

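View pics/s38.png

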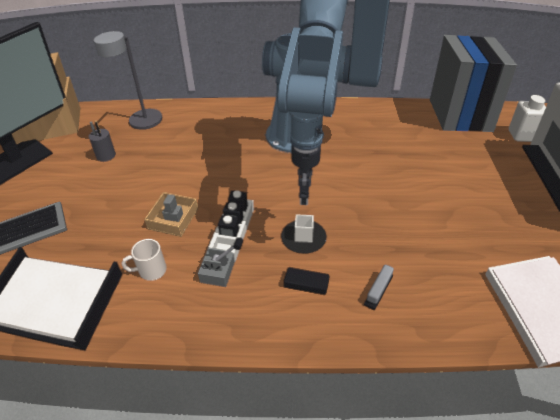

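View pics/s39.png

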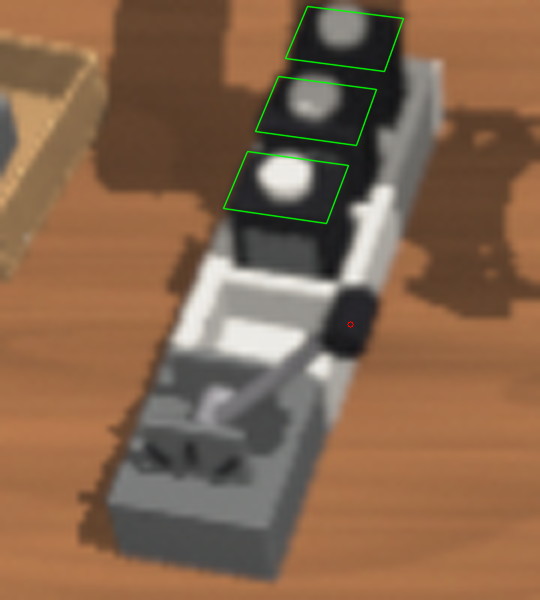

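Everything matches: the three cartridge tops align with the overlays, the plug is in the bin, the cup is upright and the lever is at 0. The row of black bottles is at y≈0.96, beyond the arm's reach, so it is background. Now the lever goes to the middle mark.

apply_moves(
  plan="0.66 -0.3 -0.65 0 0.2 0 1; 0.68 -0.3 -0.63 0 0.2 0 1; 0.7 -0.3 -0.62 0 0.2 0 1; 0.71 -0.3 -0.6 0 0.2 0 1; 0.72 -0.3 -0.58 0 0.2 0 1",
)

```text
time_s: 51.7
eef_pos: [0.6829, -0.1493, 0.2506]
eef_rot: [0.704, -0.704, 0.065, -0.065]
wrist_force: [0.1, 1.0, -0.3]
opening: 1.002
```

apply_moves(
  plan="0 0 0 0 0 0 1; 0 0 0 0 0 0 1; 0 0 0 0 0 0 1; 0 0 0 0 0 0 1; 0 0 0 0 0 0 1",
)

```text
time_s: 52.2
eef_pos: [0.6816, -0.1467, 0.2508]
eef_rot: [0.704, -0.704, 0.064, -0.064]
wrist_force: [0.3, 0.2, -1.0]
opening: 0.999
```

```bash
python3 - <<'E'
from h import *
st(); snap("wrist","w40.png",pts=[knob(0)])
k=knob(0); go([k[0],k[1],k[2]-.008],down(-.183),n=3)
E
```

```text
t 52.2 p [ 0.6816 -0.1467  0.2508] x [ 0.983 -0.181 -0.001] y [-0.001  0.    -1.   ] F [ 0.3  0.2 -1. ] op 0.999 q [-0.38  0.44  1.26  0.    1.44 -0.2 ]
rows 3 dist 0.116 ang 0.001
0 0.774 -0.008 0 0.003 -0.001
0 0.774 -0.008 0 0.003 -0.001
0 0.774 -0.008 0 0.003 -0.001
```

View pics/w40.png

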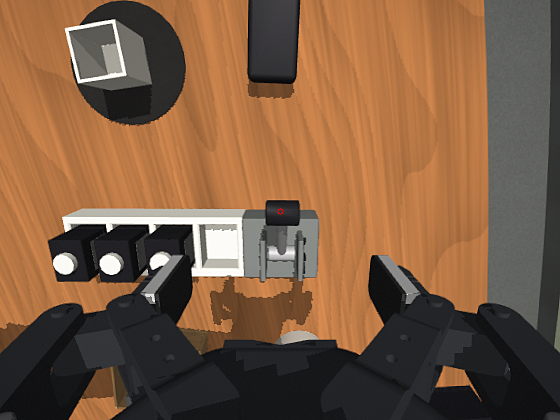

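apply_moves(
  plan="0 0.7 0 0 0 0 1; 0 0.7 0 0 0 0 1; 0 0.6 0 0 0 0 1; 0 0.3 0 0 0 0 1; 0 0 0 0 0 0 1",
)

```text
time_s: 52.75
eef_pos: [0.6804, -0.1469, 0.1332]
eef_rot: [0.705, -0.704, 0.066, -0.063]
wrist_force: [-1.4, 0.3, 0.2]
opening: 0.997
```

apply_moves(
  plan="0 0 0 0 0 0 0; 0 0 0 0 0 0 0; 0 0 0 0 0 0 0; 0 0 0 0 0 0 0; 0 0 0 0 0 0 0",
)

```text
time_s: 53.25
eef_pos: [0.6831, -0.1482, 0.1377]
eef_rot: [-0.704, 0.704, -0.064, 0.066]
wrist_force: [0.3, 0.9, 5.1]
opening: 0.315
```

apply_moves(
  plan="0 0 0 0 0 0 0; 0 0 0 0 0 0 0; 0 0 0 0 0 0 0; 0 0 0 0 0 0 0; 0 0 0 0 0 0 0",
)

```text
time_s: 53.75
eef_pos: [0.6831, -0.1482, 0.1376]
eef_rot: [-0.704, 0.704, -0.064, 0.066]
wrist_force: [-0.0, 0.4, 6.1]
opening: 0.316
```

```bash
python3 - <<'E'
from h import *
st(); p,R=pose(); prev=knob(0); print(p+[0,0,.008]-prev)
for th in np.linspace(0,.7,8)[1:]:
    k=knob(th); print(round(th,2),(R.inv().apply(k-prev)/.05).round(2)); prev=k
E
```

```text
t 53.75 p [ 0.6831 -0.1482  0.1376] x [ 0.983 -0.182  0.003] y [ 0.003 -0.001 -1.   ] F [-0.   0.4  6.1] op 0.316 q [-0.38  0.54  1.35  0.    1.25 -0.2 ]
[ 1.56456962e-03 -8.64723814e-05  2.67791451e-03]
0.1 [ 0.   -0.14 -0.18]
0.2 [ 0.   -0.12 -0.2 ]
0.3 [ 0.   -0.1  -0.21]
0.4 [ 0.   -0.08 -0.22]
0.5 [ 0.   -0.06 -0.22]
0.6 [ 0.   -0.03 -0.23]
0.7 [ 0.   -0.01 -0.23]
```

apply_moves(
  plan="0 -0.14 -0.18 0 0 0 0; 0 -0.12 -0.2 0 0 0 0; 0 -0.1 -0.21 0 0 0 0; 0 -0.08 -0.22 0 0 0 0; 0 -0.06 -0.22 0 0 0 0",
)

```text
time_s: 54.25
eef_pos: [0.6739, -0.1967, 0.1609]
eef_rot: [0.705, -0.703, 0.064, -0.065]
wrist_force: [6.8, 3.4, -4.3]
opening: 0.313
```

apply_moves(
  plan="0 -0.03 -0.23 0 0 0 0; 0 -0.01 -0.23 0 0 0 0; 0 0 0 0 0 0 0; 0 0 0 0 0 0 0; 0 0 0 0 0 0 0",
)

```text
time_s: 54.75
eef_pos: [0.6694, -0.2208, 0.1634]
eef_rot: [-0.704, 0.704, -0.064, 0.065]
wrist_force: [5.6, 1.0, 0.8]
opening: 0.313
```

```bash
python3 - <<'E'
from h import *
st(); print(knob(.7)); p,R=pose(); print(((p-D.o)@D.M).round(4))
E
```

```text
t 54.75 p [ 0.6694 -0.2208  0.1634] x [ 0.983 -0.182  0.002] y [ 0.002 -0.    -1.   ] F [5.6 1.  0.8] op 0.313 q [-0.49  0.53  1.31  0.    1.3  -0.3 ]
[ 0.66805316 -0.22092751  0.17      ]
[0.1363 0.0004 0.1634]
```

apply_moves(
  plan="0 0 0 0 0 0 1; 0 0 0 0 0 0 1; 0 0 0 0 0 0 1; 0 0 0 0 0 0 1; 0 0 0 0 0 0 1",
)

```text
time_s: 55.25
eef_pos: [0.6684, -0.2212, 0.1628]
eef_rot: [-0.704, 0.704, -0.065, 0.065]
wrist_force: [-0.1, 0.2, -0.1]
opening: 1.003
```

apply_moves(
  plan="0 -0.5 0 0 0 0 1; 0 -0.8 0 0 0 0 1; 0 -0.7 -0.3 0 0 0 1; -0.5 0 -0.5 0 0 0 1; -0.8 0 0 0 0 0 1",
)

```text
time_s: 55.75
eef_pos: [0.5977, -0.2518, 0.2646]
eef_rot: [-0.703, 0.705, -0.064, 0.067]
wrist_force: [-0.1, 0.5, -0.4]
opening: 1.001
```

apply_moves(
  plan="-1 0 0 0 0 0 1; -1 0 0 0 0 0 1; -1 0 0 0 0 0 1; -0.5 0 0 0 0 0 1; 0 0 0 0 0 0 1",
)

```text
time_s: 56.25
eef_pos: [0.4228, -0.216, 0.2632]
eef_rot: [-0.704, 0.704, -0.065, 0.065]
wrist_force: [-0.7, -0.3, 0.5]
opening: 1.0
```

```bash
python3 - <<'E'
from h import *
st(); P=[knob(.58),knob(.7),knob(.82)]
snap("scene","s41.png",(180,190,270,290),6,pts=P); snap("top","t41.png",(270,130,470,300),3.9,pts=P)
cv2.imwrite("pics/s42.png",ctrl.camera("scene")[:,:,::-1]); snap("wrist","w42.png",pts=P)
E
```

```text
t 56.25 p [ 0.4228 -0.216   0.2632] x [ 0.983 -0.184 -0.   ] y [-0. -0. -1.] F [-0.7 -0.3  0.5] op 1.0 q [-0.72 -0.07  1.83 -0.    1.38 -0.54]
```

View pics/s41.png

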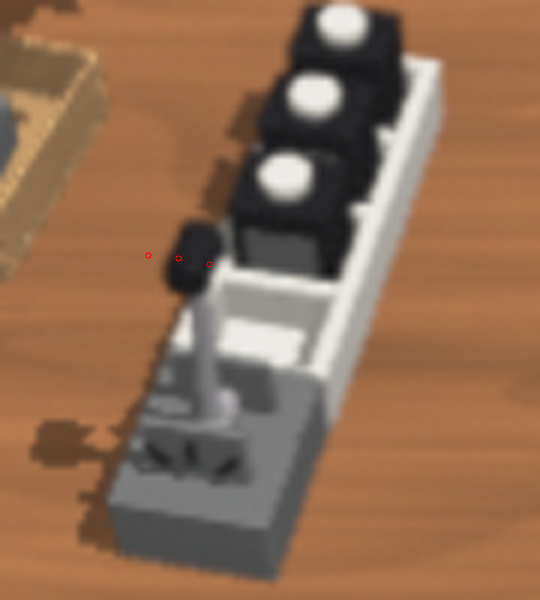

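View pics/t41.png

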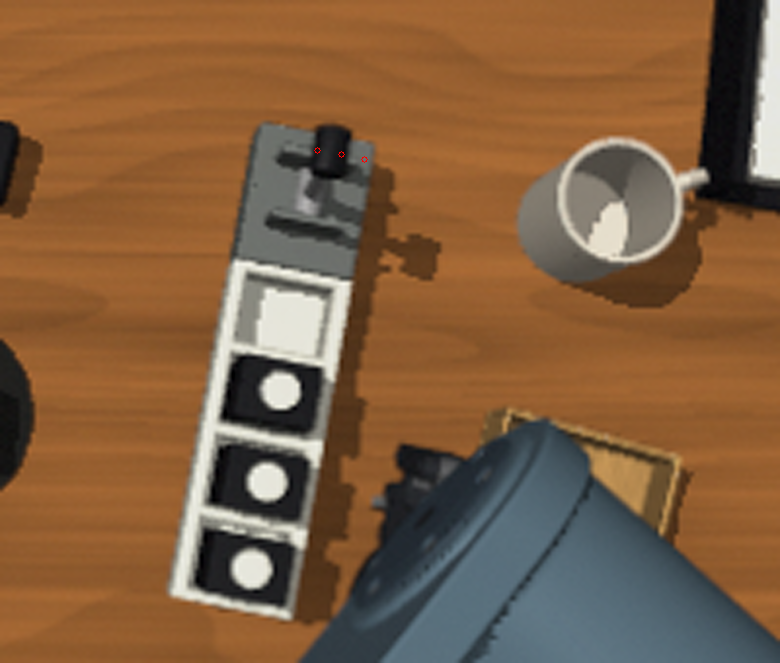

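View pics/s42.png

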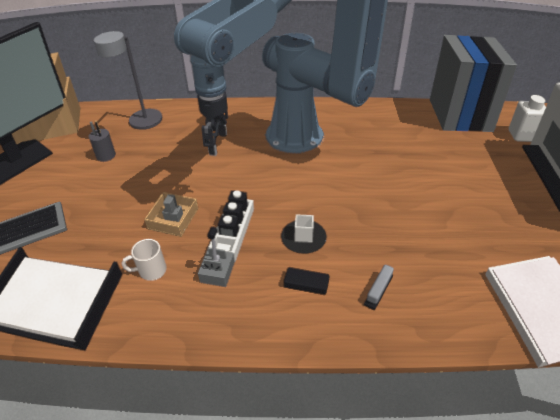

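View pics/w42.png

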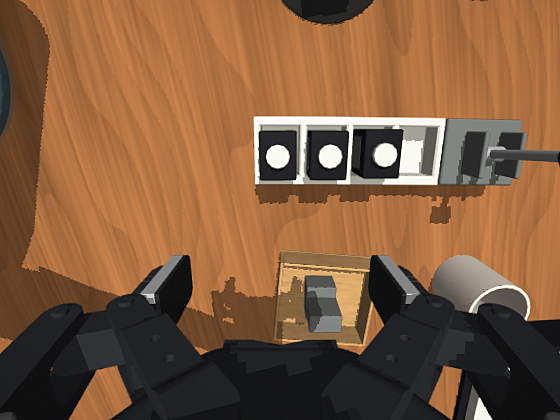

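The cameras put the lever at about 0.65: the knob centre is at (332,151) in the top crop, where 0.70 projects to (341,154). I'll measure it more precisely before deciding whether to nudge it.

```bash
cat > m.py <<'E'
from h import *
def outl(th):
    # cylinder silhouette circles at both ends
    k=knob(th); ex=D.M[:,0]; ey=D.M[:,1]; a=np.linspace(0,2*np.pi,25); S=[]
    for s in(-.014,.014):
        P=[k+ex*s+.011*(np.cos(t)*ey+np.sin(t)*np.array([0,0,1])) for t in a]; S+=list(zip(P[:-1],P[1:]))
    return S
# segment dark knob in the top & scene images, compare with projected filled outline
from scipy.ndimage import label
for cam,box in (("top",(340,150,372,185)),("scene",(200,218,222,246))):
    im=ctrl.camera(cam).astype(int); x0,y0,x1,y1=box
    m=(im[y0:y1,x0:x1].max(2)<48); l,n=label(m)
    sz=[(l==i).sum() for i in range(1,n+1)]
    for i in np.argsort(sz)[::-1][:2]:
        yy,xx=np.where(l==i+1); print(cam,'blob',sz[i],xx.mean()+x0,yy.mean()+y0)
    for th in(.6,.65,.7,.75):
        u=proj(cam,np.array([a for a,b in outl(th)])).astype(np.float32); h=cv2.convexHull(u); M=cv2.moments(h); print('  th',th,round(M['m10']/M['m00'],2),round(M['m01']/M['m00'],2),'area',round(M['m00'],1))
snap("top","t43.png",(335,150,375,180),16,segs=outl(.7))
E
python3 m.py
```

```text
top blob 139 352.9856115107914 169.3884892086331
  th 0.6 352.07 168.37 area 139.6
  th 0.65 354.63 168.81 area 139.8
  th 0.7 357.17 169.28 area 140.0
  th 0.75 359.68 169.79 area 140.1
scene blob 63 211.76190476190476 232.84126984126985
scene blob 35 219.9142857142857 224.82857142857142
  th 0.6 213.64 233.46 area 108.6
  th 0.65 211.5 233.03 area 108.5
  th 0.7 209.37 232.68 area 108.3
  th 0.75 207.26 232.41 area 108.1
```

View pics/t43.png

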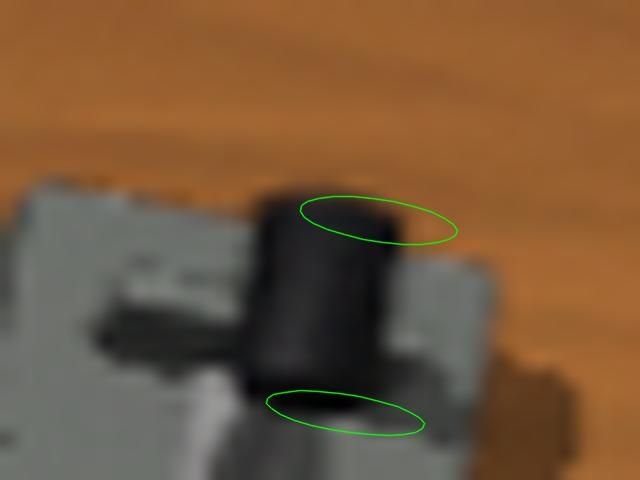

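Blob centroids give about 0.62–0.64. That is inside the 0.58–0.82 window but closer to its edge than I want, so I'll re-pinch the knob and move it about 8 mm toward the dock's -y side.

```bash
python3 - <<'E'
from h import *
st(); k=knob(.63); print(k); go([k[0],k[1],.26],down(-.183),n=5)
E
```

```text
t 56.6 p [ 0.426  -0.2169  0.2628] x [ 0.983 -0.182 -0.   ] y [-0.  0. -1.] F [0.1 0.4 0.1] op 0.999 q [-0.72 -0.06  1.82  0.    1.38 -0.54]
[ 0.66951453 -0.21301796  0.16971837]
rows 5 dist 0.2436 ang 0.001
0.955 0.011 0.192 0 0.001 0
0.955 0.011 0.192 0 0.001 0
0.955 0.011 0.192 0 0.001 0
0.955 0.011 0.192 0 0.001 0
0.955 0.011 0.192 0 0.001 0
```

apply_moves(
  plan="0.95 0 0.19 0 0 0 1; 0.95 0 0.19 0 0 0 1; 0.96 0 0.19 0 0 0 1; 0.96 0 0.19 0 0 0 1; 0.96 0 0.19 0 0 0 1",
)

```text
time_s: 57.1
eef_pos: [0.6713, -0.213, 0.2619]
eef_rot: [0.704, -0.704, 0.065, -0.064]
wrist_force: [-0.3, -1.5, 0.5]
opening: 0.999
```

apply_moves(
  plan="0 0 0 0 0 0 1; 0 0 0 0 0 0 1; 0 0 0 0 0 0 1; 0 0 0 0 0 0 1; 0 0 0 0 0 0 1",
)

```text
time_s: 57.6
eef_pos: [0.6683, -0.2139, 0.2644]
eef_rot: [-0.704, 0.704, -0.064, 0.065]
wrist_force: [-0.7, -0.3, 0.2]
opening: 0.998
```

```bash
python3 - <<'E'
from h import *
st(); k=knob(.63); snap("wrist","w44.png",pts=[k,knob(.7)])
go([k[0],k[1],k[2]-.008],down(-.183),n=3)
E
```

```text
t 57.6 p [ 0.6683 -0.2139  0.2644] x [ 0.983 -0.183  0.002] y [ 0.002 -0.001 -1.   ] F [-0.7 -0.3  0.2] op 0.998 q [-0.48  0.44  1.23 -0.    1.47 -0.29]
rows 3 dist 0.1026 ang 0.002
0.005 0.684 0.007 0.001 -0.003 0.005
0.005 0.684 0.007 0.001 -0.003 0.005
0.006 0.684 0.007 0.001 -0.003 0.005
```

View pics/w44.png

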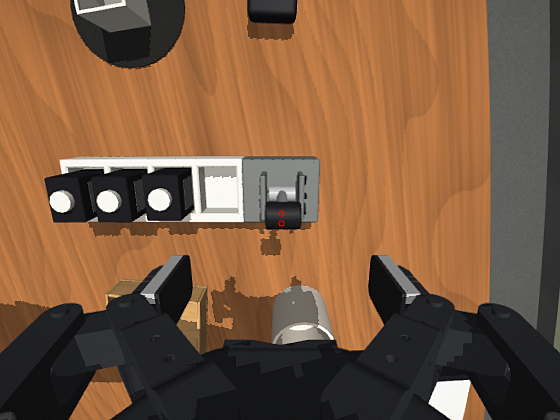

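apply_moves(
  plan="0 0.7 0 0 0 0 1; 0 0.7 0 0 0 0 1; 0 0.5 0 0 0 0 1; 0 0.15 0 0 0 0 1; 0 0 0 0 0 0 1",
)

```text
time_s: 58.15
eef_pos: [0.6681, -0.2135, 0.1598]
eef_rot: [0.704, -0.704, 0.065, -0.064]
wrist_force: [-0.6, 0.1, 0.1]
opening: 0.999
```

apply_moves(
  plan="0 0 0 0 0 0 0; 0 0 0 0 0 0 0; 0 0 0 0 0 0 0; 0 0 0 0 0 0 0; 0 0 0 0 0 0 0",
)

```text
time_s: 58.65
eef_pos: [0.6706, -0.2141, 0.1621]
eef_rot: [-0.704, 0.705, -0.063, 0.066]
wrist_force: [5.8, -0.9, 1.6]
opening: 0.314
```

apply_moves(
  plan="0 0 0 0 0 0 0; 0 0 -0.1 0 0 0 0; 0 0 -0.07 0 0 0 0; 0 0 0 0 0 0 0; 0 0 0 0 0 0 0",
)

```text
time_s: 59.15
eef_pos: [0.6694, -0.2208, 0.1623]
eef_rot: [0.705, -0.704, 0.063, -0.066]
wrist_force: [5.1, 3.3, 2.9]
opening: 0.316
```

apply_moves(
  plan="0 0 0 0 0 0 1; 0 0 0 0 0 0 1; 0 0 0 0 0 0 1; 0 0 0 0 0 0 1; 0 0 0 0 0 0 1",
)

```text
time_s: 59.65
eef_pos: [0.6672, -0.222, 0.1603]
eef_rot: [0.704, -0.704, 0.065, -0.065]
wrist_force: [0.0, 0.4, 0.5]
opening: 0.997
```

apply_moves(
  plan="0 -0.5 0 0 0 0 1; 0 -0.8 0 0 0 0 1; 0 -0.7 -0.1 0 0 0 1; -0.5 0 -0.2 0 0 0 1; -0.8 0 0 0 0 0 1",
)

```text
time_s: 60.15
eef_pos: [0.6015, -0.2265, 0.2621]
eef_rot: [-0.703, 0.705, -0.063, 0.066]
wrist_force: [-0.7, 0.7, -0.6]
opening: 1.0
```

apply_moves(
  plan="-1 0 0 0 0 0 1; -1 0 0 0 0 0 1; -1 0 0 0 0 0 1; -0.5 0 0 0 0 0 1; 0 0 0 0 0 0 1",
)

```text
time_s: 60.65
eef_pos: [0.4262, -0.1922, 0.2606]
eef_rot: [-0.704, 0.704, -0.065, 0.065]
wrist_force: [0.6, -0.9, -0.4]
opening: 1.002
```

```bash
python3 - <<'E'
from h import *
st(); ctrl.camera("top")
E
python3 m.py
```

```text
t 60.65 p [ 0.4262 -0.1922  0.2606] x [ 0.983 -0.183 -0.   ] y [-0. -0. -1.] F [ 0.6 -0.9 -0.4] op 1.002 q [-0.68 -0.08  1.84 -0.    1.38 -0.49]
top blob 147 354.9387755102041 169.8095238095238
  th 0.6 352.07 168.37 area 139.6
  th 0.65 354.63 168.81 area 139.8
  th 0.7 357.17 169.28 area 140.0
  th 0.75 359.68 169.79 area 140.1
scene blob 60 209.38333333333333 232.31666666666666
scene blob 30 219.93333333333334 223.76666666666668
  th 0.6 213.64 233.46 area 108.6
  th 0.65 211.5 233.03 area 108.5
  th 0.7 209.37 232.68 area 108.3
  th 0.75 207.26 232.41 area 108.1
```

View pics/t43.png

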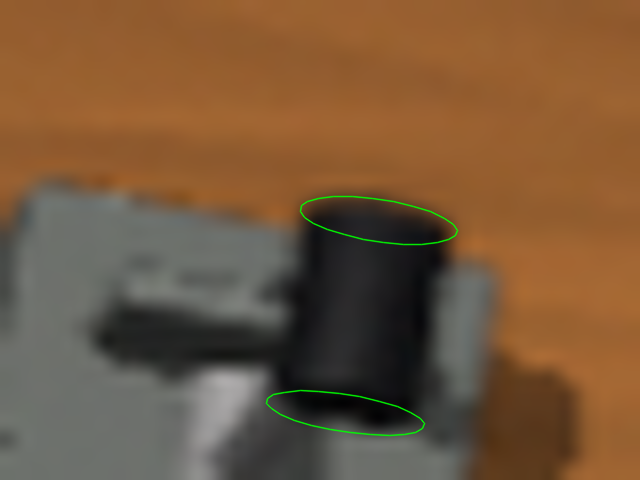

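The knob silhouette now coincides with the 0.70 outline. One last check of everything before handing in.

```bash
python3 - <<'E'
from h import *
S=sum([rect(D,x,0,.04,.052,.08) for x in(-.105,-.051,.003)],[]); C=Fr(.5265,.0244,-.06); S+=rect(C,0,0,.052,.052,.065)+rect(C,0,0,.052,.052,.003)
snap("scene","s50.png",(130,170,330,300),4,segs=S,pts=[knob(.7)])
cv2.imwrite("pics/t50.png",ctrl.camera("top")[:,:,::-1])
for n in ["adapter_mid","mug_mid","stapler_mid"]:
    ctrl.camera("scene"); print(n,[(np.round(d['point'],3).tolist(),round(d['score'],2)) for d in ctrl.recognise("scene",n)][:1])
st()
E
```

```text
adapter_mid [([0.717, 0.027, 0.033], 0.93)]
mug_mid [([0.678, -0.413, 0.057], 0.88)]
stapler_mid [([0.555, -0.193, 0.078], 0.15)]
t 61.25 p [ 0.4289 -0.1929  0.2602] x [ 0.983 -0.182 -0.   ] y [-0.  0. -1.] F [-0.5  0.1  0.6] op 1.001 q [-0.68 -0.08  1.84  0.    1.38 -0.49]
```

View pics/s50.png

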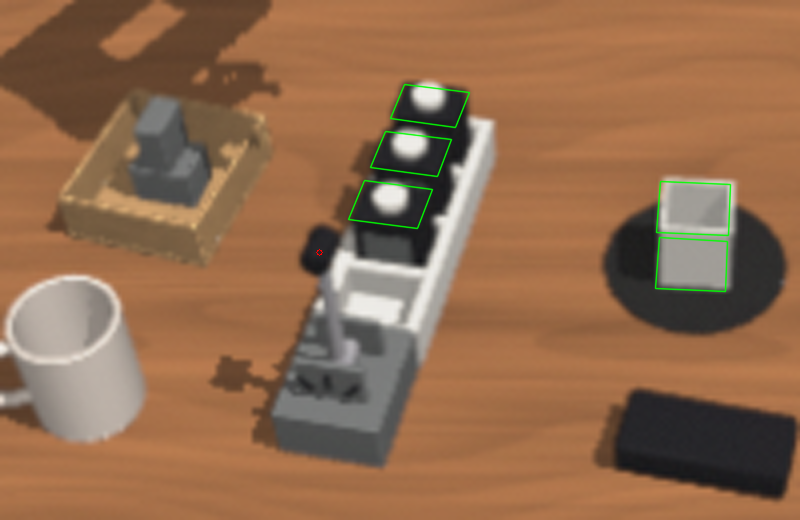

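View pics/t50.png

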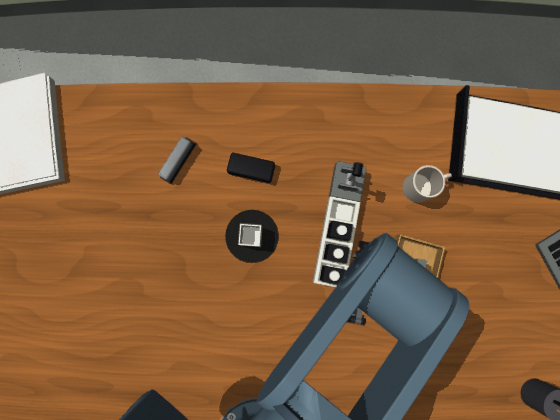

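All checks agree: knob at (319,252) on the 0.70 mark, cartridges seated, cup on the mat, plug in the bin, bystanders unmoved, and the arm clear of everything.

```bash
python3 - <<'E'
from bench import ctrl
print(ctrl.hand_in())
E
```

```text
the job is handed in; nothing more can be done
None
```

The ink dock is ready for priming and I handed the job in at about 61 s of the 210 s. No verdict was reported.

**What I did, in order**
1. **Lever shut:** I pinched the lever to its shut stop. After release the pictures showed it had eased back to about 0.09 rad, so I pressed it onto the stop again; it then read about 0.
2. **Plug:** I lifted it out of its bay and stood it in the bin.
3. **Cartridges:** only two loose cartridges were present. They went into bays 0 and 1, and each met the bay floor at the expected height with about 30 N.
4. **Cup:** I flipped it mouth-up with a sideways grip and a half-roll, then set it at the mat's centre.
5. **Lever upright:** my first setting read only 0.62–0.64 rad, so I re-pinched it and moved it a few millimetres further.

**Last checks**
- **Lever:** the top view gave about 0.66 and the scene view about 0.70; the knob's drawn outline fits 0.70. All are inside the 0.58–0.82 window.
- **Cartridges and cup:** the cartridge tops and the cup line up with where my model puts them. The cup is about 1 mm from the mat's centre.
- **Plug:** it is standing in the bin.
- **Adapter and mug:** both read the same positions as at the start.
- **Stapler:** the detector missed it in the final look (score 0.15, pointing at the dock). The top picture shows it in its starting place.
- **Arm:** it was clear of everything.

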